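Pack the specimen jars in the sprung-lid case and fasten its draw latch

ROBOT

A 6-joint arm with a two-finger parallel gripper is mounted at the origin on the work surface. World frame = base frame: x ahead of the robot, y to its left, z up, the work surface at z = 0. Lengths are in m, angles in rad, forces in N, time in s.
With the tool pointing down it reaches from about 0.25 to 0.8 m from the base axis. Payload 8.5 kg.
Tool frame: the origin (TCP) lies midway between the tips of the shut fingers; the grasp point (between the pads) lies r.pinch_z behind it (r.pinch_z is the distance from the TCP to the grasp point, in m); z points along the fingers, y is the direction in which the jaws open and shut (so a half turn about z gives the same grasp; the last joint's range is limited). The gripper opens to 85 mm and grips with 20 to 120 N. Pads are 22 mm wide; open, the fingers measure 114 mm over their backs; the gripper's body (76 mm by 85 mm) begins 54 mm behind the grasp point. The pads swing forward as they close: fully open they stand 13 mm farther back than shut.
Start: joints at [-1.263, 0.238, -0.013, 1.319, 0, 1.571], TCP at [0.159, -0.5, 0.231] pointing down, gripper open.
Joint ranges: [-2.66, 2.66], [-1.03, 1.9], [-1.14, 1.46], [-1.82, 2.27], [-1.45, 1.34], [-3.14, 3.14]. Speed limits (rad/s): [2.22, 2.22, 2.79, 3.14, 3.14, 3.14].

INTERFACE

Orientations are given as a rotation vector (axis times angle).
In Python, from rig import r gives the robot as it stands. The module is installed in compiled form; this text tells all that it offers.
- The arm moves only by the tool move_arm, never from a script. Its argument "motion" is a list of rows, each a list of 7 numbers: the shift along the world's x, y, z in m, then the turn, a rotation vector about the world's x, y, z in rad, then the finger opening in m, from 0 to 0.0854. A call has 1 to 5 rows; each row shifts and turns the commanded pose from where the row before left it; what a row does not reach is not made up. A row lasts 1/8 s, in which the tool goes at most 62.5 mm and 10.7 degrees, less where a joint would pass 70% of its speed; a pose out of reach is approached as far as the arm can. A call with a gripper value outside its range is refused whole. The fingers move at their own pace and stop on an object; the grip force is fixed at half the most. Time passes only in rows, so rows that do not move let the fingers close. It gives the time, the measured TCP pose, the force and the opening at its end, in the units of the state.
- r.sense(): the state, without advancing time (a new reading comes with each control period).
- r.capture(name): name is "side" or "top" or "wrist"; returns (picture, depth): 480x640x3 uint8, red, green, blue; 480x640 float32, m along the optical axis (not along the pixel's ray), 0 where there is no reading.
- r.camera_info(name): a dict with "K" (3x3 intrinsics, pixels), "k1" (the pictures are not rectified: a ray, as slopes to the right and down, at radius r is drawn at 1 + k1 r^2 times it, then the intrinsics apply), "R" (3x3) and "t" (3): a world point X has camera coordinates R X + t. Camera axes: x right, y down, z forward; pixel columns grow to the right and rows downward; lengths in m; the calibration is good to about 2 mm. A picture is of the moment at which its call begins: read the wrist's pose just before it. camera_info takes no time and is no camera call; for the wrist camera it gives the pose at the moment of the call.
- r.finish_job(): hands the job in, once; it reports no verdict.
Trained networks look in the newest picture that a camera, given by its name, has taken for a name from the list of things; names that differ only in an ending like _2 or _b are one class to them, and where a whole thing is asked for, a point or a joint stands for the part that bears it (a point fixed in the world has none). Each returns a list of dicts, best first, with "p" (0 to 1); they miss things now and then, are a little off and sometimes report something else, mostly with a low value. They report only what shows in the picture. A call takes as long as a camera call. They do not tell look-alikes from the thing itself.
- r.look_for(label, camera): "rect" ([centre column, centre row, width, height] in pixels, round what is visible of it).
- r.outline_of(label, camera): "mask" (480x640 bool, what is visible of it) and "rect" ([centre column, centre row, width, height] in pixels, round what is visible of it).
- r.mark_of(label, camera): "xy" ([column, row] in pixels: a listed point, or the origin of a listed thing).
The state is a dict: "t": time; "joint_positions": joint angles; "qd": joint speeds; "joint_efforts": joint torques, N m; "eef_pos": TCP position; "eef_rot": TCP orientation; "wrist_force": force on the tool from outside, world axes, zero at the start; "torque": the same for the moment, N m; "width": finger opening in m.
Only numpy, scipy, OpenCV 4.12 (cv2) and the standard library are available. Lean on these libraries where they do the work, as an engineer would, in place of code of your own. Each camera call takes 0.05 s, during which the arm holds its last target.

TASK

Wind the case's sprung lid open by its stay rod and, holding it against the spring, slide the rod out behind the tall post so that the lid stays open by itself; then stand every white-capped jar upright in the case, one to a cell. When all are in, take the lid off its stay and let it down under control, without letting it slam on the jars, then hook the draw latch's loop over the keeper on the lid and press its lever flat so that it stays closed. Do not knock over the beaker.

Things in the scene. Friction and masses are not known exactly. Their poses are not given: they have to be found in the camera images.
- case: open white specimen case fixed to the bench, 122 x 292 mm outside, walls 6 mm, rim 68 mm above the bench, inner floor 6 mm above it. Origin on the bench under the middle of the row of cells; x to the hinge side (away from the robot), y along the cells, z up. Three low dividers (3 mm thick, tops 26 mm above the bench, at y -66, 0, 66 mm) part the inside, 110 x 280 mm, into four cells
- deck (a point): middle of the top of the latch deck, a solid white block at the case's -y end that carries the draw latch: 90 mm along x, 100 mm along y, top 65 mm above the bench
- post_top (a point): top of the stay post, an upright steel bar at the case's far +y corner, 14.5 mm (x) by 16 mm (y), 250 mm tall; this point is the middle of its top face. In the case's frame it spans x 90 to 104.5 mm, y 156 to 172 mm
- cell0 (a point): middle of the inner floor of cell 0, the place of one jar (cells 0 to 3 lie in a row towards the case's +y, 74, 65, 65 and 74 mm wide)
- cell1 (a point): middle of the inner floor of cell 1, the place of one jar (cells 0 to 3 lie in a row towards the case's +y, 74, 65, 65 and 74 mm wide)
- cell2 (a point): middle of the inner floor of cell 2, the place of one jar (cells 0 to 3 lie in a row towards the case's +y, 74, 65, 65 and 74 mm wide)
- cell3 (a point): middle of the inner floor of cell 3, the place of one jar (cells 0 to 3 lie in a row towards the case's +y, 74, 65, 65 and 74 mm wide)
- lid (a joint): angle of the sprung lid (rad): 0 shut, grows as its robot-side edge rises and swings over to the far side, stop at 2.05. Grey plate 128 x 292 x 6 mm on the rim. A torsion spring pulls it shut all the way (about 5 N at the rod); let go, it snaps shut
- lid_hinge (a point): middle of the lid's hinge line, which runs along the case's y, 71 mm above the bench
- stay_rod (a joint): slide of the stay rod along the case's +y (m): 0 drawn in, 0.028 fully out; 1.5 N of friction keeps it where it is left. Drawn in, its +y end is 6 mm short of the post. Slid out by 0.015 or more with the lid wound past 1.88, it stands behind the post; let back, the rod rests on the post's far face and holds the lid open at about 1.85
- rod_grip (a point): grip point on the axis of the stay rod (moves with it): the lid's handle, a round steel rod 10 mm thick along the case's y, 37 mm in front of the lid's edge, 165 mm from the hinge line, in three lugs 10 mm wide. With the rod drawn in, the nearest lugs are centred 38 mm to its -y side and 78 mm to its +y side
- lever (a joint): angle of the draw latch's steel lever (rad): 0 pressed flat (closed, pointing to the case's -y), grows as its free end rises and swings over towards the lid, stop at 1.75. Plate 20 mm wide, 5 mm thick, free end 50 mm from its pivot; it turns lightly and stays where it is left
- lever_pivot (a point): the lever's pivot axis (it runs along the case's x), 78 mm above the bench, 13 mm above the deck
- loop (a joint): angle of the wire loop to the lever (rad). Loop minus lever is its elevation: 0 flat to +y over the lid; 1.57 upright. Left within 0.4 rad of upright it stays, else it falls flat. It swings on a pin 20 mm from the lever pivot (lever flat: 18.8 mm to -y, 6.9 mm below the pivot; turns with the lever). 38 mm wide, 76 mm from pin to cross bar; sprung, it can stretch 8 mm (3 N/mm)
- loop_bar (a point): middle of the loop's cross bar (6 mm thick, along the case's x): the part that goes over the keeper
- loop_knob (a point): centre of the black barrel knob by which the loop is taken, a short cylinder 16 mm thick and 18 mm long along the case's x (grip it by its flat ends; it can turn between the fingers): 14 mm beyond the cross bar along the loop and 18 mm off the loop's plane (upwards when the loop lies flat)
- keeper (a point): foot of the keeper on the lid's top, at its +y face; axes as the lid's. A steel lip 24 mm wide (x), 5 mm thick, leaning 23 degrees to +y, top 12 mm above the lid. The cross bar goes down on its +y side; with the lever raised the bar reaches up to 10 mm beyond the lip. The lever, pressed flat with about 4 N at its end, draws the bar against the lip, passes over centre at about 0.35 and stays closed
- jar0: squat glass specimen jar with a flat white cap, 40 mm across, 52 mm tall, 60 to 130 g; origin in the centre of its underside. There are two to four of these jars; absent ones read None
- jar1: squat glass specimen jar with a flat white cap, 40 mm across, 52 mm tall, 60 to 130 g; origin in the centre of its underside. There are two to four of these jars; absent ones read None
- jar2: squat glass specimen jar with a flat white cap, 40 mm across, 52 mm tall, 60 to 130 g; origin in the centre of its underside. There are two to four of these jars; absent ones read None
- jar3: squat glass specimen jar with a flat white cap, 40 mm across, 52 mm tall, 60 to 130 g; origin in the centre of its underside. There are two to four of these jars; absent ones read None
- beaker: small glass beaker, 48 mm across, 58 mm tall, standing among the jars; not part of the job. Origin in the centre of its underside
- stopper: brown-red rubber stopper, 44 mm across, 34 mm tall, among the jars; not part of the job. Origin in the centre of its underside
There are look-alikes about, which are no part of the job. What is shaped like the jar2 but orange or purple is not meant. Leave any blue look-alike of the jar0 alone.

How it is judged:
On the way, in this order (a step that is already met when the one before it is completed fails the run):
1. the lid is wound open and rests on the stay rod behind the post, let go by the gripper (value of joint lid above 1.7 rad and value of joint stay_rod above 0.015 m and velocity of joint lid between -0.1 and 0.1 rad/s and distance between the grasp point and rod_grip above 0.05 m), for 0.3 s.
2. every jar stands in the case while the lid is held open by its stay (value of joint lid above 1.7 rad and value of joint stay_rod above 0.015 m and x of jar0 in the frame of case between -0.056 and 0.056 m and y of jar0 in the frame of case between -0.142 and 0.142 m and z of jar0 in the frame of case between 0 and 0.013 m and angle between each of jar0, jar1, jar2, jar3's own z axis and vertical below 0.2 rad and x of jar1 in the frame of case between -0.056 and 0.056 m and y of jar1 in the frame of case between -0.142 and 0.142 m and z of jar1 in the frame of case between 0 and 0.013 m and x of jar2 in the frame of case between -0.056 and 0.056 m and y of jar2 in the frame of case between -0.142 and 0.142 m and z of jar2 in the frame of case between 0 and 0.013 m and x of jar3 in the frame of case between -0.056 and 0.056 m and y of jar3 in the frame of case between -0.142 and 0.142 m and z of jar3 in the frame of case between 0 and 0.013 m and linear speed of each of jar0, jar1, jar2, jar3 below 0.03 m/s), for 0.2 s.
3. the lid is down again on the jars' case (value of joint lid below 0.05 rad and x of jar0 in the frame of case between -0.056 and 0.056 m and y of jar0 in the frame of case between -0.142 and 0.142 m and z of jar0 in the frame of case between 0 and 0.013 m and angle between each of jar0, jar1, jar2, jar3's own z axis and vertical below 0.2 rad and x of jar1 in the frame of case between -0.056 and 0.056 m and y of jar1 in the frame of case between -0.142 and 0.142 m and z of jar1 in the frame of case between 0 and 0.013 m and x of jar2 in the frame of case between -0.056 and 0.056 m and y of jar2 in the frame of case between -0.142 and 0.142 m and z of jar2 in the frame of case between 0 and 0.013 m and x of jar3 in the frame of case between -0.056 and 0.056 m and y of jar3 in the frame of case between -0.142 and 0.142 m and z of jar3 in the frame of case between 0 and 0.013 m), for 0.2 s.
4. the loop's cross bar lies behind the keeper with the lever still raised (value of joint lid below 0.05 rad and value of joint lever above 0.5 rad and y of loop_bar in the frame of keeper between 0.001 and 0.014 m and z of loop_bar in the frame of keeper between 0 and 0.0125 m and x of loop_bar in the frame of keeper between -0.01 and 0.01 m), for 0.1 s.
At the end, for the whole second after the job is handed in: Lid shut (below 0.05 rad); lever flat (below 0.12 rad) with the loop's cross bar behind the keeper, below its top; every jar on the case's inner floor (within 7 mm), upright within 0.2 rad and at rest (all of step 3 and value of joint lever below 0.12 rad and y of loop_bar in the frame of keeper between 0.001 and 0.014 m and z of loop_bar in the frame of keeper between 0 and 0.0125 m and x of loop_bar in the frame of keeper between -0.01 and 0.01 m and linear speed of each of jar0, jar1, jar2, jar3 below 0.03 m/s); the robot touches nothing.
It fails at once if the lid slams shut with jars in the case (velocity of joint lid below -6 rad/s and value of joint lid below 0.5 rad and ((x of jar0 in the frame of case between -0.056 and 0.056 m and y of jar0 in the frame of case between -0.142 and 0.142 m and z of jar0 in the frame of case between 0 and 0.013 m and angle between jar0's own z axis and vertical below 0.2 rad) or (x of jar1 in the frame of case between -0.056 and 0.056 m and y of jar1 in the frame of case between -0.142 and 0.142 m and z of jar1 in the frame of case between 0 and 0.013 m and angle between jar1's own z axis and vertical below 0.2 rad) or (x of jar2 in the frame of case between -0.056 and 0.056 m and y of jar2 in the frame of case between -0.142 and 0.142 m and z of jar2 in the frame of case between 0 and 0.013 m and angle between jar2's own z axis and vertical below 0.2 rad) or (x of jar3 in the frame of case between -0.056 and 0.056 m and y of jar3 in the frame of case between -0.142 and 0.142 m and z of jar3 in the frame of case between 0 and 0.013 m and angle between jar3's own z axis and vertical below 0.2 rad))).
It fails at once if the beaker is knocked over (angle between beaker's own z axis and vertical above 0.7 rad).
Of jar0, jar1, jar2, jar3 only 2 to 4 are there at a start; the rules pass over those that are not, and their reading is None.
At some moment in a run one of jar0, jar1, jar2, jar3 may be knocked a few centimetres aside while the robot is not near it.
It also fails if it takes over 210 s, if anything falls off the work surface, if the arm or the gripper's body presses on something with over 40 N, if the wrist force passes 120 N, or if a joint passes its speed limit or range.

## Working session

There is one attempt and no reset: what is moved stays moved. The work goes in short steps, Python scripts to look and compute and a tool call to move; the robot and the scene stay as the last step left them, time stands still between calls to the robot, and variables do not carry over. Pictures are saved under pics/ and viewed, and the job is handed in when it is done.

Besides the shell and the picture viewer there is one more tool, called after ">>>" as name(argument=value, ...) on one line, values as JSON. move_arm: Moves the arm, as the interface text tells. Its arguments: {"type":"object","properties":{"motion":{"type":"array","items":{"type":"array","items":{"type":"number"}}}},"required":["motion"]}

```bash
ls; mkdir -p pics
cat > h.py <<'E'
import numpy as np, cv2
from rig import r
def snap(n,f):
    p,d=r.capture(n); cv2.imwrite('pics/'+f,p[:,:,::-1]); return p,d
def unproj(n,u,v,z,ci=None):
    ci=ci or r.camera_info(n); K=np.array(ci['K'])
    x=(u-K[0,2])/K[0,0]; y=(v-K[1,2])/K[1,1]
    a,b=x,y
    for _ in range(20):
        s=1+ci['k1']*(a*a+b*b); a,b=x/s,y/s
    c=np.array([a,b,1.])*z
    return np.array(ci['R']).T@(c-np.array(ci['t']))
def ray(n,u,v,ci=None):
    ci=ci or r.camera_info(n)
    o=-np.array(ci['R']).T@np.array(ci['t']); d=unproj(n,u,v,1.,ci)-o
    return o,d/np.linalg.norm(d)
def atz(n,u,v,z,ci=None):
    o,d=ray(n,u,v,ci); return o+d*(z-o[2])/d[2]
def proj(n,X,ci=None):
    ci=ci or r.camera_info(n); c=np.array(ci['R'])@np.array(X)+np.array(ci['t'])
    a=c[:2]/c[2]; a=a*(1+ci['k1']*(a@a)); K=np.array(ci['K'])
    return np.array([a[0]*K[0,0]+K[0,2],a[1]*K[1,1]+K[1,2]])
E
python3 - <<'E'
from h import *
for n in ['top','side','wrist']:
    p,d=snap(n,n+'0.png'); ci=r.camera_info(n)
    print(n,np.round(ci['K'],1).tolist(),ci['k1'],'pos',-np.array(ci['R']).T@ci['t'],np.round(ci['R'],3).tolist())
print(r.sense(),r.pinch_z)
E
```

```text
pics
top [[590.5, 0.0, 318.5], [0.0, 590.5, 237.5], [0.0, 0.0, 1.0]] 0.02334261956361144 pos [ 0.26299987 -0.06001667  1.47253784] [[0.016, -1.0, 0.021], [-0.982, -0.02, -0.189], [0.189, -0.017, -0.982]]
side [[543.8, 0.0, 326.7], [0.0, 543.8, 235.5], [0.0, 0.0, 1.0]] 0.0014839467836968098 pos [ 0.14493766 -0.79155854  1.03621162] [[0.878, -0.478, 0.006], [-0.342, -0.638, -0.69], [0.334, 0.604, -0.724]]
wrist [[337.1, 0.0, 319.3], [0.0, 337.1, 239.0], [0.0, 0.0, 1.0]] -0.05941784318644574 pos [ 0.2325863  -0.47786404  0.37250659] [[0.305, -0.953, -0.0], [-0.908, -0.29, 0.302], [-0.288, -0.092, -0.953]]
{'t': 0.15, 'joint_positions': array([-1.26299623e+00,  2.38682798e-01, -1.40669579e-02,  1.31918957e+00,
       -4.35627826e-06,  1.57079456e+00]), 'qd': array([ 0.0013923 , -0.00215321,  0.00272169, -0.00020891,  0.00041093,
        0.00075507]), 'joint_efforts': array([-1.67381389e-03, -5.39078951e+01,  3.46597588e+01,  1.43940895e-02,
       -3.50639027e-05, -8.94774217e-06]), 'eef_pos': array([ 0.15895812, -0.50002431,  0.23080194]), 'eef_rot': array([-3.10334545e+00, -4.81414626e-01,  2.81884209e-04]), 'wrist_force': array([-0.72502893,  0.56797401,  0.22572274]), 'torque': array([-0.03337333,  0.07585967,  0.00339062]), 'width': 0.08540017005038211} 0.0187
```

View pics/top0.png

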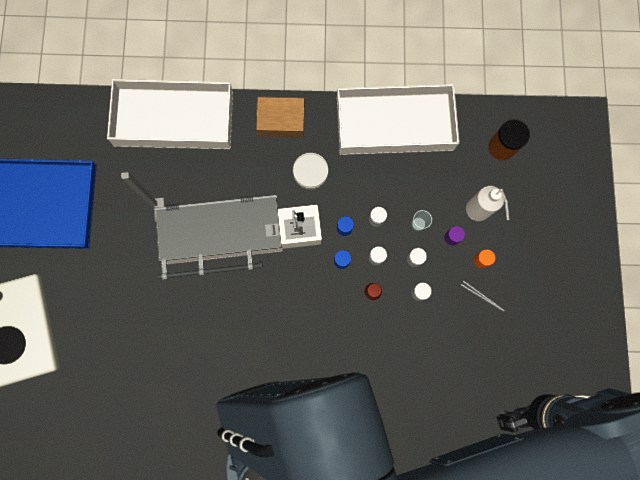

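View pics/side0.png

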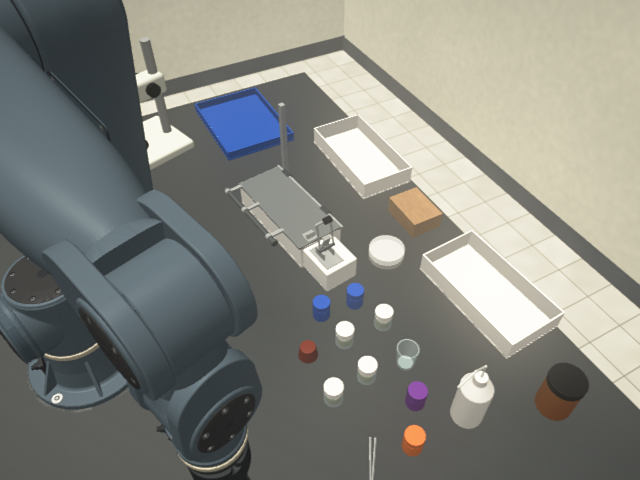

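```bash
cat > m.py <<'E'
from h import *
import sys
def marks(labels,cams):
    for n in cams:
        p,d=r.capture(n); ci=r.camera_info(n)
        for l in labels:
            for m in r.mark_of(l,n)[:4]:
                u,v=m['xy']; iu,iv=int(round(u)),int(round(v))
                z=float(np.median(d[max(iv-1,0):iv+2,max(0,iu-1):iu+2])) if 0<=iu<640 and 0<=iv<480 else 0
                print(n,l,round(m['p'],2),np.round([u,v],1),np.round(unproj(n,u,v,z,ci),4) if z else None)
if __name__=='__main__':
    marks(['case','deck','post_top','lid_hinge','rod_grip','lever_pivot','loop_bar','loop_knob','keeper','cell0','cell3','jar0','beaker','stopper'],['top','side'])
E
python3 m.py
```

```text
top case 0.7 [221.5 231.7] [0.5425 0.1493 0.0724]
top deck 0.79 [294.5 224.6] [ 0.5426 -0.0284  0.1705]
top deck 0.28 [272.  229.7] [0.5472 0.0272 0.0854]
top post_top 0.77 [122.8 172.4] [0.706  0.4184 0.0039]
top lid_hinge 0.82 [213.4 198.2] [0.6436 0.1846 0.0018]
top rod_grip 0.92 [238.5 265.2] [ 0.4722  0.1137 -0.0007]
top rod_grip 0.18 [218.  198.6] [0.6432 0.1731 0.    ]
top lever_pivot 0.71 [298.5 226.7] [ 0.5496 -0.0366  0.1149]
top lever_pivot 0.52 [238.7 264.8] [0.4729 0.113  0.0019]
top loop_bar 0.6 [293.3 221.5] [ 0.5492 -0.0256  0.1728]
top loop_bar 0.2 [217.7 200.5] [0.6372 0.173  0.0038]
top loop_knob 0.66 [302.7 217.1] [ 0.555  -0.0467  0.1934]
top keeper 0.69 [269.  228.7] [0.5513 0.035  0.0769]
top keeper 0.47 [377. 254.] [ 0.4985 -0.2284  0.0536]
top jar0 0.68 [375.8 257.4] [ 0.4902 -0.2255  0.0526]
top jar0 0.64 [421.1 295.2] [ 0.3999 -0.3343  0.0545]
top jar0 0.6 [454.7 239.5] [ 0.5381 -0.4193  0.0544]
top jar0 0.6 [343.6 230.3] [ 0.5561 -0.1464  0.0524]
top beaker 0.76 [414. 228.] [ 0.5728 -0.3264  0.0173]
top beaker 0.47 [122.  173.3] [0.6298 0.3398 0.2497]
top 
[... 436 characters left out ...]
 0.5748 -0.3542  0.0318]
side loop_bar 0.71 [322.9 221.7] [ 0.5504 -0.0409  0.185 ]
side loop_bar 0.33 [283.2 103.2] [0.789  0.6874 0.0031]
side loop_knob 0.72 [325.2 218.2] [ 0.5563 -0.0405  0.1928]
side keeper 0.65 [312.7 235.1] [0.5576 0.0245 0.078 ]
side jar0 0.93 [367.3 378. ] [ 0.4897 -0.3456  0.0299]
side jar0 0.89 [382.5 324.2] [ 0.5886 -0.2489  0.0292]
side jar0 0.77 [351.9 303.3] [ 0.5601 -0.164   0.0236]
side jar0 0.74 [330.8 398.7] [ 0.4006 -0.3524  0.0354]
side beaker 0.92 [407.1 363.7] [ 0.5784 -0.3588  0.0341]
side stopper 0.54 [307.4 355.8] [ 0.4074 -0.2374  0.0228]
side stopper 0.5 [334.8 399.4] [ 0.4072 -0.3568  0.034 ]
side stopper 0.46 [259.5 229.4] [0.4539 0.1108 0.0702]
```

Run:
```python
from h import *
p,d=r.capture('top')
c=cv2.resize(p[180:290,110:340],None,fx=3.4,fy=3.4,interpolation=cv2.INTER_CUBIC); cv2.imwrite('pics/topc.png',c[:,:,::-1])
p,d=r.capture('side')
c=cv2.resize(p[90:300,210:370],None,fx=2.8,fy=2.8,interpolation=cv2.INTER_CUBIC); cv2.imwrite('pics/sidec.png',c[:,:,::-1])
```

```text
(no output)
```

View pics/topc.png

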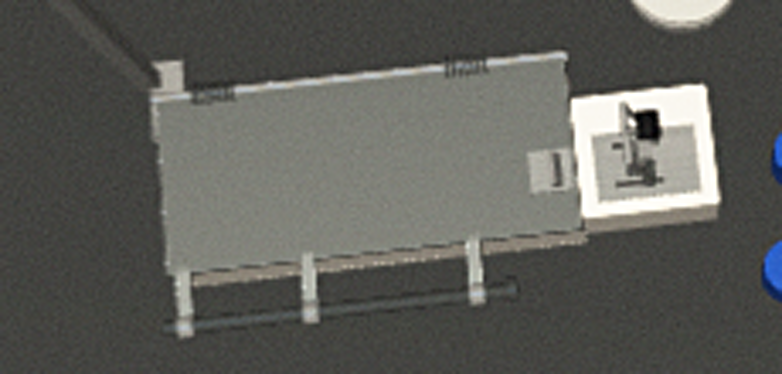

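View pics/sidec.png

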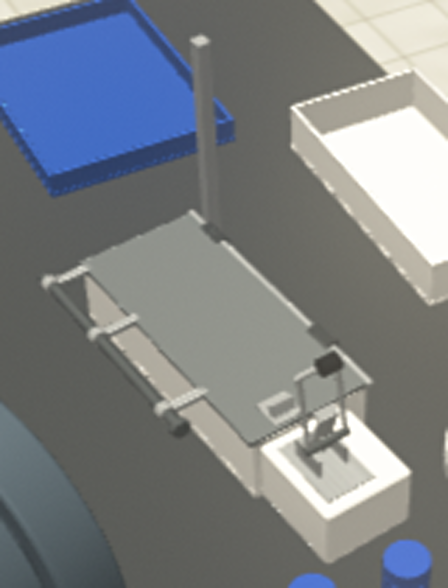

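```bash
cat > cloud.py <<'E'
from h import *
def cloud(n,d=None,ci=None,step=1):
    if d is None: _,d=r.capture(n)
    ci=ci or r.camera_info(n)
    K=np.array(ci['K']); v,u=np.mgrid[0:480:step,0:640:step]
    pts=np.stack([u.ravel(),v.ravel()],1).astype(np.float64)
    x=(pts-[K[0,2],K[1,2]])/[K[0,0],K[1,1]]; a=x.copy()
    for _ in range(20): a=x/(1+ci['k1']*(a**2).sum(1,keepdims=True))
    z=d[::step,::step].ravel()[:,None]
    c=np.hstack([a,np.ones((len(a),1))])*z
    P=(c-np.array(ci['t']))@np.array(ci['R']); ok=z[:,0]>0
    return P,pts.astype(int),ok
E
python3 - <<'E'
from cloud import *
for n in ['top','side']:
    P,uv,ok=cloud(n)
    roi=ok&(P[:,0]>.35)&(P[:,0]<.75)&(P[:,1]>-.15)&(P[:,1]<.45)
    m=roi&(P[:,2]>.064)&(P[:,2]<.082)
    img=np.zeros((480,640),np.uint8); img[uv[m][:,1],uv[m][:,0]]=1
    img=cv2.morphologyEx(img,cv2.MORPH_OPEN,np.ones((5,5)))
    nl,lab=cv2.connectedComponents(img)
    for i in range(1,nl):
        q=lab[uv[:,1],uv[:,0]]==i
        if q.sum()<200: continue
        Q=P[q]
        rc=cv2.minAreaRect(Q[:,:2].astype(np.float32)*1000)
        print(n,q.sum(),'z',np.median(Q[:,2]),rc,cv2.boxPoints(rc).round(1).tolist())
    m=roi&(P[:,2]>.245)&(P[:,2]<.26); print('post',m.sum(),P[m].mean(0))
E
```

```text
top 6443 z 0.07449799771262934 ((544.9873046875, 157.34068298339844), (153.15113830566406, 291.7842712402344), 7.739047527313232) [[449.5, 291.6000061035156], [488.79998779296875, 2.5], [640.5, 23.100000381469727], [601.2000122070312, 312.20001220703125]]
post 54 [0.62488171 0.3334695  0.24957323]
side 3657 z 0.07398012574013763 ((552.8855590820312, 160.23492431640625), (141.7964324951172, 300.6343688964844), 7.247647762298584) [[463.6000061035156, 300.3999938964844], [501.5, 2.200000047683716], [642.2000122070312, 20.100000381469727], [604.2999877929688, 318.29998779296875]]
post 27 [0.62775394 0.33033188 0.24969087]
```

```bash
cat > fit.py <<'E'
from cloud import *
from scipy.optimize import least_squares
cit=r.camera_info('top'); cis=r.camera_info('side')
H=64.
def cp(uv,o,s): return [o[0]+(uv[0]+.5)/s-.5,o[1]+(uv[1]+.5)/s-.5]
T=[((170,270),(-64,146,74)),((582,236),(-64,-146,74)),
((573,97),(45,-146,65)),((706,84),(45,-246,65)),((718,205),(-45,-246,65)),((584,220),(-45,-146,65))]
S=[((86,264),(-64,146,74)),((250,444),(-64,-146,74)),((330,505+0),(-45,-246,65)),((409,470),(45,-246,65)),((371,382),(64,-146,74))]
obs=[('top',cp(a,(110,180),3.4),b) for a,b in T]+[('side',cp(a,(210,90),2.8),b) for a,b in S]
obs+=[('top',[122.8,173],(97.25,164,250)),('side',[284.3-.5,103.5],(97.25,164,250))]
def w(p,b):
    c,s=np.cos(p[2]),np.sin(p[2]); b=np.array(b)/1000
    return np.array([p[0]+c*b[0]-s*b[1],p[1]+s*b[0]+c*b[1],b[2]])
def f(p): return np.concatenate([proj(n,w(p,b),cit if n=='top' else cis)-uv for n,uv,b in obs])
if __name__=='__main__':
    q=least_squares(f,[.545,.157,.13],loss='soft_l1'); print(q.x,np.degrees(q.x[2])); print(f(q.x).reshape(-1,2).round(1))
    for nm,b in dict(post=(97.25,164,250),hinge=(64,0,71),rod=(-101,0,71)).items(): print(nm,w(q.x,b))
E
python3 fit.py
```

```text
[0.55161191 0.15768947 0.10196363] 5.84208565868948
[[-1.7 -0.1]
 [-0.3 -0.1]
 [-0.7 -2.3]
 [ 0.8 -1.7]
 [ 0.5 -1.4]
 [-1.3 -2.5]
 [-2.3 -1.5]
 [-3.   0.8]
 [-1.3  4.8]
 [ 1.7  0.9]
 [-2.5  1.5]
 [ 3.5 -0.5]
 [-1.2  0.7]]
post [0.63166373 0.33073648 0.25      ]
hinge [0.6152795  0.16420384 0.071     ]
rod [0.45113648 0.14740898 0.071     ]
```

>>> move_arm(motion=[[0.02, 0.05, 0.03, 0, 0, 0.15, 0.085], [0.03, 0.055, 0.03, 0, 0, 0.15, 0.085], [0.03, 0.055, 0.03, 0, 0, 0.15, 0.085], [0.03, 0.055, 0.03, 0, 0, 0.15, 0.085], [0.03, 0.055, 0.02, 0, 0, 0.15, 0.085]])

```text
t: 2.48
eef_pos: [0.2891, -0.2482, 0.3626]
eef_rot: [2.708, 1.59, 0.001]
wrist_force: [1.6, -0.5, -0.7]
width: 0.0846
```

>>> move_arm(motion=[[0.03, 0.055, 0.02, 0, 0, 0.16, 0.085], [0.03, 0.055, 0.0, 0, 0, 0.16, 0.085], [0.03, 0.055, 0.0, 0, 0, 0.16, 0.085], [0.03, 0.055, 0.0, 0, 0, 0.16, 0.085], [0.01, 0.02, 0.0, 0, 0, 0, 0.085]])

```text
t: 3.1
eef_pos: [0.4178, -0.0098, 0.38]
eef_rot: [-2.069, -2.364, -0.0]
wrist_force: [-0.9, -0.2, 0.1]
width: 0.0847
```

```bash
python3 - <<'E'
from h import *
s=r.sense(); print(s['t'],s['eef_pos'],s['eef_rot'],s['joint_positions'])
snap('wrist','w1.png'); snap('top','t1.png')
E
cat h.py >/dev/null
```

```text
3.1 [ 0.41784871 -0.00979929  0.38003428] [-2.06876308e+00 -2.36382812e+00 -2.51178505e-04] [-2.36977935e-02  4.44068518e-02  1.29794838e-01  1.65634346e+00
  3.41016043e-04  1.41416030e+00]
```

View pics/w1.png

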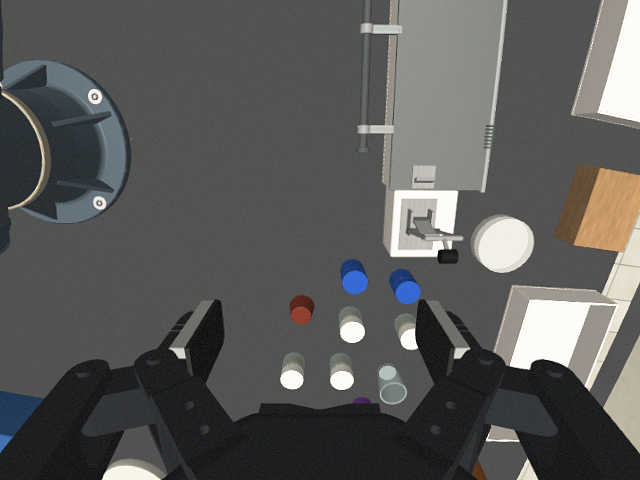

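>>> move_arm(motion=[[0.01, 0.03, 0, 0, 0, 0, 0.05], [0.01, 0.03, 0, 0, 0, 0, 0.05], [0.01, 0.03, 0, 0, 0, 0, 0.05], [0, 0, 0, 0, 0, 0, 0.05]])

```text
t: 3.7
eef_pos: [0.447, 0.0776, 0.38]
eef_rot: [-2.074, -2.359, 0.001]
wrist_force: [-0.5, -0.6, -0.2]
width: 0.0498
```

Run:
```python
from h import *
s=r.sense(); print(s['t'],s['eef_pos'],s['eef_rot'])
p,d=snap('wrist','w2.png'); np.save('w2d.npy',d); import pickle; pickle.dump(r.camera_info('wrist'),open('w2c.pkl','wb'))
for l in ['rod_grip','keeper','lever_pivot','loop_bar','loop_knob','deck','lid_hinge','post_top','case']:
  for m in r.mark_of(l,'wrist')[:2]:
    u,v=m['xy']; z=np.median(d[int(v)-1:int(v)+2,int(u)-1:int(u)+2]); print(l,round(m['p'],2),np.round(m['xy'],1),unproj('wrist',u,v,z))
```

```text
3.7 [0.44701456 0.07764771 0.38002277] [-2.07442533e+00 -2.35886613e+00  6.95266425e-04]
rod_grip 0.67 [331.2 164. ] [0.45711317 0.11483076 0.07533708]
keeper 0.71 [393.1 235.3] [0.55574237 0.02960632 0.07600826]
lever_pivot 0.66 [384.9 274.9] [ 0.55429956 -0.02865435  0.08099884]
lever_pivot 0.55 [391.8 238.4] [0.55241824 0.02750877 0.08533268]
loop_bar 0.69 [405.6 304.9] [0.48271637 0.08631257 0.39314065]
deck 0.96 [392.4 279.9] [ 0.56374482 -0.03040097  0.09104083]
lid_hinge 0.55 [459.7 143.3] [0.61904169 0.16351134 0.07505453]
case 0.87 [394.5 139.8] [0.5342633  0.1563892  0.07318483]
```

View pics/w2.png

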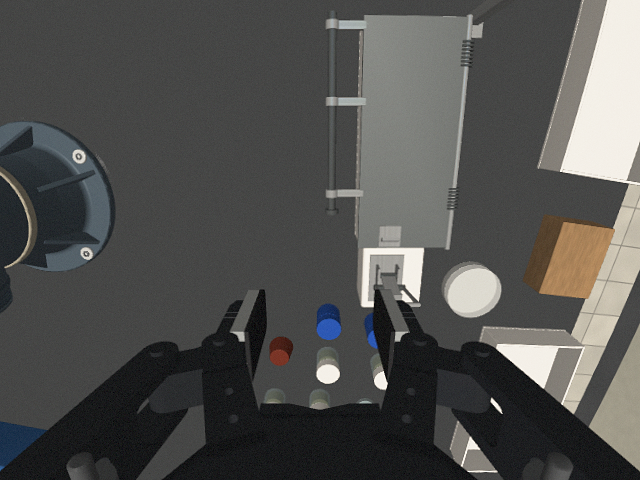

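Run:
```python
import cv2
p=cv2.imread('pics/w2.png')
cv2.imwrite('pics/w2a.png',cv2.resize(p[0:130,310:510],None,fx=4,fy=4,interpolation=cv2.INTER_CUBIC))
cv2.imwrite('pics/w2b.png',cv2.resize(p[180:320,310:510],None,fx=4,fy=4,interpolation=cv2.INTER_CUBIC))
```

```text
(no output)
```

View pics/w2a.png

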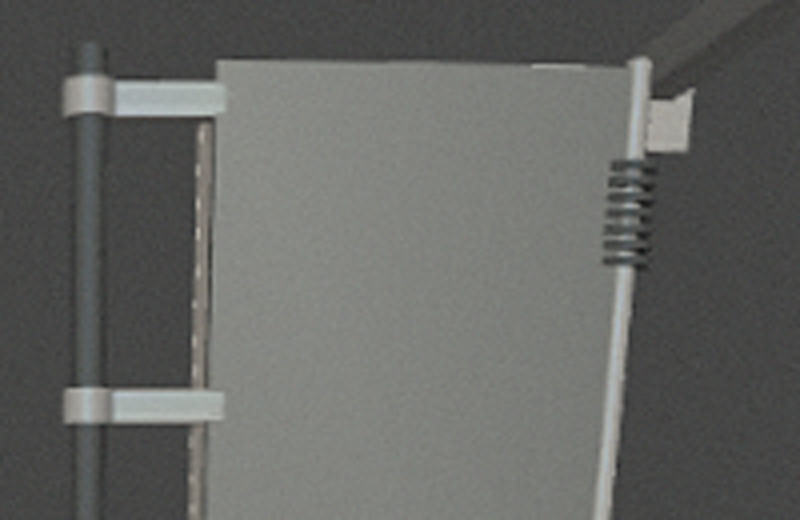

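View pics/w2b.png

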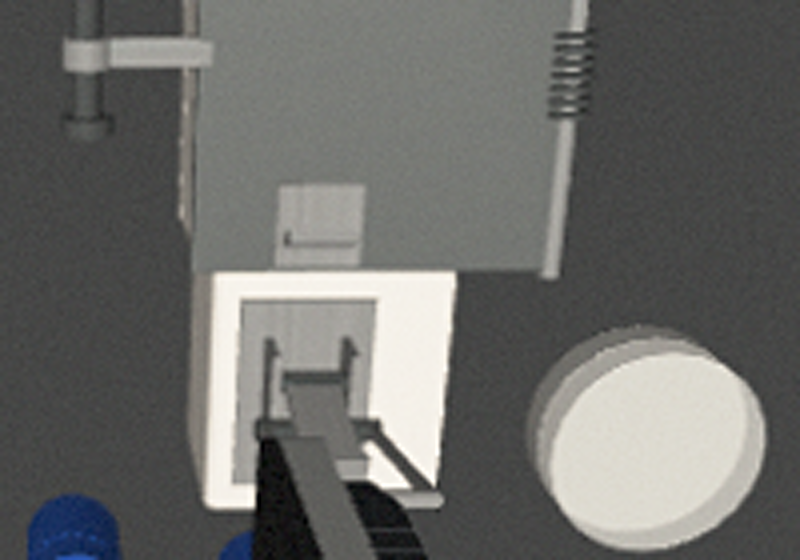

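```bash
cat > fit2.py <<'E'
from fit import *
import pickle
ciw=pickle.load(open('w2c.pkl','rb'))
A=[((217,60),(-64,146,74)),((641,60),(64,146,72))]
B=[((194,271),(-64,-146,74)),((457,272),(45,-146,65)),((440,507),(45,-246,65)),((207,507),(-45,-246,65)),((212,272),(-45,-146,65)),((550,277),(64,-146,72))]
W=[('wrist',cp(a,(310,0),4),b) for a,b in A]+[('wrist',cp(a,(310,180),4),b) for a,b in B]
C=dict(top=cit,side=cis,wrist=ciw)
def g(p,o): return np.concatenate([proj(n,w(p,b),C[n])-uv for n,uv,b in o])
for o in (W,W+[x for x in obs if x[0]=='top'],[x for x in obs if x[0]=='top'],[x for x in obs if x[0]=='side']):
    q=least_squares(g,[.545,.157,.13],args=(o,),loss='soft_l1'); print(q.x,np.degrees(q.x[2]),g(q.x,o).round(1).reshape(-1,2).tolist())
d=np.load('w2d.npy')
def up(a,o,z=None): 
    u,v=cp(a,o,4); return unproj('wrist',u,v,np.median(d[int(v):int(v)+2,int(u):int(u)+2]),ciw)
q=least_squares(g,[.545,.157,.13],args=(W,),loss='soft_l1').x
c,s=np.cos(q[2]),np.sin(q[2]); R=np.array([[c,-s,0],[s,c,0],[0,0,1]])
for nm,a,o in [('lug+',(87,95),(310,0)),('lug0',(87,405),(310,0)),('lug-',(87,53),(310,180)),('rodend',(88,120),(310,180)),('rodmid',(88,240),(310,0)),('rod+end',(90,46),(310,0)),('keeper',(320,240),(310,180)),('plate',(320,200),(310,180)),('deckmid',(410,400),(310,180)),('dish',(650,460),(310,180)),('lidmid',(400,300),(310,0)),('lid-',(420,200),(310,180))]:
    X=up(a,o); print(nm,X.round(4),'case',(R.T@(X-[q[0],q[1],0])).round(4))
E
python3 fit2.py
```

```text
[0.55085613 0.15701362 0.11167362] 6.39842717920461 [[-0.1, -1.6], [-0.2, 3.7], [-5.3, 0.2], [3.8, -0.9], [0.3, 2.0], [0.1, 1.4], [2.9, -1.9], [-4.8, -0.3]]
[0.55038331 0.15716738 0.1082011 ] 6.199466351856495 [[-0.1, -2.0], [-0.1, 3.7], [-5.9, -0.1], [3.1, -0.9], [-0.5, 2.0], [-0.7, 1.2], [2.2, -2.1], [-5.5, -0.3], [-1.4, 0.8], [0.1, 0.0], [-0.7, -2.2], [0.8, -1.8], [0.7, -1.5], [-1.0, -2.3], [3.5, 0.6]]
[0.54919543 0.15728473 0.09667646] 5.539152943397822 [[-1.8, 0.6], [-0.2, 1.2], [-0.5, -1.0], [1.1, -0.2], [0.6, 0.1], [-1.2, -1.2], [3.9, 0.2]]
[0.55705654 0.15897534 0.10383069] 5.949060340593252 [[-0.7, -2.4], [-1.1, -0.3], [0.6, 3.5], [3.6, -0.4], [-0.7, 0.4], [0.3, -0.1]]
lug+ [0.4347 0.2777 0.0775] case [-0.1019  0.1329  0.0775]
lug0 [0.4466 0.1918 0.0775] case [-0.0997  0.0462  0.0775]
lug- [0.4625 0.0783 0.0786] case [-0.0966 -0.0684  0.0786]
rodend [0.4662 0.0551 0.075 ] case [-0.0955 -0.0918  0.075 ]
rodmid [0.4405 0.2389 0.075 ] case [-0.1006  0.0937  0.075 ]
rod+end [0.4338 0.2918 0.0744] case [-0.1013  0.147   0.0744]
keeper [0.5498 0.0263 0.0853] case [-0.0156 -0.1298  0.0853]
plate [0.5495 0.0378 0.0756] case [-0.0146 -0.1184  0.0756]
deckmid [ 0.6008 -0.037   0.0641] case [ 0.028  -0.1984  0.0641]
dish [ 0.7165 -0.0642  0.0323] case [ 0.1399 -0.2383  0.0323]
lidmid [0.538  0.2357 0.0725] case [-0.004   0.0797  0.0725]
lid- [0.5846 0.0419 0.0739] case [ 0.0207 -0.1182  0.0739]
```

```bash
cat > fit3.py <<'E'
from fit2 import *
o=W+[x for x in obs]
def g2(p):
    res=[]
    for n,uv,b in o:
        b=np.array(b,float)
        if abs(b[2]-65)<1: b[0]+=p[3]
        if b[2]==72: b[0]+=p[4]
        res.append((proj(n,w(p,b),C[n])-uv)*(1 if n!='side' else .5))
    return np.concatenate(res)
q=least_squares(g2,[.545,.157,.13,0,0],loss='soft_l1').x
print('fit3',q,np.degrees(q[2])); print(g2(q).round(1).reshape(-1,2).tolist())
for nm,b in dict(post=(97.25,164,250),hinge=(64,0,71),rod=(-101,0,71)).items(): print(nm,w(q,b))
c,s=np.cos(q[2]),np.sin(q[2]); R=np.array([[c,-s,0],[s,c,0],[0,0,1]])
for nm,a,o_ in [('lug+',(87,95),(310,0)),('lug0',(87,405),(310,0)),('lug-',(87,53),(310,180)),('rodend',(88,120),(310,180)),('rod+end',(90,46),(310,0)),('keeper',(320,240),(310,180)),('plate',(320,200),(310,180))]:
    X=up(a,o_); print(nm,X.round(4),'case',(R.T@(X-[q[0],q[1],0])).round(4))
E
python3 fit3.py | sed -n '/fit3/,$p'
```

```text
fit3 [  0.55474527   0.15824115   0.13491047 -12.15099125  -0.64890039] 7.729800642646846
[[0.4, -0.9], [-0.0, 1.7], [-0.0, 0.7], [0.6, -2.0], [-1.1, 1.1], [-1.4, 1.6], [-0.4, -1.6], [-0.0, -1.8], [-0.9, 0.5], [0.2, -3.4], [-1.2, -0.6], [0.3, -1.3], [1.1, -1.1], [-0.5, -0.8], [-1.2, -0.5], [0.1, -0.0], [-0.6, 2.7], [0.5, 0.3], [-0.2, -0.2], [2.0, 0.7], [-1.3, 0.2]]
post [0.62905334 0.33383122 0.25      ]
hinge [0.61816373 0.16684925 0.071     ]
rod [0.45466302 0.14465649 0.071     ]
lug+ [0.4347 0.2777 0.0775] case [-0.1029  0.1345  0.0775]
lug0 [0.4466 0.1918 0.0775] case [-0.1026  0.0478  0.0775]
lug- [0.4625 0.0783 0.0786] case [-0.1022 -0.0668  0.0786]
rodend [0.4662 0.0551 0.075 ] case [-0.1016 -0.0903  0.075 ]
rod+end [0.4338 0.2918 0.0744] case [-0.1019  0.1486  0.0744]
keeper [0.5498 0.0263 0.0853] case [-0.0227 -0.1301  0.0853]
plate [0.5495 0.0378 0.0756] case [-0.0214 -0.1187  0.0756]
```

>>> move_arm(motion=[[0.006, 0.02, -0.05, 0, 0, 0.007, 0.032], [0.0055, 0.0183, -0.06, 0, 0, 0, 0.032], [0, 0, -0.06, 0, 0, 0, 0.032], [0, 0, -0.06, 0, 0, 0, 0.032], [0, 0, 0, 0, 0, 0, 0.032]])

```text
t: 4.82
eef_pos: [0.4551, 0.1146, 0.1476]
eef_rot: [-2.065, -2.362, 0.011]
wrist_force: [0.1, 0.2, 0.9]
width: 0.0315
```

Run:
```python
from h import *
s=r.sense(); print(s['t'],s['eef_pos'],s['eef_rot'],s['wrist_force'],s['width'])
snap('wrist','w3.png')
```

```text
4.825 [0.4550769  0.11463548 0.14760024] [-2.06459195 -2.36164221  0.01071028] [0.14530564 0.17873205 0.8642986 ] 0.031520181901864716
```

View pics/w3.png

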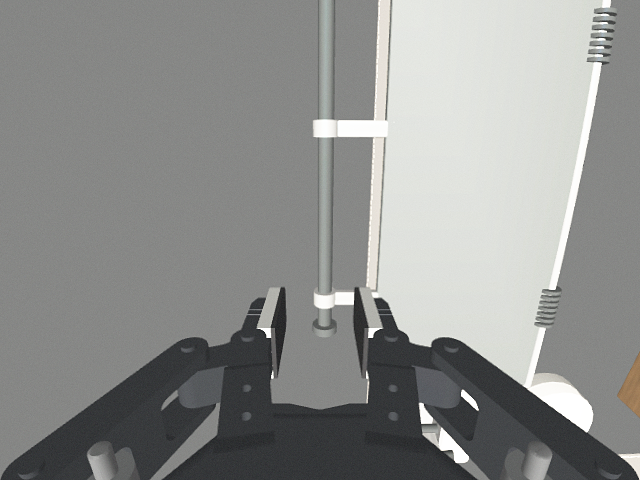

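>>> move_arm(motion=[[0.003, 0.001, -0.03, 0, 0, 0, 0.032], [0, 0, -0.035, 0, 0, 0, 0.032], [0, 0, -0.03, 0, 0, 0, 0.032], [0, 0, 0, 0, 0, 0, 0.032]])

```text
t: 5.38
eef_pos: [0.4623, 0.1166, 0.0569]
eef_rot: [2.068, 2.365, 0.001]
wrist_force: [-0.0, -1.1, -0.2]
width: 0.0318
```

Run:
```python
from h import *
s=r.sense(); print(s['t'],s['eef_pos'],s['eef_rot'],s['wrist_force'],s['width'])
snap('wrist','w4.png')
```

```text
5.375 [0.46227027 0.11663681 0.05693138] [2.06780460e+00 2.36480575e+00 6.25783187e-04] [-0.0104876  -1.1091602  -0.21265021] 0.03178627182810907
```

View pics/w4.png

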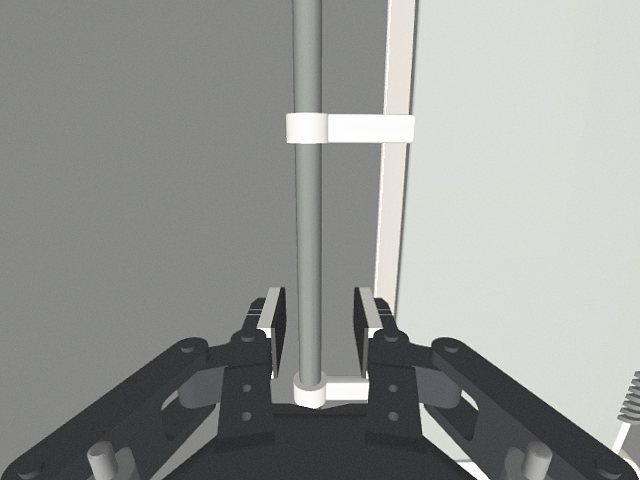

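>>> move_arm(motion=[[-0.0035, 0, -0.004, 0, 0, 0, 0.032], [0, 0, 0, 0, 0, 0, 0.0], [0, 0, 0, 0, 0, 0, 0.0], [0, 0, 0, 0, 0, 0, 0.0], [0, 0, 0, 0, 0, 0, 0.0]])

```text
t: 6.05
eef_pos: [0.4579, 0.1166, 0.0524]
eef_rot: [2.067, 2.365, 0.001]
wrist_force: [-2.2, 0.4, 7.1]
width: 0.008
```

Run:
```python
from h import *
s=r.sense(); print(s['t'],s['eef_pos'],s['eef_rot'],s['wrist_force'],s['width'])
```

```text
6.05 [0.4579435  0.1166052  0.05237581] [2.06749001e+00 2.36514973e+00 9.01047911e-04] [-2.228369    0.36875058  7.11938913] 0.00799705280598137
```

```bash
python3 -c "
import numpy as np
t=np.linspace(0,1.93,15);c,s=np.cos(.1349),np.sin(.1349)
X=-.165*np.cos(t);Z=.165*np.sin(t)
for i in range(14): print(i+1,round(t[i+1],3),[round(float(v),4) for v in (c*(X[i+1]-X[i]),s*(X[i+1]-X[i]),Z[i+1]-Z[i])])
"
```

```text
1 0.138 [0.0016, 0.0002, 0.0227]
2 0.276 [0.0046, 0.0006, 0.0222]
3 0.414 [0.0076, 0.001, 0.0214]
4 0.551 [0.0105, 0.0014, 0.0201]
5 0.689 [0.0131, 0.0018, 0.0185]
6 0.827 [0.0155, 0.0021, 0.0165]
7 0.965 [0.0176, 0.0024, 0.0142]
8 1.103 [0.0194, 0.0026, 0.0116]
9 1.241 [0.0208, 0.0028, 0.0088]
10 1.379 [0.0218, 0.003, 0.0059]
11 1.516 [0.0224, 0.003, 0.0028]
12 1.654 [0.0225, 0.0031, -0.0003]
13 1.792 [0.0223, 0.003, -0.0035]
14 1.93 [0.0216, 0.0029, -0.0065]
```

>>> move_arm(motion=[[0.0016, 0.0002, 0.0227, 0, 0, 0, 0], [0.0046, 0.0006, 0.0222, 0, 0, 0, 0], [0.0076, 0.001, 0.0214, 0, 0, 0, 0], [0.0105, 0.0014, 0.0201, 0, 0, 0, 0], [0.0131, 0.0018, 0.0185, 0, 0, 0, 0]])

```text
t: 6.68
eef_pos: [0.4914, 0.121, 0.1561]
eef_rot: [-2.064, -2.361, 0.009]
wrist_force: [-10.2, -0.5, -2.4]
width: 0.0077
```

Run:
```python
from h import *
s=r.sense(); print(s['t'],s['eef_pos'],s['eef_rot'],s['wrist_force'],s['torque'],s['width'])
snap('side','s5.png')
```

```text
6.675 [0.49138165 0.12101129 0.15612487] [-2.06376697 -2.36138506  0.00938578] [-10.24907385  -0.49977337  -2.35553109] [ 0.01547291  2.31622584 -0.01688099] 0.0077264666446190365
```

View pics/s5.png

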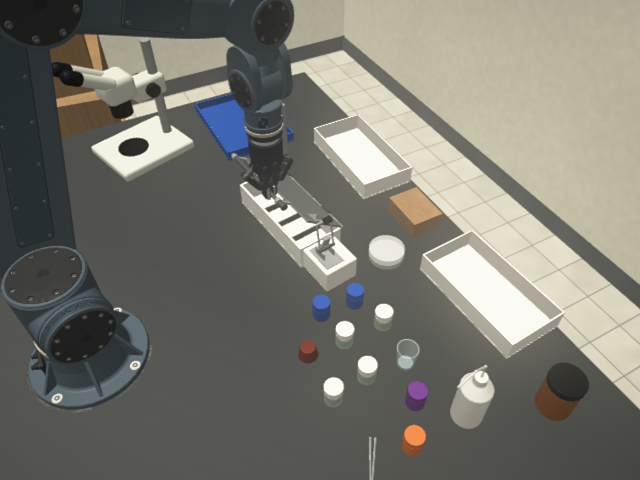

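>>> move_arm(motion=[[0.0155, 0.0021, 0.0165, 0, 0, 0, 0], [0.0176, 0.0024, 0.0142, 0, 0, 0, 0], [0.0194, 0.0026, 0.0116, 0, 0, 0, 0], [0.0208, 0.0028, 0.0088, 0, 0, 0, 0], [0.0218, 0.003, 0.0059, 0, 0, 0, 0]])

```text
t: 7.35
eef_pos: [0.5894, 0.1342, 0.2166]
eef_rot: [2.068, 2.365, 0.0]
wrist_force: [-5.8, -1.6, -0.7]
width: 0.0078
```

>>> move_arm(motion=[[0.0224, 0.003, 0.0028, 0, 0, 0, 0], [0.0225, 0.0031, -0.0003, 0, 0, 0, 0], [0.0223, 0.003, -0.0035, 0, 0, 0, 0], [0.0216, 0.0029, -0.0065, 0, 0, 0, 0], [0, 0, 0, 0, 0, 0, 0]])

```text
t: 7.98
eef_pos: [0.6804, 0.1464, 0.2064]
eef_rot: [2.067, 2.364, 0.001]
wrist_force: [-2.9, -0.9, 7.6]
width: 0.0075
```

```bash
cat > st.py <<'E'
from h import *
import sys
s=r.sense(); print(s['t'],s['eef_pos'].round(4),s['eef_rot'].round(3),s['wrist_force'].round(1),s['torque'].round(2),round(s['width'],4))
o=np.array([.5547,.1582,0]);c,sn=np.cos(.1349),np.sin(.1349);R=np.array([[c,-sn,0],[sn,c,0],[0,0,1]])
print('tcp in case',(R.T@(s['eef_pos']-o)).round(4), 'q',s['joint_positions'].round(2))
for a in sys.argv[1:]: n,f=a.split(':'); snap(n,f)
E
python3 st.py wrist:w6.png side:s6.png
```

```text
7.975 [0.6804 0.1464 0.2064] [2.067e+00 2.364e+00 1.000e-03] [-2.9 -0.9  7.6] [-0.25  0.68 -0.01] 0.0075
tcp in case [ 0.123  -0.0286  0.2064] q [ 0.21  0.55  0.41  1.43 -0.    1.65]
```

View pics/w6.png

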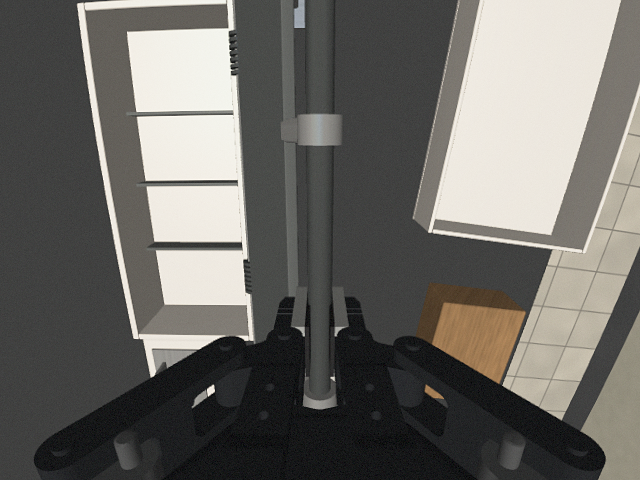

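View pics/s6.png

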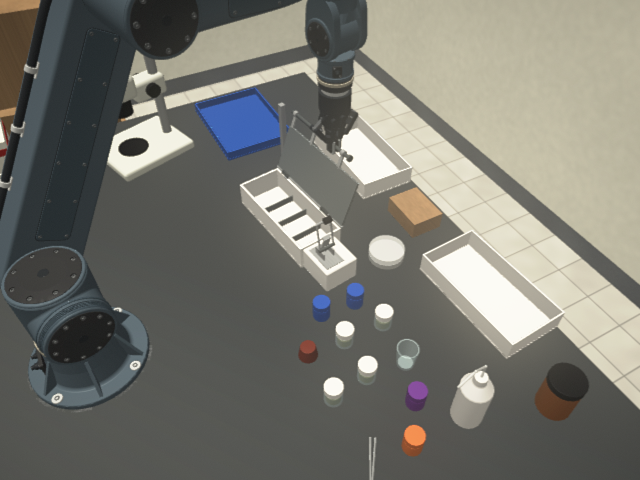

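>>> move_arm(motion=[[-0.0012, 0.009, 0, 0, 0, 0, 0], [-0.0012, 0.009, 0, 0, 0, 0, 0], [-0.0009, 0.007, 0, 0, 0, 0, 0], [0, 0, 0, 0, 0, 0, 0]])

```text
t: 8.57
eef_pos: [0.6754, 0.1721, 0.2069]
eef_rot: [-2.067, -2.366, -0.001]
wrist_force: [-2.6, 1.2, 5.7]
width: 0.0077
```

```bash
python3 st.py wrist:w7.png
```

```text
8.575 [0.6754 0.1721 0.2069] [-2.067e+00 -2.366e+00 -1.000e-03] [-2.6  1.2  5.7] [ 0.21  0.84 -0.08] 0.0077
tcp in case [ 0.1214 -0.0025  0.2069] q [0.25 0.55 0.42 1.43 0.   1.69]
```

View pics/w7.png

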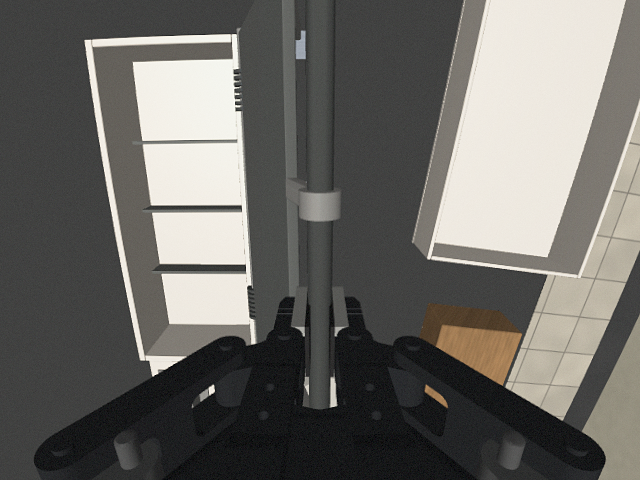

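>>> move_arm(motion=[[-0.006, -0.0008, 0.002, 0, 0, 0, 0], [-0.006, -0.0008, 0.002, 0, 0, 0, 0], [0, 0, 0, 0, 0, 0, 0]])

```text
t: 9.0
eef_pos: [0.6636, 0.1701, 0.2109]
eef_rot: [2.067, 2.365, 0.001]
wrist_force: [-2.5, 1.5, 6.3]
width: 0.0079
```

```bash
python3 st.py side:s8.png; python3 -c "
import cv2
p=cv2.imread('pics/s8.png');cv2.imwrite('pics/s8c.png',cv2.resize(p[80:280,220:400],None,fx=3,fy=3))"
```

```text
9.0 [0.6636 0.1701 0.2109] [2.067e+00 2.365e+00 1.000e-03] [-2.5  1.5  6.3] [ 0.26  0.5  -0.05] 0.0079
tcp in case [ 0.1095 -0.0029  0.2109] q [0.25 0.53 0.38 1.42 0.   1.69]
```

View pics/s8c.png

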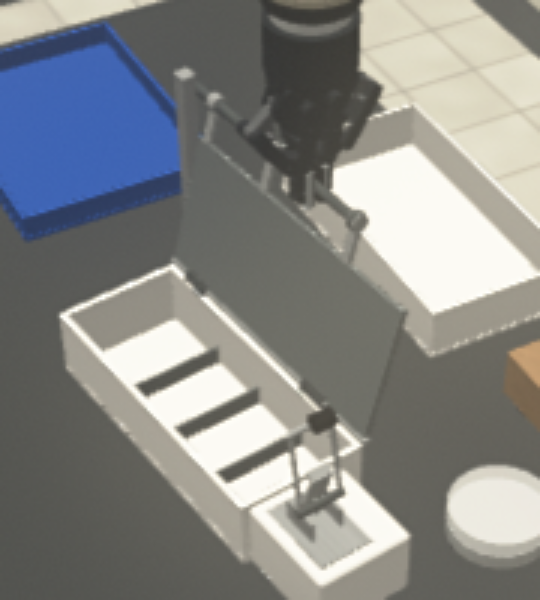

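>>> move_arm(motion=[[-0.001, 0, 0, 0, 0, 0, 0], [0, 0, 0, 0, 0, 0, 0.03], [0, 0, 0, 0, 0, 0, 0.03], [0, 0, 0.03, 0, 0, 0, 0.03], [0, 0, 0.05, 0, 0, 0, 0.03]])

```text
t: 9.68
eef_pos: [0.6622, 0.1694, 0.2889]
eef_rot: [-2.066, -2.363, 0.006]
wrist_force: [0.5, 0.2, 0.9]
width: 0.03
```

>>> move_arm(motion=[[0, 0, 0.04, 0, 0, 0, 0.05], [-0.03, -0.03, 0.02, 0, 0, 0, 0.06], [-0.05, -0.03, 0, 0, 0, 0, 0.06], [-0.04, -0.04, 0, 0, 0, 0, 0.06], [-0.03, -0.05, 0, 0, 0, 0, 0.06]])

```text
t: 10.3
eef_pos: [0.5112, 0.0191, 0.3501]
eef_rot: [2.066, 2.366, -0.0]
wrist_force: [1.3, -0.9, 0.2]
width: 0.06
```

```bash
python3 st.py side:s9.png wrist:w9.png
```

```text
10.3 [0.5112 0.0191 0.3501] [ 2.066  2.366 -0.   ] [ 1.3 -0.9  0.2] [ 0.    0.   -0.04] 0.06
tcp in case [-0.0618 -0.132   0.3501] q [ 0.04  0.2   0.24  1.61 -0.    1.47]
```

View pics/s9.png

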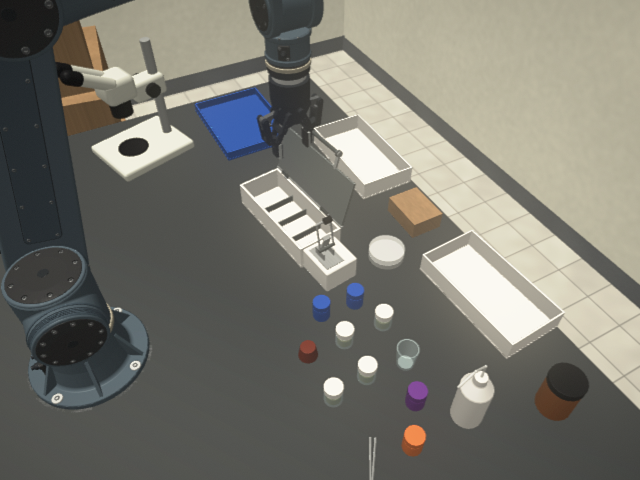

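View pics/w9.png

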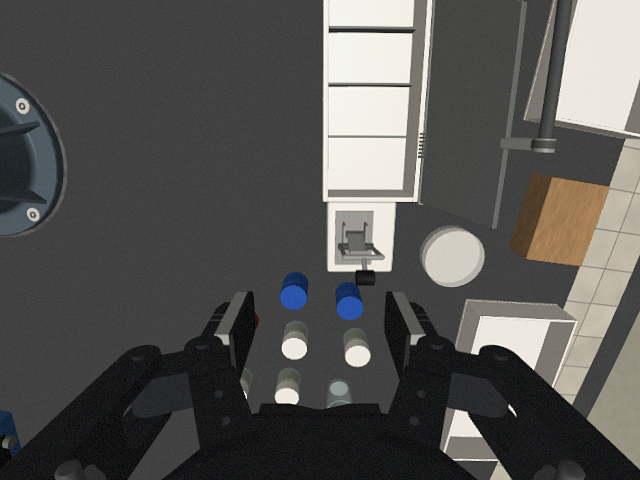

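```bash
cat > jars.py <<'E'
from cloud import *
import sys
n=sys.argv[1] if len(sys.argv)>1 else 'top'
p,d=r.capture(n); ci=r.camera_info(n)
P,uv,ok=cloud(n,d,ci); Z=P[:,2].reshape(480,640)
hsv=cv2.cvtColor(p,cv2.COLOR_RGB2HSV)
m=((Z>.044)&(Z<.062)&(d>0)).astype(np.uint8)
m=cv2.morphologyEx(m,cv2.MORPH_OPEN,np.ones((3,3)))
nl,lab,st,ce=cv2.connectedComponentsWithStats(m)
Pm=P.reshape(480,640,3)
for i in range(1,nl):
    q=lab==i
    X=Pm[q]
    if not 60<q.sum()<900: continue
    med=np.median(X,0)
    if not(.2<med[0]<.8 and -.65<med[1]<.5): continue
    (cx,cy),rr=cv2.minEnclosingCircle(X[:,:2].astype(np.float32)*1000)
    cr=r_=q.sum()
    print(ce[i].round(1),q.sum(),'mean',X.mean(0).round(4),'circ',round(cx/1000,4),round(cy/1000,4),'r',round(rr,1),'rgb',np.median(p[q],0))
E
python3 jars.py; python3 st.py top:t9.png >/dev/null
```

```text
[378.4 214.5] 203 mean [ 0.5977 -0.2322  0.0524] circ 0.5976 -0.2323 r 20.1 rgb [251. 248. 242.]
[345.5 224.3] 196 mean [ 0.5711 -0.1509  0.0524] circ 0.5719 -0.1508 r 20.2 rgb [ 43.  94. 200.]
[456.  233.8] 209 mean [ 0.553  -0.4233  0.0524] circ 0.5531 -0.4238 r 20.4 rgb [130.  56. 157.]
[378.1 254.3] 210 mean [ 0.498  -0.2312  0.0523] circ 0.4986 -0.2316 r 20.2 rgb [252. 249. 243.]
[417.5 255.9] 214 mean [ 0.496  -0.3276  0.0521] circ 0.4964 -0.3281 r 20.7 rgb [251. 249. 242.]
[342.4 257.9] 209 mean [ 0.4874 -0.1439  0.0524] circ 0.4877 -0.1443 r 20.1 rgb [ 45.  98. 203.]
[486.1 257.1] 207 mean [ 0.4962 -0.4955  0.0525] circ 0.4961 -0.4957 r 20.5 rgb [247. 131.  39.]
[422.2 290.5] 217 mean [ 0.4114 -0.3376  0.0524] circ 0.4115 -0.3381 r 20.1 rgb [252. 249. 243.]
```

View pics/t9.png

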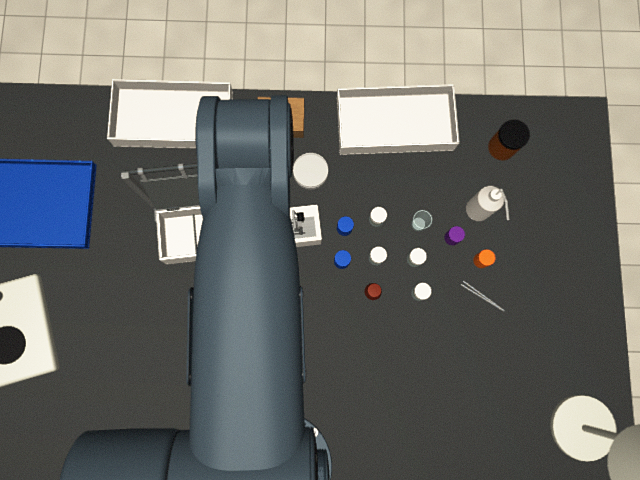

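>>> move_arm(motion=[[0.0174, -0.05, 0, 0, 0, 0, 0.06], [0.0174, -0.05, -0.02, 0, 0, 0, 0.06], [0.0174, -0.05, -0.04, 0, 0, 0, 0.06], [0.0174, -0.05, -0.04, 0, 0, 0, 0.06], [0.0174, -0.051, -0.04, 0, 0, 0, 0.06]])

```text
t: 11.12
eef_pos: [0.5982, -0.2226, 0.2153]
eef_rot: [-2.066, -2.366, -0.0]
wrist_force: [0.9, 0.3, 0.1]
width: 0.0598
```

>>> move_arm(motion=[[0, 0, -0.03, 0, 0, 0, 0.06], [0, 0, -0.04, 0, 0, 0, 0.06], [0, 0, 0, 0, 0, 0, 0.06]])

```text
t: 11.5
eef_pos: [0.5956, -0.2206, 0.1437]
eef_rot: [-2.062, -2.361, 0.004]
wrist_force: [-0.3, 0.4, 0.2]
width: 0.0597
```

```bash
python3 st.py wrist:w10.png
```

```text
11.5 [ 0.5956 -0.2206  0.1437] [-2.062 -2.361  0.004] [-0.3  0.4  0.2] [-0.03  0.01 -0.01] 0.0597
tcp in case [-0.0104 -0.3808  0.1437] q [-0.35  0.47  0.11  1.22  0.    1.08]
```

View pics/w10.png

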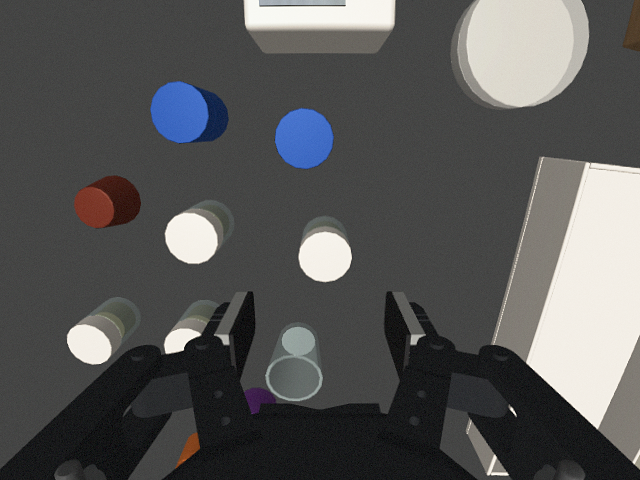

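```bash
python3 -c "
from h import *
print(proj('wrist',[.598,-.232,.052]),proj('wrist',[.5956,-.2206,.1437]))"; python3 jars.py wrist; python3 st.py
```

```text
[319.38570069 255.0212376 ] [317.22251757 298.75647146]
[181.1 335. ] 814 mean [ 0.4953 -0.319   0.0517] circ 0.497 -0.3241 r 18.9 rgb [243. 239. 231.]
[489.7 460.5] 396 mean [ 0.7954 -0.4249  0.0526] circ 0.7989 -0.4205 r 17.6 rgb [134. 129. 121.]
11.6 [ 0.5975 -0.2214  0.1479] [-2.066 -2.366  0.   ] [0.7 0.3 1.1] [-0.01  0.02 -0.04] 0.0603
tcp in case [-0.0087 -0.3819  0.1479] q [-0.35  0.47  0.11  1.22  0.    1.08]
```

>>> move_arm(motion=[[0.001, -0.0105, -0.04, 0, 0, 0, 0.06], [0, 0, -0.045, 0, 0, 0, 0.06], [0, 0, -0.045, 0, 0, 0, 0.06], [0, 0, 0, 0, 0, 0, 0.06]])

```text
t: 12.1
eef_pos: [0.5968, -0.2316, 0.0164]
eef_rot: [-2.065, -2.363, 0.002]
wrist_force: [-0.0, -0.8, 0.4]
width: 0.06
```

```bash
python3 st.py wrist:w11.png
```

```text
12.1 [ 0.5968 -0.2316  0.0164] [-2.065e+00 -2.363e+00  2.000e-03] [-0.  -0.8  0.4] [ 0.03  0.   -0.  ] 0.06
tcp in case [-0.0107 -0.3919  0.0164] q [-0.37  0.57 -0.07  0.94 -0.    1.07]
```

View pics/w11.png

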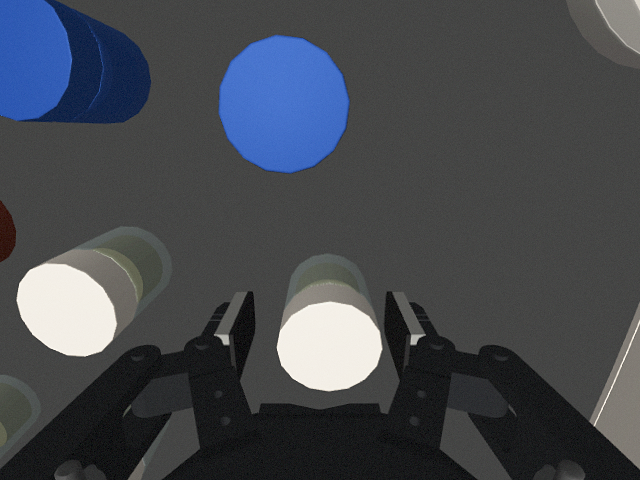

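>>> move_arm(motion=[[0, 0, 0, 0, 0, 0, 0.03], [0, 0, 0, 0, 0, 0, 0.03], [0, 0, 0, 0, 0, 0, 0.03], [0, 0, 0.03, 0, 0, 0, 0.03], [0, 0, 0.05, 0, 0, 0, 0.03]])

```text
t: 12.78
eef_pos: [0.5972, -0.2322, 0.099]
eef_rot: [-2.067, -2.365, 0.001]
wrist_force: [1.0, -0.5, -0.2]
width: 0.0387
```

```bash
python3 st.py wrist:w12.png
```

```text
12.775 [ 0.5972 -0.2322  0.099 ] [-2.067e+00 -2.365e+00  1.000e-03] [ 1.  -0.5 -0.2] [-0.02 -0.06  0.01] 0.0387
tcp in case [-0.0104 -0.3926  0.099 ] q [-0.37  0.5   0.04  1.11 -0.    1.07]
```

View pics/w12.png

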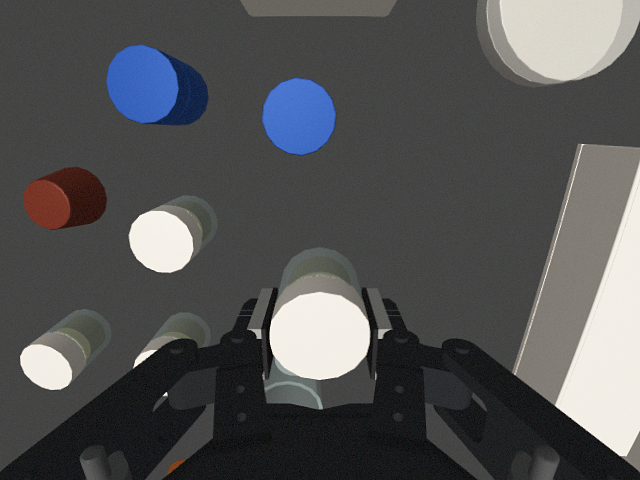

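>>> move_arm(motion=[[0, 0, 0.045, 0, 0, 0, 0.03], [0, 0, 0.045, 0, 0, 0, 0.03], [-0.004, 0.03, 0.045, 0, 0, 0, 0.03], [-0.005, 0.045, 0.04, 0, 0, 0, 0.03], [-0.005, 0.045, 0.006, 0, 0, 0, 0.03]])

```text
t: 13.45
eef_pos: [0.5847, -0.1117, 0.2837]
eef_rot: [2.064, 2.359, 0.006]
wrist_force: [1.2, 0.5, -2.3]
width: 0.0385
```

>>> move_arm(motion=[[-0.005, 0.045, 0, 0, 0, 0, 0.03], [-0.005, 0.045, 0, 0, 0, 0, 0.03], [-0.005, 0.045, 0, 0, 0, 0, 0.03], [-0.005, 0.045, 0, 0, 0, 0, 0.03], [-0.005, 0.045, 0, 0, 0, 0, 0.03]])

```text
t: 14.08
eef_pos: [0.5585, 0.1141, 0.2806]
eef_rot: [2.066, 2.364, 0.004]
wrist_force: [0.1, 0.4, -0.2]
width: 0.0383
```

>>> move_arm(motion=[[-0.005, 0.045, 0, 0, 0, 0, 0.03], [-0.005, 0.045, 0, 0, 0, 0, 0.03], [-0.003, 0.04, 0, 0, 0, 0, 0.03], [0, 0.01, 0, 0, 0, 0, 0.03], [0, 0, 0, 0, 0, 0, 0.03]])

```text
t: 14.7
eef_pos: [0.5456, 0.2529, 0.2795]
eef_rot: [2.066, 2.366, 0.002]
wrist_force: [0.7, -0.4, -1.4]
width: 0.0382
```

```bash
python3 st.py wrist:w13.png
```

```text
14.7 [0.5456 0.2529 0.2795] [2.066e+00 2.366e+00 2.000e-03] [ 0.7 -0.4 -1.4] [-0.02  0.04 -0.02] 0.0382
tcp in case [0.0037 0.0951 0.2795] q [ 0.43  0.36  0.29  1.49 -0.    1.87]
```

View pics/w13.png

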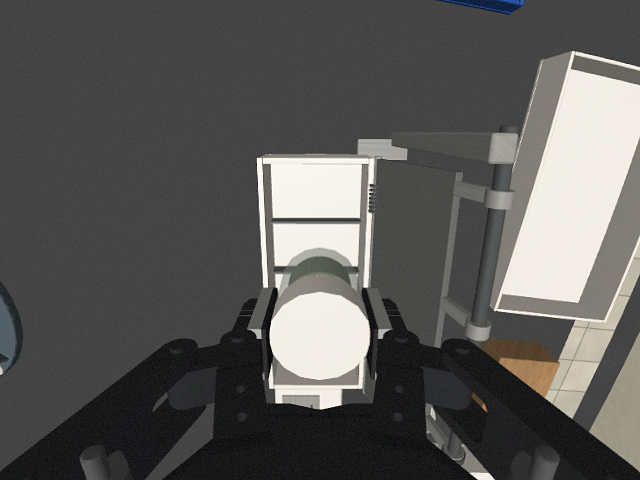

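>>> move_arm(motion=[[-0.005, 0.0083, -0.03, 0, 0, 0, 0.03], [0, 0, -0.045, 0, 0, 0, 0.03], [0, 0, -0.045, 0, 0, 0, 0.03], [0, 0, -0.045, 0, 0, 0, 0.03], [0, 0, 0, 0, 0, 0, 0.03]])

```text
t: 15.38
eef_pos: [0.5389, 0.2585, 0.1112]
eef_rot: [-2.068, -2.362, 0.009]
wrist_force: [0.2, 1.1, -0.3]
width: 0.0386
```

```bash
python3 st.py wrist:w14.png
```

```text
15.375 [0.5389 0.2585 0.1112] [-2.068 -2.362  0.009] [ 0.2  1.1 -0.3] [-0.03  0.01  0.01] 0.0386
tcp in case [-0.0022  0.1015  0.1112] q [ 0.45  0.43 -0.05  1.1  -0.    1.89]
```

View pics/w14.png

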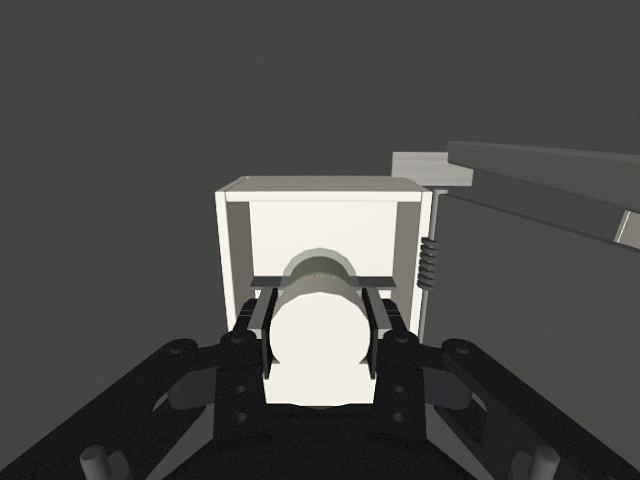

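```bash
python3 -c "
from h import *
from fit import w
q=[.5547,.1582,.1349]
print(r.sense()['eef_pos'])
for b in [(0,104,6),(55,140,6),(-55,140,6),(-61,146,68),(61,146,68),(-55,66,26),(55,66,26)]: print(b,proj('wrist',w(q,b)))"
```

```text
[0.54026743 0.25945624 0.11356898]
(0, 104, 6) [320.42755829 233.12368658]
(55, 140, 6) [394.53706506 186.65852479]
(-55, 140, 6) [246.38084105 186.72253722]
(-61, 146, 68) [212.25555735 193.28996078]
(61, 146, 68) [429.06720927 193.20435121]
(-55, 66, 26) [247.37545269 289.1614348 ]
(55, 66, 26) [393.57076892 289.16054123]
```

>>> move_arm(motion=[[0, 0.001, -0.03, 0, 0, 0, 0.03], [0, 0, -0.03, 0, 0, 0, 0.03], [0, 0, -0.02, 0, 0, 0, 0.03], [0, 0, -0.009, 0, 0, 0, 0.03], [0, 0, 0, 0, 0, 0, 0.03]])

```text
t: 16.05
eef_pos: [0.5421, 0.2622, 0.0266]
eef_rot: [2.067, 2.364, 0.004]
wrist_force: [-0.6, -0.4, -0.1]
width: 0.0384
```

```bash
python3 st.py
```

```text
16.05 [0.5421 0.2622 0.0266] [2.067 2.364 0.004] [-0.6 -0.4 -0.1] [ 0.02 -0.01  0.01] 0.0384
tcp in case [0.0015 0.1047 0.0266] q [ 0.45  0.5  -0.17  0.9  -0.    1.89]
```

>>> move_arm(motion=[[0, 0, -0.003, 0, 0, 0, 0.03], [0, 0, 0, 0, 0, 0, 0.052], [0, 0, 0, 0, 0, 0, 0.052], [0, 0, 0.03, 0, 0, 0, 0.052], [0, 0, 0.045, 0, 0, 0, 0.052]])

```text
t: 16.68
eef_pos: [0.5399, 0.2615, 0.0964]
eef_rot: [-2.067, -2.364, 0.004]
wrist_force: [0.8, -0.3, -0.3]
width: 0.0518
```

>>> move_arm(motion=[[0, 0, 0.045, 0, 0, 0, 0.052], [0, -0.01, 0.045, 0, 0, 0, 0.052], [-0.006, -0.045, 0.045, 0, 0, 0, 0.06], [-0.006, -0.045, 0.03, 0, 0, 0, 0.06], [-0.006, -0.045, 0, 0, 0, 0, 0.06]])

```text
t: 17.3
eef_pos: [0.5237, 0.1169, 0.2635]
eef_rot: [2.065, 2.363, 0.006]
wrist_force: [0.1, 0.2, -0.4]
width: 0.0601
```

```bash
python3 st.py wrist:w15.png; python3 jars.py
```

```text
17.3 [0.5237 0.1169 0.2635] [2.065 2.363 0.006] [ 0.1  0.2 -0.4] [ 0.   -0.09  0.04] 0.0601
tcp in case [-0.0363 -0.0367  0.2635] q [ 0.22  0.25  0.08  1.4  -0.    1.66]
[345.3 224.2] 207 mean [ 0.5716 -0.1504  0.052 ] circ 0.5719 -0.1504 r 20.3 rgb [ 43.  95. 201.]
[455.9 233.9] 209 mean [ 0.5527 -0.423   0.0525] circ 0.5537 -0.4238 r 20.3 rgb [130.  56. 158.]
[378.2 254.3] 207 mean [ 0.4978 -0.2315  0.0527] circ 0.4986 -0.2321 r 20.3 rgb [252. 250. 243.]
[417.5 255.8] 210 mean [ 0.4962 -0.3275  0.0527] circ 0.4969 -0.328 r 20.5 rgb [252. 249. 243.]
[342.4 257.9] 210 mean [ 0.4872 -0.1441  0.0527] circ 0.4878 -0.1446 r 20.4 rgb [ 46.  99. 204.]
[486.1 257.2] 209 mean [ 0.496  -0.4953  0.0525] circ 0.4975 -0.4954 r 21.3 rgb [247. 132.  40.]
[406.6 271.9] 213 mean [ 0.456  -0.3002  0.0529] circ 0.4561 -0.301 r 20.2 rgb [252. 249. 243.]
```

View pics/w15.png

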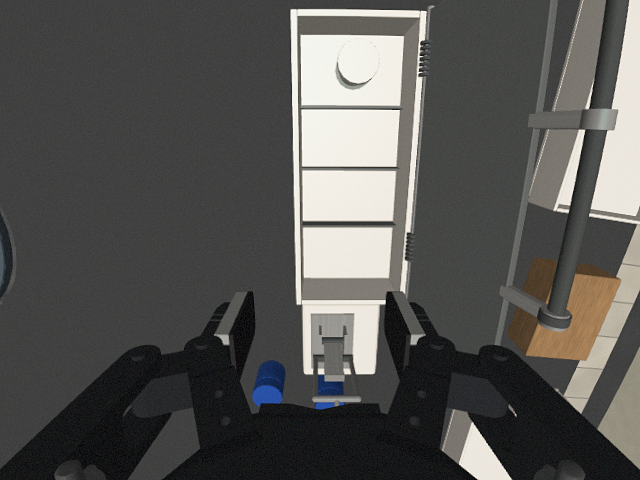

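>>> move_arm(motion=[[-0.003, -0.043, 0, 0, 0, 0, 0.06], [-0.003, -0.043, 0, 0, 0, 0, 0.06], [-0.003, -0.043, 0, 0, 0, 0, 0.06], [-0.003, -0.043, 0, 0, 0, 0, 0.06], [-0.003, -0.043, 0, 0, 0, 0, 0.06]])

```text
t: 18.02
eef_pos: [0.5078, -0.0981, 0.2607]
eef_rot: [2.067, 2.365, 0.0]
wrist_force: [1.1, 0.2, -0.1]
width: 0.06
```

>>> move_arm(motion=[[-0.003, -0.043, -0.02, 0, 0, 0, 0.06], [-0.003, -0.043, -0.03, 0, 0, 0, 0.06], [-0.002, -0.043, -0.04, 0, 0, 0, 0.06], [0, 0, -0.03, 0, 0, 0, 0.06], [0, 0, 0, 0, 0, 0, 0.06]])

```text
t: 18.65
eef_pos: [0.4985, -0.2256, 0.1386]
eef_rot: [-2.066, -2.361, 0.002]
wrist_force: [0.2, 0.0, 0.6]
width: 0.06
```

```bash
python3 st.py; python3 st.py wrist:w16.png; python3 jars.py | grep '25[0-9]\. 2'
```

```text
18.65 [ 0.4985 -0.2256  0.1386] [-2.066e+00 -2.361e+00  2.000e-03] [0.2 0.  0.6] [ 0.01  0.01 -0.01] 0.06
tcp in case [-0.1073 -0.3728  0.1386] q [-0.43  0.33 -0.13  1.12  0.    1.01]
18.65 [ 0.4985 -0.2256  0.1386] [-2.066e+00 -2.361e+00  2.000e-03] [0.2 0.  0.6] [ 0.01  0.01 -0.01] 0.06
tcp in case [-0.1073 -0.3728  0.1386] q [-0.43  0.33 -0.13  1.12  0.    1.01]
[174.8 234.5] 126 mean [0.5362 0.264  0.0577] circ 0.5357 0.2632 r 19.2 rgb [250. 247. 239.]
```

View pics/w16.png

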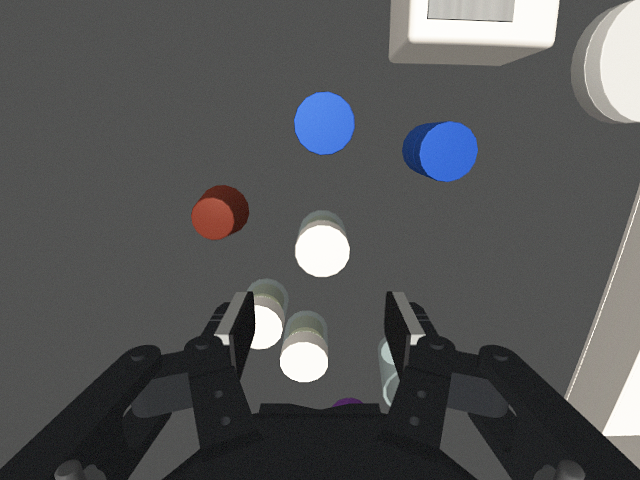

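>>> move_arm(motion=[[0, -0.005, -0.04, 0, 0, 0, 0.06], [0, 0, -0.045, 0, 0, 0, 0.06], [0, 0, -0.038, 0, 0, 0, 0.06], [0, 0, 0, 0, 0, 0, 0.06]])

```text
t: 19.25
eef_pos: [0.4992, -0.23, 0.0169]
eef_rot: [-2.065, -2.364, 0.001]
wrist_force: [-0.5, 0.1, 0.2]
width: 0.06
```

```bash
python3 st.py
```

```text
19.25 [ 0.4992 -0.23    0.0169] [-2.065e+00 -2.364e+00  1.000e-03] [-0.5  0.1  0.2] [ 0.01 -0.02  0.  ] 0.06
tcp in case [-0.1072 -0.3772  0.0169] q [-0.43  0.44 -0.31  0.83  0.    1.  ]
```

>>> move_arm(motion=[[0, -0.001, 0, 0, 0, 0, 0.03], [0, 0, 0, 0, 0, 0, 0.03], [0, 0, 0, 0, 0, 0, 0.03], [0, 0, 0.03, 0, 0, 0, 0.03], [0, 0, 0.045, 0, 0, 0, 0.03]])

```text
t: 19.88
eef_pos: [0.4994, -0.2319, 0.0939]
eef_rot: [-2.067, -2.365, 0.0]
wrist_force: [0.1, 0.0, -0.0]
width: 0.0389
```

>>> move_arm(motion=[[0, 0, 0.045, 0, 0, 0, 0.03], [0, 0.01, 0.045, 0, 0, 0, 0.03], [0.006, 0.03, 0.045, 0, 0, 0, 0.03], [0.006, 0.043, 0.045, 0, 0, 0, 0.03], [0.006, 0.043, 0.01, 0, 0, 0, 0.03]])

```text
t: 20.5
eef_pos: [0.5189, -0.1053, 0.2873]
eef_rot: [2.065, 2.36, 0.006]
wrist_force: [0.3, 0.0, -1.4]
width: 0.0385
```

```bash
python3 st.py; python3 jars.py | grep '25[0-9]\. 2'; python3 -c "
import sys
from h import *
from fit import w
e=r.sense()['eef_pos']
for y in (33,-33,-104): print(y,(w([.5547,.1582,.1349],(0,y,6))-e).round(4))"
```

```text
20.5 [ 0.5189 -0.1053  0.2873] [2.065 2.36  0.006] [ 0.3  0.  -1.4] [ 0.02 -0.11 -0.03] 0.0385
tcp in case [-0.071  -0.2563  0.2873] q [-0.2   0.23  0.12  1.45 -0.    1.24]
[417.5 255.7] 203 mean [ 0.4965 -0.3274  0.0526] circ 0.4963 -0.328 r 20.1 rgb [250. 247. 239.]
[406.5 271.7] 212 mean [ 0.4564 -0.3002  0.0526] circ 0.4562 -0.3005 r 20.2 rgb [250. 247. 240.]
33 [ 0.0311  0.2921 -0.2813]
-33 [ 0.04    0.2267 -0.2813]
-104 [ 0.0496  0.1563 -0.2813]
```

>>> move_arm(motion=[[0.0044, 0.0417, 0, 0, 0, 0, 0.03], [0.0044, 0.0417, 0, 0, 0, 0, 0.03], [0.0044, 0.0417, 0, 0, 0, 0, 0.03], [0.0044, 0.0417, 0, 0, 0, 0, 0.03], [0.0044, 0.0417, 0, 0, 0, 0, 0.03]])

```text
t: 21.18
eef_pos: [0.5397, 0.1037, 0.2841]
eef_rot: [2.067, 2.364, 0.003]
wrist_force: [-0.0, 0.2, -0.6]
width: 0.0388
```

>>> move_arm(motion=[[0.0044, 0.0417, 0, 0, 0, 0, 0.03], [0.0044, 0.0417, -0.02, 0, 0, 0, 0.03], [0, 0, -0.04, 0, 0, 0, 0.03], [0, 0, -0.045, 0, 0, 0, 0.03], [0, 0, 0, 0, 0, 0, 0.03]])

```text
t: 21.8
eef_pos: [0.5466, 0.1853, 0.1759]
eef_rot: [-2.066, -2.364, 0.006]
wrist_force: [0.9, -0.6, 0.2]
width: 0.0384
```

```bash
python3 st.py wrist:w17.png;  python3 -c "
from h import *
from fit import w
e=r.sense()['eef_pos']
for y in (33,-33,-104): print(y,(w([.5547,.1582,.1349],(0,y,6))-e).round(4))"
```

```text
21.8 [0.5466 0.1853 0.1759] [-2.066 -2.364  0.006] [ 0.9 -0.6  0.2] [-0.01  0.    0.04] 0.0384
tcp in case [-0.0044  0.0279  0.1759] q [ 0.33  0.35  0.01  1.23 -0.    1.76]
33 [ 0.0023  0.0053 -0.1722]
-33 [ 0.0112 -0.0601 -0.1722]
-104 [ 0.0207 -0.1305 -0.1722]
```

View pics/w17.png

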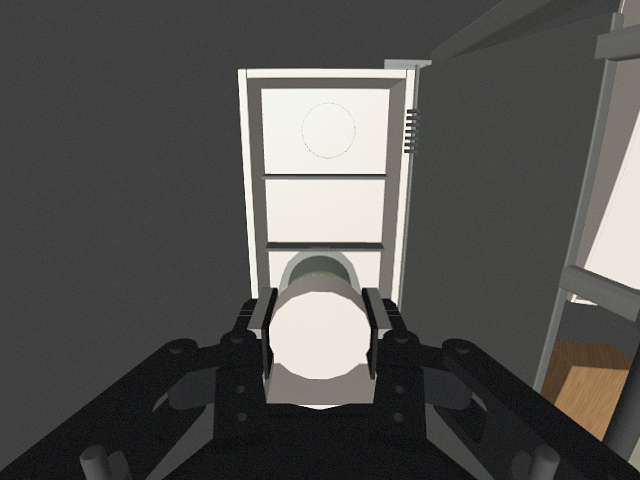

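>>> move_arm(motion=[[0.002, 0.0053, -0.04, 0, 0, 0, 0.03], [0, 0, -0.04, 0, 0, 0, 0.03], [0, 0, -0.04, 0, 0, 0, 0.03], [0, 0, -0.02, 0, 0, 0, 0.03], [0, 0, 0, 0, 0, 0, 0.03]])

```text
t: 22.48
eef_pos: [0.5514, 0.1912, 0.0387]
eef_rot: [2.068, 2.365, 0.001]
wrist_force: [-1.3, -0.3, -0.6]
width: 0.0389
```

```bash
python3 st.py wrist:w18.png; python3 st.py
```

```text
22.475 [0.5514 0.1912 0.0387] [2.068e+00 2.365e+00 1.000e-03] [-1.3 -0.3 -0.6] [-0.   -0.04 -0.03] 0.0389
tcp in case [0.0011 0.0331 0.0387] q [ 0.33  0.46 -0.2   0.91  0.    1.77]
22.525 [0.552  0.1914 0.0396] [2.067 2.364 0.003] [-0.2 -1.  -1.3] [-0.02 -0.03  0.03] 0.039
tcp in case [0.0018 0.0332 0.0396] q [ 0.33  0.46 -0.2   0.91 -0.    1.77]
```

View pics/w18.png

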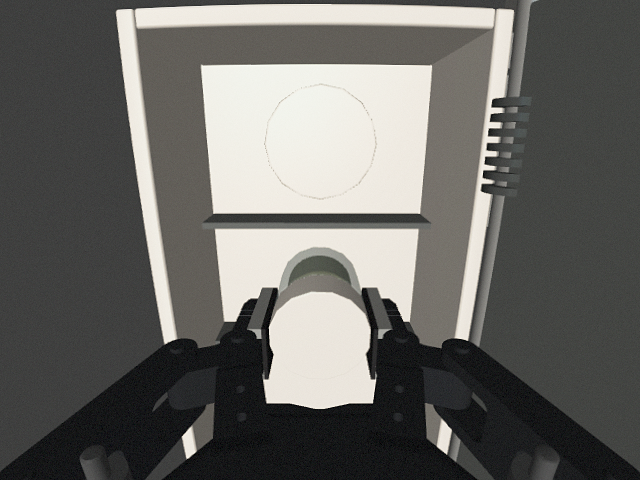

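Well inside cell 2. Lower and release.

>>> move_arm(motion=[[-0.001, 0, -0.01, 0, 0, 0, 0.03], [0, 0, -0.005, 0, 0, 0, 0.03], [0, 0, 0, 0, 0, 0, 0.03], [0, 0, 0, 0, 0, 0, 0.052], [0, 0, 0, 0, 0, 0, 0.052]])

```text
t: 23.15
eef_pos: [0.5498, 0.1912, 0.0229]
eef_rot: [2.067, 2.365, 0.001]
wrist_force: [-0.6, 0.1, 0.1]
width: 0.0522
```

>>> move_arm(motion=[[0, 0, 0.03, 0, 0, 0, 0.052], [0, 0, 0.045, 0, 0, 0, 0.052], [0, 0, 0.045, 0, 0, 0, 0.052], [0, 0, 0.045, 0, 0, 0, 0.06], [-0.004, -0.03, 0.045, 0, 0, 0, 0.06]])

```text
t: 23.78
eef_pos: [0.5455, 0.162, 0.2336]
eef_rot: [-2.065, -2.367, -0.0]
wrist_force: [1.3, -0.1, 0.2]
width: 0.0601
```

```bash
python3 st.py wrist:w19.png;python3 jars.py | grep '25[0-9]\. 2'; python3 st.py
```

```text
23.775 [0.5455 0.162  0.2336] [-2.065 -2.367 -0.   ] [ 1.3 -0.1  0.2] [-0.04 -0.03 -0.01] 0.0601
tcp in case [-0.0086  0.0049  0.2336] q [0.29 0.31 0.1  1.36 0.   1.72]
[417.5 255.8] 212 mean [ 0.4962 -0.3275  0.052 ] circ 0.4963 -0.3282 r 20.0 rgb [251. 249. 242.]
[406.4 271.6] 206 mean [ 0.4569 -0.3     0.0524] circ 0.4574 -0.3006 r 20.4 rgb [252. 249. 243.]
23.875 [0.5471 0.1599 0.2374] [2.066 2.361 0.009] [ 1.2 -0.2 -0.6] [ 0.03 -0.02  0.03] 0.0601
tcp in case [-0.0073  0.0027  0.2374] q [ 0.28  0.31  0.1   1.36 -0.    1.72]
```

View pics/w19.png

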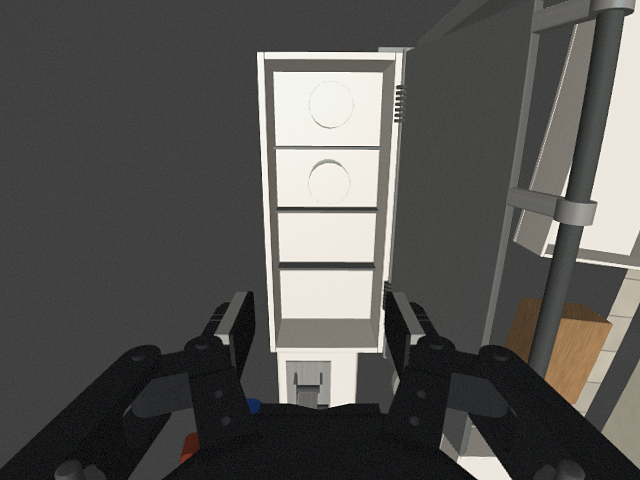

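>>> move_arm(motion=[[-0.008, -0.041, 0.01, 0, 0, 0.075, 0.06], [-0.008, -0.041, 0.01, 0, 0, 0.075, 0.06], [-0.008, -0.041, 0, 0, 0, 0.075, 0.06], [-0.008, -0.041, 0, 0, 0, 0.075, 0.06], [-0.008, -0.041, 0, 0, 0, 0.075, 0.06]])

```text
t: 24.5
eef_pos: [0.5051, -0.045, 0.2519]
eef_rot: [-1.587, -2.711, 0.0]
wrist_force: [0.1, 0.5, 0.4]
width: 0.06
```

>>> move_arm(motion=[[-0.008, -0.041, 0, 0, 0, 0.075, 0.06], [-0.008, -0.041, 0, 0, 0, 0.075, 0.06], [-0.008, -0.041, -0.02, 0, 0, 0.075, 0.06], [-0.008, -0.041, -0.03, 0, 0, 0.075, 0.06], [-0.008, -0.041, -0.04, 0, 0, 0.075, 0.06]])

```text
t: 25.12
eef_pos: [0.4656, -0.2504, 0.1617]
eef_rot: [1.054, 2.958, -0.0]
wrist_force: [1.4, 0.2, 0.6]
width: 0.0601
```

>>> move_arm(motion=[[-0.01, -0.04, -0.02, 0, 0, 0.074, 0.06], [0, 0, 0, 0, 0, 0, 0.06], [0, 0, 0, 0, 0, 0, 0.06]])

```text
t: 25.5
eef_pos: [0.4554, -0.2887, 0.1422]
eef_rot: [-0.949, -2.994, -0.001]
wrist_force: [-0.2, 1.0, 0.0]
width: 0.0598
```

```bash
python3 st.py;  python3 st.py wrist:w20.png; python3 jars.py; python3 jars.py wrist
```

```text
25.5 [ 0.4554 -0.2887  0.1422] [-9.490e-01 -2.994e+00 -1.000e-03] [-0.2  1.   0. ] [ 0.   -0.06  0.02] 0.0598
tcp in case [-0.1585 -0.4295  0.1422] q [-0.57  0.31 -0.15  1.11  0.    0.05]
25.5 [ 0.4554 -0.2887  0.1422] [-9.490e-01 -2.994e+00 -1.000e-03] [-0.2  1.   0. ] [ 0.   -0.06  0.02] 0.0598
tcp in case [-0.1585 -0.4295  0.1422] q [-0.57  0.31 -0.15  1.11  0.    0.05]
[345.2 224.2] 206 mean [ 0.5715 -0.1504  0.0525] circ 0.5724 -0.1508 r 20.4 rgb [ 41.  91. 194.]
[205.3 230.5] 158 mean [0.5477 0.1908 0.0579] circ 0.5481 0.1913 r 20.5 rgb [250. 247. 240.]
[176.9 233.8] 130 mean [0.5381 0.2591 0.0572] circ 0.5391 0.2614 r 19.5 rgb [249. 246. 239.]
[342.5 257.9] 212 mean [ 0.4873 -0.1442  0.0522] circ 0.4876 -0.1444 r 20.2 rgb [ 44.  94. 197.]
[489.5 259.4] 88 mean [ 0.4907 -0.5036  0.0525] circ 0.4918 -0.5002 r 18.2 rgb [245.5 126.   38. ]
[362.4 385. ] 893 mean [ 0.5812 -0.3319  0.0527] circ 0.5894 -0.3382 r 23.9 rgb [214. 225. 222.]
[260.  398.9] 469 mean [ 0.5449 -0.4149  0.0497] circ 0.5484 -0.4157 r 16.0 rgb [225. 118. 248.]
[619.5 421.3] 556 mean [ 0.7732 -0.1553  0.05  ] circ 0.7854 -0.1556 r 24.4 rgb [244. 240. 233.]
[173.8 415.3] 64 mean [ 0.5153 -0.4911  0.0513] circ 0.5151 -0.491 r 7.9 rgb [255. 234. 117.]
```

View pics/w20.png

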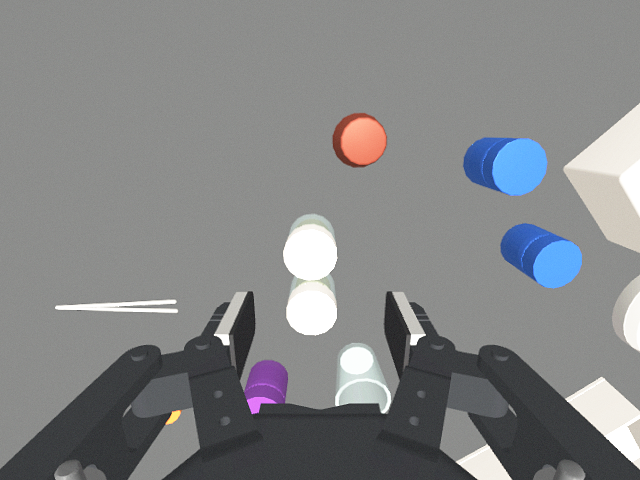

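```bash
python3 st.py; python3 -c "
from h import *
p,d=r.capture('wrist')
print(r.sense()['eef_pos'],proj('wrist',[.457,-.3003,.052]),proj('wrist',[.4964,-.328,.052]))
m=(p.min(2)>225).astype(np.uint8); n,l,s,c=cv2.connectedComponentsWithStats(m[200:340,250:380]); print(s[1:],c[1:]+[250,200])"
```

```text
25.65 [ 0.4561 -0.2882  0.1431] [ 0.946  2.995 -0.   ] [ 0.4 -0.6 -0.7] [ 0.01  0.02 -0.03] 0.06
tcp in case [-0.1577 -0.4291  0.1431] q [-0.56  0.31 -0.15  1.11  0.    0.05]
[ 0.45611419 -0.28821156  0.14311511] [307.65879736 252.40476805] [308.17045661 310.49823726]
[[  32   24   54   56 2348]
 [  36   81   50   53 2110]] [[309.01575809 251.47572402]
 [310.29668246 307.75687204]]
```

>>> move_arm(motion=[[0.0015, -0.011, -0.03, 0, 0, 0, 0.06], [0, 0, -0.04, 0, 0, 0, 0.06], [0, 0, -0.04, 0, 0, 0, 0.06], [0, 0, -0.0165, 0, 0, 0, 0.06], [0, 0, 0, 0, 0, 0, 0.06]])

```text
t: 26.32
eef_pos: [0.4567, -0.2989, 0.0153]
eef_rot: [-0.946, -2.994, -0.001]
wrist_force: [0.4, -0.4, 0.5]
width: 0.0601
```

```bash
python3 st.py wrist:w21.png
```

```text
26.325 [ 0.4567 -0.2989  0.0153] [-9.460e-01 -2.994e+00 -1.000e-03] [ 0.4 -0.4  0.5] [ 0.01  0.03 -0.05] 0.0601
tcp in case [-0.1586 -0.4398  0.0153] q [-0.58  0.43 -0.32  0.82 -0.    0.03]
```

View pics/w21.png

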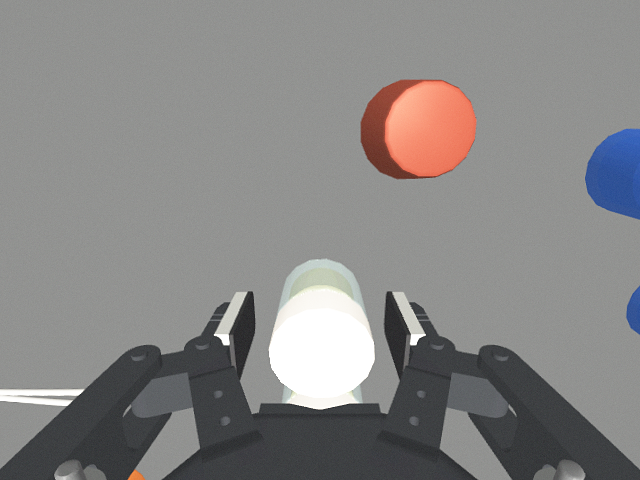

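>>> move_arm(motion=[[0, 0, 0.001, 0, 0, 0, 0.03], [0, 0, 0, 0, 0, 0, 0.03], [0, 0, 0, 0, 0, 0, 0.03], [0, 0, 0.03, 0, 0, 0, 0.03], [0, 0, 0.045, 0, 0, 0, 0.03]])

```text
t: 27.0
eef_pos: [0.4564, -0.2995, 0.0926]
eef_rot: [-0.947, -2.994, -0.001]
wrist_force: [1.7, -0.3, -1.1]
width: 0.039
```

>>> move_arm(motion=[[0, 0, 0.045, 0, 0, 0, 0.03], [0, 0, 0.045, 0, 0, -0.08, 0.03], [0.01, 0.042, 0.045, 0, 0, -0.08, 0.03], [0.01, 0.042, 0.045, 0, 0, -0.08, 0.03], [0.01, 0.042, 0.01, 0, 0, -0.08, 0.03]])

```text
t: 27.62
eef_pos: [0.4881, -0.1731, 0.286]
eef_rot: [1.414, 2.798, 0.001]
wrist_force: [0.2, 0.2, -1.6]
width: 0.0386
```

>>> move_arm(motion=[[0.01, 0.042, 0, 0, 0, -0.08, 0.03], [0.01, 0.042, 0, 0, 0, -0.08, 0.03], [0.01, 0.042, 0, 0, 0, -0.08, 0.03], [0.01, 0.042, 0, 0, 0, -0.08, 0.03], [0.01, 0.042, 0, 0, 0, -0.08, 0.03]])

```text
t: 28.25
eef_pos: [0.5371, 0.0375, 0.2829]
eef_rot: [1.945, 2.466, 0.001]
wrist_force: [0.6, 0.7, -1.6]
width: 0.0387
```

```bash
cat > cell.py <<'E'
from h import *
from fit import w
from scipy.spatial.transform import Rotation as Ro
r.capture('top')
s=r.sense();e=s['eef_pos']; M=Ro.from_rotvec(s['eef_rot']).as_matrix()
print(e.round(4),'width',s['width'],'yaw',np.arctan2(M[1,0],M[0,0]),'want',np.pi/2+.1349,'tilt',M[:,2].round(3))
for y in (33,-33,-104): print(y,(w([.5547,.1582,.1349],(0,y,24))-e).round(4))
E
python3 cell.py
```

```text
[0.5381 0.0416 0.2826] width 0.03865651521809926 yaw 1.8042433065035124 want 1.7056963267948966 tilt [ 0.002  0.002 -1.   ]
33 [ 0.0122  0.1493 -0.2586]
-33 [ 0.0211  0.0839 -0.2586]
-104 [ 0.0306  0.0136 -0.2586]
```

>>> move_arm(motion=[[0.01, 0.042, 0, 0, 0, -0.05, 0.03], [0.011, 0.042, -0.02, 0, 0, -0.05, 0.03], [0, 0, -0.045, 0, 0, 0, 0.03], [0, 0, -0.045, 0, 0, 0, 0.03], [0, 0, 0, 0, 0, 0, 0.03]])

```text
t: 28.92
eef_pos: [0.5558, 0.1197, 0.1699]
eef_rot: [-2.06, -2.367, 0.007]
wrist_force: [0.3, 0.7, -0.5]
width: 0.0389
```

```bash
python3 cell.py; python3 st.py wrist:w22.png
```

```text
[0.5573 0.1199 0.1723] width 0.03905520552635507 yaw 1.7088535882649514 want 1.7056963267948966 tilt [-0.002 -0.    -1.   ]
33 [-0.0071  0.071  -0.1483]
-33 [ 0.0018  0.0056 -0.1483]
-104 [ 0.0113 -0.0648 -0.1483]
28.975 [0.5573 0.1199 0.1723] [-2.062e+00 -2.369e+00  2.000e-03] [ 1.3 -0.7  0.4] [ 0.05 -0.01 -0.07] 0.0391
tcp in case [-0.0025 -0.0383  0.1723] q [ 0.21  0.34 -0.02  1.21  0.    1.64]
```

View pics/w22.png

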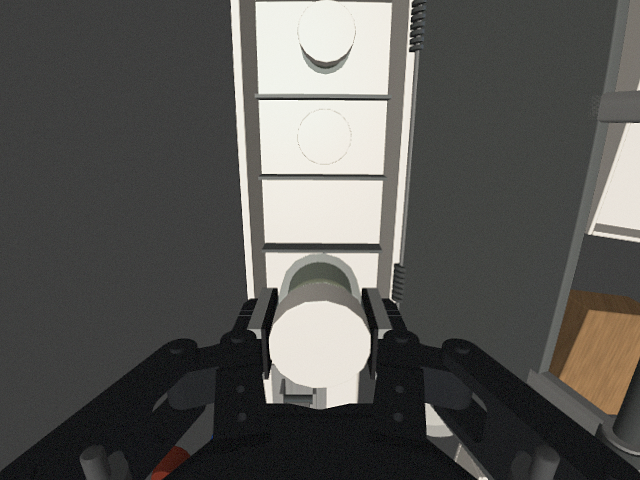

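>>> move_arm(motion=[[0.0018, 0.0056, -0.04, 0, 0, 0, 0.03], [0, 0, -0.04, 0, 0, 0, 0.03], [0, 0, -0.04, 0, 0, 0, 0.03], [0, 0, -0.015, 0, 0, 0, 0.03], [0, 0, 0, 0, 0, 0, 0.03]])

```text
t: 29.65
eef_pos: [0.5606, 0.1257, 0.038]
eef_rot: [2.063, 2.369, 0.001]
wrist_force: [-0.3, -0.2, -0.5]
width: 0.0385
```

```bash
python3 cell.py
```

```text
[0.5611 0.1258 0.0387] width 0.03875180559132898 yaw 1.70859804815617 want 1.7056963267948966 tilt [ 0.002  0.    -1.   ]
33 [-0.0108  0.0651 -0.0147]
-33 [-0.0019 -0.0003 -0.0147]
-104 [ 0.0076 -0.0707 -0.0147]
```

>>> move_arm(motion=[[-0.0015, 0, -0.01, 0, 0, 0, 0.03], [0, 0, -0.005, 0, 0, 0, 0.03], [0, 0, 0, 0, 0, 0, 0.03], [0, 0, 0, 0, 0, 0, 0.052], [0, 0, 0, 0, 0, 0, 0.052]])

```text
t: 30.32
eef_pos: [0.5585, 0.1257, 0.0223]
eef_rot: [2.063, 2.369, 0.001]
wrist_force: [-0.5, 0.1, 0.0]
width: 0.0523
```

>>> move_arm(motion=[[0, 0, 0.03, 0, 0, 0, 0.052], [0, 0, 0.045, 0, 0, 0, 0.052], [0, 0, 0.045, 0, 0, 0, 0.052], [0, 0, 0.045, 0, 0, 0, 0.06], [-0.005, -0.03, 0.045, 0, 0, 0, 0.06]])

```text
t: 30.95
eef_pos: [0.5534, 0.0965, 0.2332]
eef_rot: [-2.06, -2.371, -0.0]
wrist_force: [0.5, -0.2, -0.8]
width: 0.0598
```

```bash
python3 jars.py;python3 cell.py; python3 st.py wrist:w23.png
```

```text
[345.3 224.2] 206 mean [ 0.5714 -0.1504  0.0527] circ 0.5719 -0.1502 r 19.9 rgb [ 45.  99. 207.]
[455.8 233.8] 207 mean [ 0.5528 -0.4229  0.0524] circ 0.5535 -0.4234 r 20.4 rgb [135.  58. 164.]
[417.5 255.8] 209 mean [ 0.4962 -0.3275  0.0526] circ 0.4961 -0.3279 r 19.9 rgb [253. 251. 246.]
[342.5 257.9] 211 mean [ 0.4873 -0.1442  0.0526] circ 0.4876 -0.144 r 20.2 rgb [ 48. 103. 211.]
[486.  257.2] 211 mean [ 0.4959 -0.4952  0.0526] circ 0.4979 -0.495 r 21.4 rgb [249. 137.  42.]
[0.5549 0.0943 0.2368] width 0.059967927568931795 yaw 1.70749321957464 want 1.7056963267948966 tilt [ 0.007  0.001 -1.   ]
33 [-0.0047  0.0966 -0.2128]
-33 [ 0.0042  0.0312 -0.2128]
-104 [ 0.0138 -0.0392 -0.2128]
31.05 [0.5549 0.0943 0.2368] [2.061 2.364 0.008] [0.7 0.7 0.4] [ 0.02 -0.05  0.05] 0.06
tcp in case [-0.0084 -0.0633  0.2368] q [ 0.17  0.3   0.08  1.35 -0.    1.6 ]
```

View pics/w23.png

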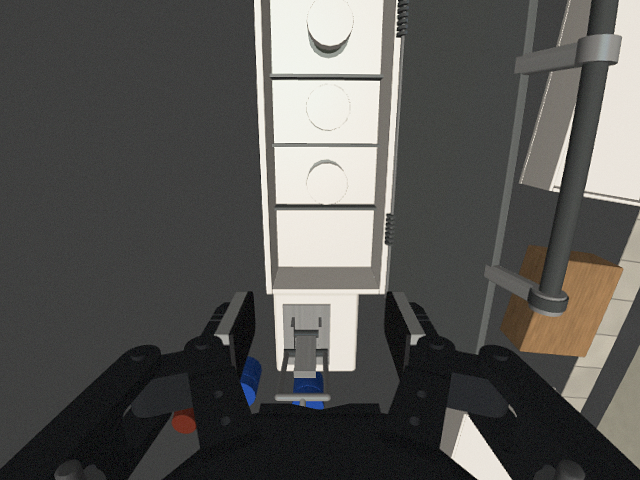

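>>> move_arm(motion=[[-0.006, -0.042, 0.02, 0, 0, 0, 0.06], [-0.006, -0.042, 0, 0, 0, 0, 0.06], [-0.006, -0.042, 0, 0, 0, 0, 0.06], [-0.006, -0.042, 0, 0, 0, 0, 0.06], [-0.006, -0.042, 0, 0, 0, 0, 0.06]])

```text
t: 31.72
eef_pos: [0.5227, -0.1151, 0.2504]
eef_rot: [-2.061, -2.368, 0.001]
wrist_force: [0.6, -0.3, -0.1]
width: 0.0599
```

>>> move_arm(motion=[[-0.006, -0.042, 0, 0, 0, 0, 0.06], [-0.006, -0.042, -0.02, 0, 0, 0, 0.06], [-0.006, -0.042, -0.03, 0, 0, 0, 0.06], [-0.006, -0.042, -0.03, 0, 0, 0, 0.06], [-0.005, -0.043, -0.03, 0, 0, 0, 0.06]])

```text
t: 32.35
eef_pos: [0.4937, -0.3259, 0.1395]
eef_rot: [-2.061, -2.368, 0.0]
wrist_force: [0.2, 0.4, 1.1]
width: 0.0602
```

```bash
python3 jars.py >/dev/null;python3 cell.py; python3 st.py wrist:w24.png; python3 -c "
from h import *
print(proj('wrist',[.4963,-.3278,.052]))"
```

```text
[ 0.4919 -0.3272  0.1367] width 0.0600421285994763 yaw 1.705473757197708 want 1.7056963267948966 tilt [-0.006  0.003 -1.   ]
33 [ 0.0584  0.5181 -0.1127]
-33 [ 0.0673  0.4527 -0.1127]
-104 [ 0.0768  0.3824 -0.1127]
32.45 [ 0.4919 -0.3272  0.1367] [-2.063 -2.361  0.003] [-0.4  0.2 -0. ] [ 0.05 -0.02  0.01] 0.06
tcp in case [-0.1276 -0.4726  0.1367] q [-0.59  0.4  -0.03  1.15 -0.    0.85]
[324.57024008 247.74477931]
```

View pics/w24.png

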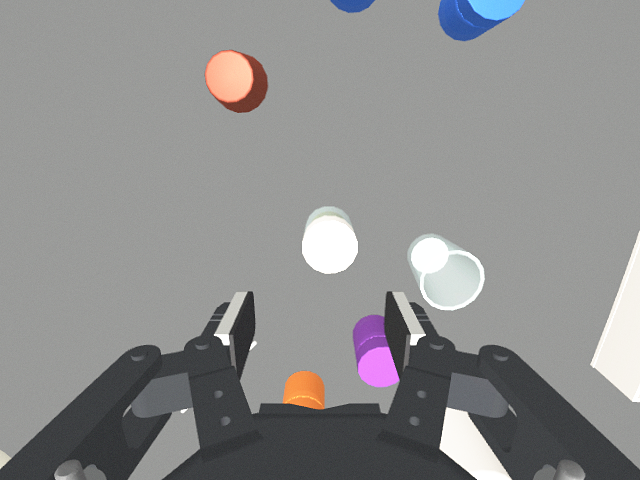

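>>> move_arm(motion=[[0.005, 0, -0.03, 0, 0, 0, 0.055], [0, 0, -0.04, 0, 0, 0, 0.055], [0, 0, -0.035, 0, 0, 0, 0.055], [0, 0, -0.015, 0, 0, 0, 0.055], [0, 0, 0, 0, 0, 0, 0.055]])

```text
t: 33.12
eef_pos: [0.4992, -0.3244, 0.0216]
eef_rot: [-2.061, -2.369, 0.0]
wrist_force: [-0.3, -0.4, 0.1]
width: 0.0548
```

```bash
python3 st.py wrist:w25.png
```

```text
33.125 [ 0.4992 -0.3244  0.0216] [-2.061 -2.369  0.   ] [-0.3 -0.4  0.1] [ 0.03  0.01 -0.01] 0.0548
tcp in case [-0.1199 -0.4707  0.0216] q [-0.58  0.5  -0.19  0.89  0.    0.86]
```

View pics/w25.png

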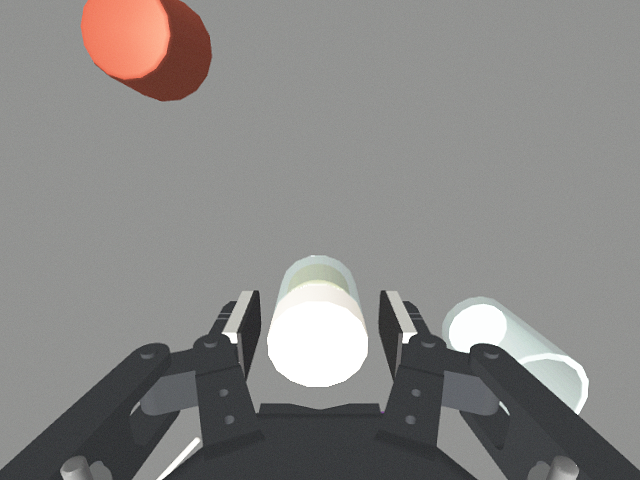

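>>> move_arm(motion=[[0, -0.003, -0.004, 0, 0, 0, 0.055], [0, 0, 0, 0, 0, 0, 0.03], [0, 0, 0, 0, 0, 0, 0.03], [0, 0, 0, 0, 0, 0, 0.03], [0, 0, 0.03, 0, 0, 0, 0.03]])

```text
t: 33.8
eef_pos: [0.4979, -0.3275, 0.0467]
eef_rot: [-2.06, -2.366, 0.001]
wrist_force: [0.1, -0.0, -1.0]
width: 0.0387
```

>>> move_arm(motion=[[0, 0, 0.045, 0, 0, 0, 0.03], [0, 0, 0.045, 0, 0, 0, 0.03], [0, 0, 0.045, 0, 0, 0, 0.03], [0.008, 0.042, 0.045, 0, 0, 0, 0.03], [0.008, 0.042, 0.045, 0, 0, 0, 0.03]])

```text
t: 34.42
eef_pos: [0.515, -0.2436, 0.2744]
eef_rot: [-2.065, -2.368, -0.0]
wrist_force: [0.8, -0.6, 0.6]
width: 0.0383
```

>>> move_arm(motion=[[0.008, 0.042, 0.01, 0, 0, 0, 0.03], [0.008, 0.042, 0, 0, 0, 0, 0.03], [0.008, 0.042, 0, 0, 0, 0, 0.03], [0.008, 0.042, 0, 0, 0, 0, 0.03], [0.008, 0.042, 0, 0, 0, 0, 0.03]])

```text
t: 35.05
eef_pos: [0.5552, -0.033, 0.2831]
eef_rot: [-2.063, -2.369, 0.0]
wrist_force: [-0.1, -0.4, -1.0]
width: 0.0388
```

```bash
python3 cell.py; python3 st.py wrist:w26.png
```

```text
[ 0.5559 -0.0289  0.283 ] width 0.03858005536037109 yaw 1.7109144506298335 want 1.7056963267948966 tilt [ 0.     0.002 -1.   ]
33 [-0.0056  0.2198 -0.259 ]
-33 [ 0.0032  0.1544 -0.259 ]
-104 [ 0.0128  0.084  -0.259 ]
35.1 [ 0.5559 -0.0289  0.283 ] [-2.06  -2.37  -0.003] [-0.3  3.4 -0.5] [ 0.16 -0.07 -0.05] 0.0386
tcp in case [-0.024  -0.1855  0.283 ] q [-0.05  0.28  0.18  1.47  0.    1.38]
```

View pics/w26.png

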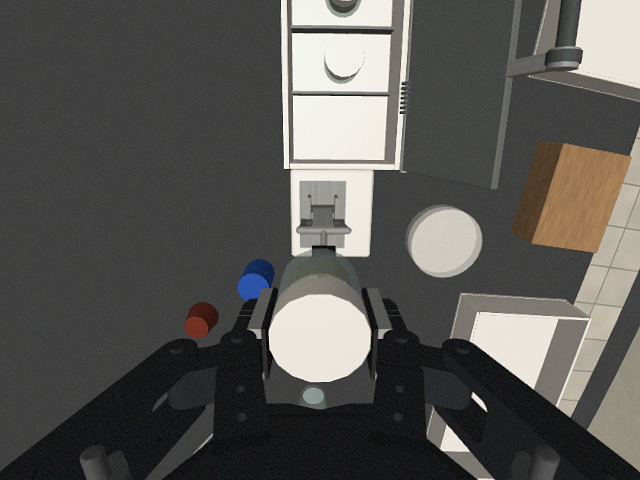

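>>> move_arm(motion=[[0.0064, 0.043, 0, 0, 0, 0, 0.03], [0.0064, 0.043, -0.02, 0, 0, 0, 0.03], [0, 0, -0.045, 0, 0, 0, 0.03], [0, 0, -0.045, 0, 0, 0, 0.03], [0, 0, 0, 0, 0, 0, 0.03]])

```text
t: 35.78
eef_pos: [0.5657, 0.0511, 0.1703]
eef_rot: [-2.06, -2.366, 0.008]
wrist_force: [-0.9, 0.0, -0.6]
width: 0.0385
```

```bash
python3 cell.py; python3 st.py wrist:w27.png
```

```text
[0.5673 0.0512 0.1727] width 0.03861095132363206 yaw 1.7083998417410127 want 1.7056963267948966 tilt [-0.003 -0.    -1.   ]
33 [-0.017   0.1397 -0.1487]
-33 [-0.0081  0.0743 -0.1487]
-104 [ 0.0014  0.004  -0.1487]
35.825 [0.5673 0.0512 0.1727] [-2.062 -2.368  0.003] [-0.   0.4 -0.9] [ 0.03  0.01 -0.03] 0.0386
tcp in case [-0.0019 -0.1077  0.1727] q [ 0.09  0.34 -0.02  1.21 -0.    1.52]
```

View pics/w27.png

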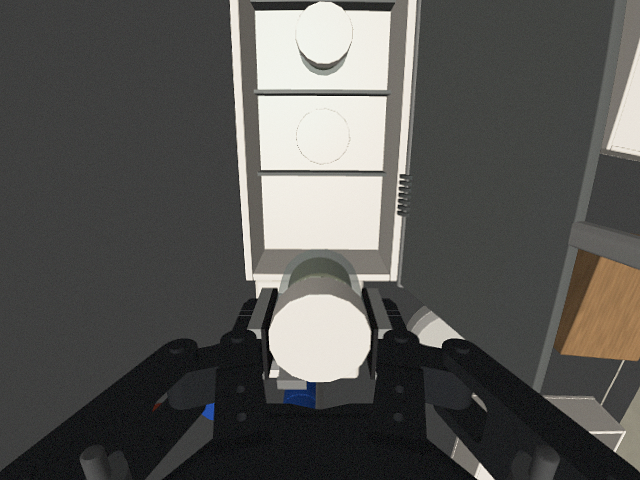

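>>> move_arm(motion=[[0.001, 0.006, -0.04, 0, 0, 0, 0.03], [0, 0, -0.04, 0, 0, 0, 0.03], [0, 0, -0.04, 0, 0, 0, 0.03], [0, 0, -0.015, 0, 0, 0, 0.03], [0, 0, 0, 0, 0, 0, 0.03]])

```text
t: 36.5
eef_pos: [0.5698, 0.0575, 0.0389]
eef_rot: [2.063, 2.369, 0.001]
wrist_force: [-0.3, -0.0, -0.4]
width: 0.0387
```

```bash
python3 cell.py; python3 st.py wrist:w28.png
```

```text
[0.5703 0.0576 0.0396] width 0.03881079205591484 yaw 1.7085302868079806 want 1.7056963267948966 tilt [ 0.002  0.    -1.   ]
33 [-0.0201  0.1333 -0.0156]
-33 [-0.0112  0.0679 -0.0156]
-104 [-0.0016 -0.0025 -0.0156]
36.55 [0.5703 0.0576 0.0396] [2.062e+00 2.368e+00 2.000e-03] [ 0.2 -0.9 -1.2] [-0.01 -0.02 -0.04] 0.0388
tcp in case [ 0.002  -0.1018  0.0396] q [ 0.1   0.44 -0.23  0.9  -0.    1.53]
```

View pics/w28.png

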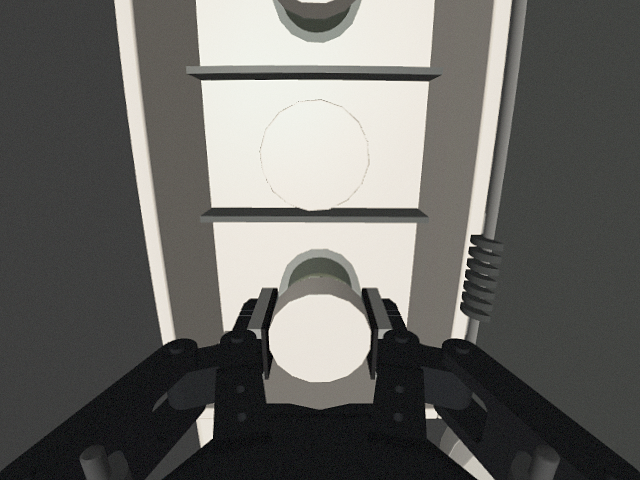

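>>> move_arm(motion=[[-0.001, 0, -0.01, 0, 0, 0, 0.03], [0, 0, -0.004, 0, 0, 0, 0.03], [0, 0, 0, 0, 0, 0, 0.03], [0, 0, 0, 0, 0, 0, 0.052], [0, 0, 0, 0, 0, 0, 0.052]])

```text
t: 37.22
eef_pos: [0.5682, 0.0577, 0.024]
eef_rot: [2.063, 2.369, 0.0]
wrist_force: [-0.4, -0.8, 0.9]
width: 0.0519
```

>>> move_arm(motion=[[0, 0, 0.03, 0, 0, 0, 0.052], [0, 0, 0.045, 0, 0, 0, 0.052], [0, 0, 0.045, 0, 0, 0, 0.052], [-0.01, 0, 0.045, 0, 0, 0, 0.04], [-0.01, 0, 0.045, 0, 0, 0, 0.04]])

```text
t: 37.85
eef_pos: [0.5477, 0.0577, 0.2353]
eef_rot: [-2.063, -2.369, 0.0]
wrist_force: [0.6, 0.2, 0.3]
width: 0.0398
```

```bash
python3 st.py side:s29.png wrist:w29.png; python3 cell.py
```

```text
37.85 [0.5477 0.0577 0.2353] [-2.063 -2.369  0.   ] [0.6 0.2 0.3] [-0.02 -0.06  0.01] 0.0398
tcp in case [-0.0204 -0.0987  0.2353] q [ 0.1   0.28  0.06  1.35 -0.    1.54]
[0.549  0.0578 0.2364] width 0.03990940820250781 yaw 1.7088978102400934 want 1.7056963267948966 tilt [ 0.005  0.    -1.   ]
33 [ 0.0012  0.1331 -0.2124]
-33 [ 0.0101  0.0677 -0.2124]
-104 [ 0.0196 -0.0027 -0.2124]
```

View pics/w29.png

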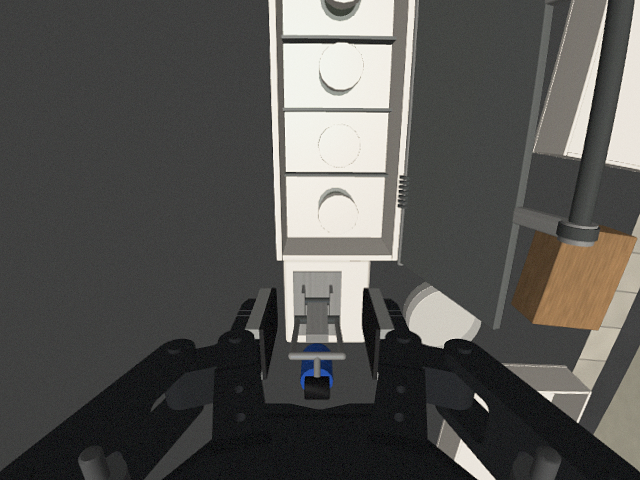

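View pics/s29.png

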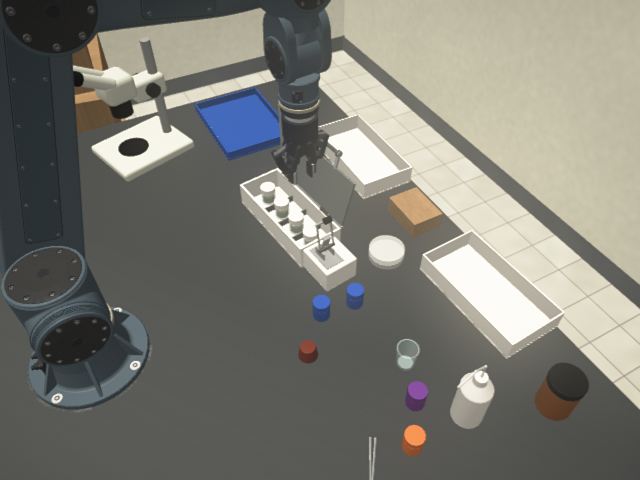

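>>> move_arm(motion=[[0, 0, 0.04, 0, 0, 0, 0.03], [0, 0, 0.035, 0, 0, 0, 0.03], [0.03, 0.03, 0, 0, 0, 0, 0.03], [0.03, 0.03, 0, 0, 0, 0, 0.03], [0.03, 0.03, 0, 0, 0, 0, 0.03]])

```text
t: 38.62
eef_pos: [0.639, 0.1485, 0.3073]
eef_rot: [-2.063, -2.368, 0.002]
wrist_force: [1.0, 0.4, 0.8]
width: 0.0301
```

>>> move_arm(motion=[[0.023, 0.022, 0, 0, 0, 0, 0.03], [0, 0, 0, 0, 0, 0, 0.03], [0, 0, 0, 0, 0, 0, 0.03]])

```text
t: 39.0
eef_pos: [0.6607, 0.1693, 0.3076]
eef_rot: [-2.062, -2.368, 0.003]
wrist_force: [0.3, 0.8, 0.1]
width: 0.0298
```

```bash
python3 cell.py; python3 st.py wrist:w30.png; python3 -c "
from h import *
from fit import w
for y in (-60,-30,0,30,150): print(y,proj('wrist',w([.5547,.1582,.1349],(109.5,y,229.6))))"
```

```text
[0.6606 0.169  0.3084] width 0.029832019283469093 yaw 1.7084447179038296 want 1.7056963267948966 tilt [-0.001 -0.    -1.   ]
33 [-0.1103  0.0219 -0.2844]
-33 [-0.1014 -0.0435 -0.2844]
-104 [-0.0919 -0.1139 -0.2844]
39.05 [0.6606 0.169  0.3084] [-2.063e+00 -2.368e+00  2.000e-03] [-0.4 -0.7  0.7] [ 0.04 -0.   -0.  ] 0.0298
tcp in case [ 0.1064 -0.0035  0.3084] q [ 0.25  0.53  0.64  1.68 -0.    1.68]
-60 [323.33395669 318.62664245]
-30 [323.66821195 281.9848979 ]
0 [324.02273015 242.28065345]
30 [324.39728063 199.33745933]
150 [326.04873486  -5.80157113]
```

View pics/w30.png

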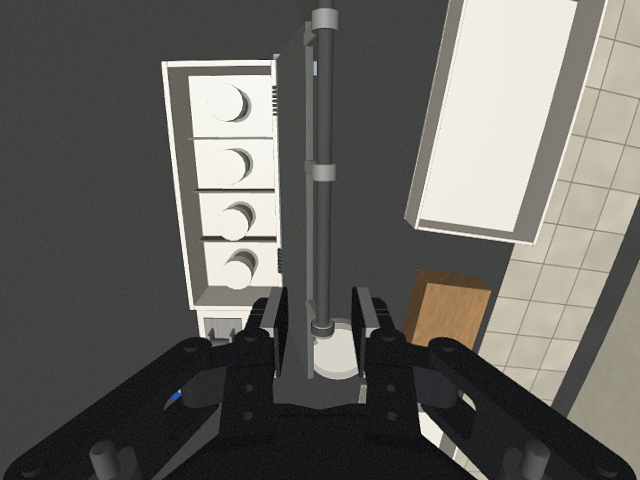

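>>> move_arm(motion=[[0.002, 0, -0.03, 0, 0, 0, 0.03], [0, 0, -0.03, 0, 0, 0, 0.03], [0, 0, -0.03, 0, 0, 0, 0.03], [0, 0, 0, 0, 0, 0, 0.03], [0, 0, 0, 0, 0, 0, 0.03]])

```text
t: 39.72
eef_pos: [0.6633, 0.1693, 0.2207]
eef_rot: [2.063, 2.368, 0.002]
wrist_force: [-0.0, -0.7, -0.0]
width: 0.0305
```

```bash
python3 cell.py|head -1; python3 st.py wrist:w31.png
```

```text
[0.6636 0.1695 0.221 ] width 0.03012488455377283 yaw 1.708452068025827 want 1.7056963267948966 tilt [ 0.002  0.001 -1.   ]
39.775 [0.6636 0.1695 0.221 ] [2.062 2.368 0.003] [ 0.8 -1.2  0.6] [-0.04  0.   -0.04] 0.0301
tcp in case [ 0.1094 -0.0034  0.221 ] q [0.25 0.53 0.4  1.45 0.   1.68]
```

View pics/w31.png

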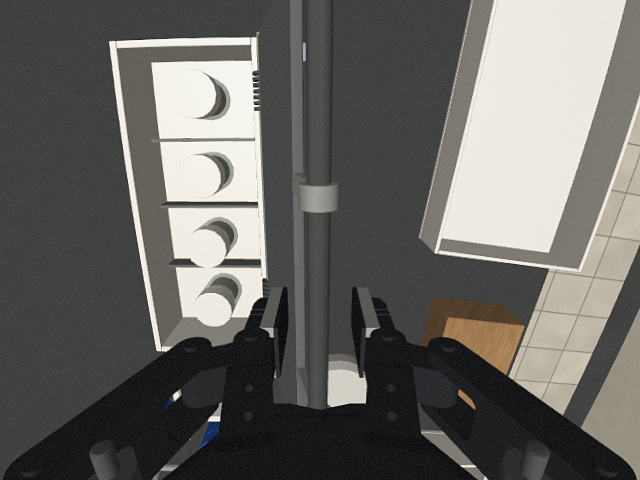

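>>> move_arm(motion=[[0, 0, -0.01, 0, 0, 0, 0.03], [0, 0, 0, 0, 0, 0, 0], [0, 0, 0, 0, 0, 0, 0], [0, 0, 0, 0, 0, 0, 0], [0, 0, 0, 0, 0, 0, 0]])

```text
t: 40.45
eef_pos: [0.6629, 0.1697, 0.2086]
eef_rot: [-2.063, -2.369, 0.001]
wrist_force: [-0.4, -0.3, -5.3]
width: 0.0077
```

```bash
python3 st.py; python3 -c "
import numpy as np
c,s=np.cos(.1349),np.sin(.1349)
t=np.array([1.85,1.89,1.925]);X=-.165*np.cos(t);Z=.165*np.sin(t)
print(c*np.diff(X),s*np.diff(X),np.diff(Z))
t=np.linspace(1.925,0,20);X=-.165*np.cos(t);Z=.165*np.sin(t)
for i in range(19): print(i+1,t[i+1].round(2),[round(float(v),4) for v in (c*(X[i+1]-X[i]),s*(X[i+1]-X[i]),Z[i+1]-Z[i])])
"
```

```text
40.45 [0.6629 0.1697 0.2086] [-2.063e+00 -2.369e+00  1.000e-03] [-0.4 -0.3 -5.3] [ 0.    0.11 -0.1 ] 0.0077
tcp in case [ 0.1087 -0.0032  0.2086] q [0.25 0.53 0.38 1.42 0.   1.68]
[0.00624906 0.00540093] [0.00084815 0.00073304] [-0.00194528 -0.00190783]
1 1.82 [-0.0158, -0.0021, 0.005]
2 1.72 [-0.0162, -0.0022, 0.0034]
3 1.62 [-0.0165, -0.0022, 0.0017]
4 1.52 [-0.0166, -0.0022, -0.0]
5 1.42 [-0.0165, -0.0022, -0.0017]
6 1.32 [-0.0162, -0.0022, -0.0034]
7 1.22 [-0.0158, -0.0021, -0.005]
8 1.11 [-0.0152, -0.0021, -0.0066]
9 1.01 [-0.0145, -0.002, -0.0081]
10 0.91 [-0.0136, -0.0018, -0.0095]
11 0.81 [-0.0126, -0.0017, -0.0109]
12 0.71 [-0.0114, -0.0015, -0.0121]
13 0.61 [-0.0101, -0.0014, -0.0132]
14 0.51 [-0.0088, -0.0012, -0.0142]
15 0.41 [-0.0073, -0.001, -0.015]
16 0.3 [-0.0057, -0.0008, -0.0157]
17 0.2 [-0.0041, -0.0006, -0.0162]
18 0.1 [-0.0025, -0.0003, -0.0165]
19 0.0 [-0.0008, -0.0001, -0.0167]
```

>>> move_arm(motion=[[0.0062, 0.0008, -0.0019, 0, 0, 0, 0], [0.0064, 0.0009, -0.0024, 0, 0, 0, 0], [0, 0, 0, 0, 0, 0, 0], [0.0012, -0.009, 0, 0, 0, 0, 0], [0.0012, -0.009, 0, 0, 0, 0, 0]])

```text
t: 41.08
eef_pos: [0.6769, 0.1536, 0.2047]
eef_rot: [-2.061, -2.369, 0.002]
wrist_force: [-6.5, 1.1, -1.0]
width: 0.0079
```

>>> move_arm(motion=[[0.0012, -0.009, 0, 0, 0, 0, 0], [0, 0, 0, 0, 0, 0, 0]])

```text
t: 41.32
eef_pos: [0.6778, 0.1456, 0.2047]
eef_rot: [-2.059, -2.367, -0.0]
wrist_force: [-6.9, 5.8, 0.3]
width: 0.0081
```

```bash
python3 st.py side:s32.png wrist:w32.png;python3 -c "
import cv2
p=cv2.imread('pics/s32.png');cv2.imwrite('pics/s32c.png',cv2.resize(p[80:280,220:400],None,fx=3,fy=3))"
```

```text
41.325 [0.6778 0.1456 0.2047] [-2.059 -2.367 -0.   ] [-6.9  5.8  0.3] [ 1.01  1.66 -0.05] 0.0081
tcp in case [ 0.1203 -0.0291  0.2047] q [0.21 0.55 0.4  1.43 0.   1.64]
```

View pics/s32c.png

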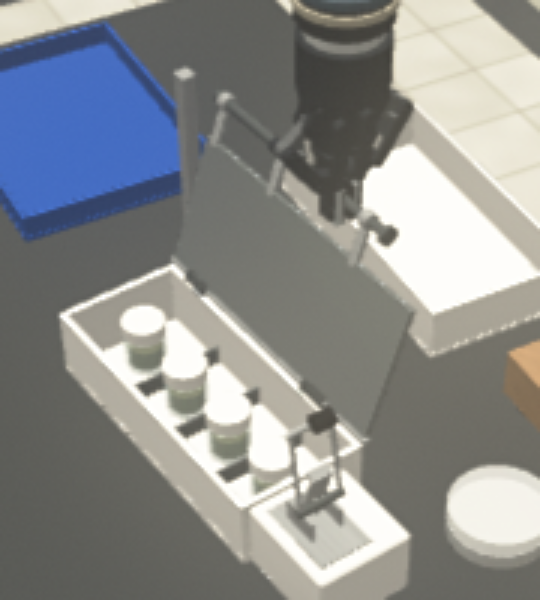

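View pics/w32.png

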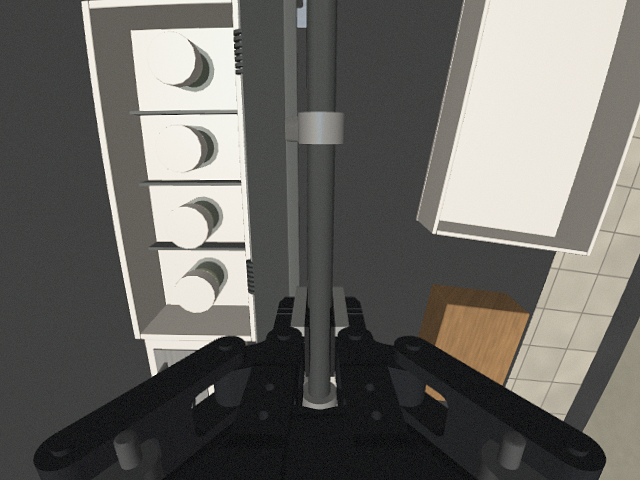

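>>> move_arm(motion=[[-0.0155, -0.0012, 0.005, 0, 0, 0, 0], [-0.0162, -0.0022, 0.0034, 0, 0, 0, 0], [-0.0165, -0.0022, 0.0017, 0, 0, 0, 0], [-0.0166, -0.0022, 0, 0, 0, 0, 0], [-0.0165, -0.0022, -0.0017, 0, 0, 0, 0]])

```text
t: 42.05
eef_pos: [0.5973, 0.1348, 0.2136]
eef_rot: [-2.062, -2.369, -0.002]
wrist_force: [-2.5, 2.1, -1.8]
width: 0.0081
```

```bash
python3 st.py
```

```text
42.05 [0.5973 0.1348 0.2136] [-2.062e+00 -2.369e+00 -2.000e-03] [-2.5  2.1 -1.8] [ 0.5   0.32 -0.06] 0.0081
tcp in case [ 0.039  -0.0289  0.2136] q [0.22 0.4  0.17 1.34 0.   1.65]
```

>>> move_arm(motion=[[-0.0162, -0.0022, -0.0034, 0, 0, 0, 0], [-0.0158, -0.0021, -0.005, 0, 0, 0, 0], [-0.0152, -0.0021, -0.0066, 0, 0, 0, 0], [-0.0145, -0.002, -0.0081, 0, 0, 0, 0], [-0.0136, -0.0018, -0.0095, 0, 0, 0, 0]])

```text
t: 42.68
eef_pos: [0.5216, 0.1247, 0.1811]
eef_rot: [-2.062, -2.369, -0.002]
wrist_force: [-4.2, 2.3, -1.9]
width: 0.008
```

>>> move_arm(motion=[[-0.0126, -0.0017, -0.0109, 0, 0, 0, 0], [-0.0114, -0.0015, -0.0121, 0, 0, 0, 0], [-0.0101, -0.0014, -0.0132, 0, 0, 0, 0], [-0.0088, -0.0012, -0.0142, 0, 0, 0, 0], [-0.0073, -0.001, -0.015, 0, 0, 0, 0]])

```text
t: 43.3
eef_pos: [0.471, 0.1179, 0.1148]
eef_rot: [-2.061, -2.368, 0.0]
wrist_force: [-3.2, 4.3, -1.5]
width: 0.0079
```

```bash
python3 st.py wrist:w33.png
```

```text
43.3 [0.471  0.1179 0.1148] [-2.061 -2.368  0.   ] [-3.2  4.3 -1.5] [ 0.68  0.37 -0.04] 0.0079
tcp in case [-0.0884 -0.0287  0.1148] q [ 0.24  0.24 -0.32  1.01  0.    1.68]
```

View pics/w33.png

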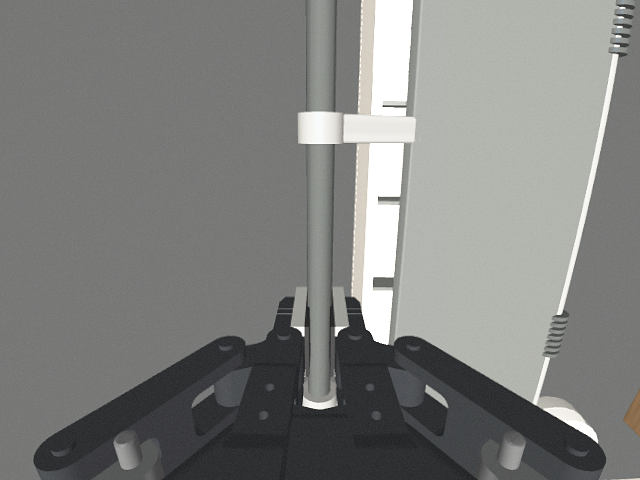

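>>> move_arm(motion=[[-0.0057, -0.0008, -0.0157, 0, 0, 0, 0], [-0.0041, -0.0006, -0.0162, 0, 0, 0, 0], [-0.0025, -0.0003, -0.0165, 0, 0, 0, 0], [-0.0008, -0.0001, -0.0155, 0, 0, 0, 0], [0, 0, 0, 0, 0, 0, 0]])

```text
t: 43.98
eef_pos: [0.458, 0.116, 0.0507]
eef_rot: [-2.061, -2.368, 0.002]
wrist_force: [-5.4, 3.4, -3.4]
width: 0.0078
```

```bash
python3 st.py wrist:w34.png side:s34.png;python3 -c "
import cv2
p=cv2.imread('pics/s34.png');cv2.imwrite('pics/s34c.png',cv2.resize(p[80:280,220:400],None,fx=3,fy=3))"
```

```text
43.975 [0.458  0.116  0.0507] [-2.061e+00 -2.368e+00  2.000e-03] [-5.4  3.4 -3.4] [ 0.62  1.12 -0.03] 0.0078
tcp in case [-0.1015 -0.0288  0.0507] q [ 0.25  0.29 -0.45  0.84  0.    1.68]
```

View pics/s34c.png

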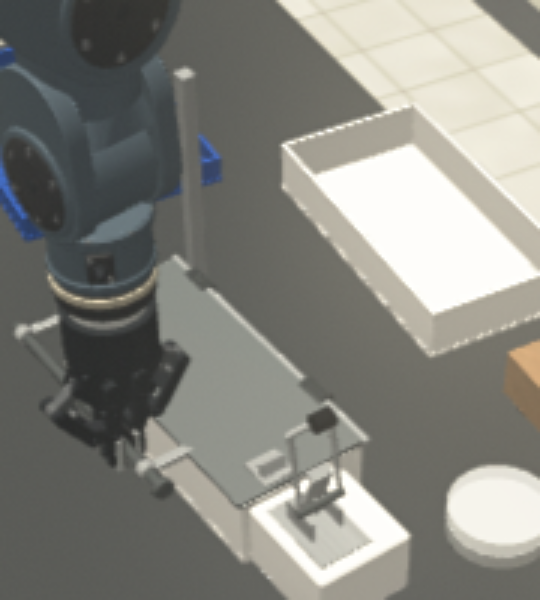

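Lid down. Release: open to 0.032 and rise; then look at the latch.

>>> move_arm(motion=[[0, 0, -0.0005, 0, 0, 0, 0], [0, 0, 0, 0, 0, 0, 0.03], [0, 0, 0, 0, 0, 0, 0.03], [0, 0, 0.03, 0, 0, 0, 0.03], [0, 0, 0.045, 0, 0, 0, 0.03]])

```text
t: 44.7
eef_pos: [0.4591, 0.1153, 0.1262]
eef_rot: [-2.063, -2.369, 0.002]
wrist_force: [0.8, 0.8, -0.7]
width: 0.0298
```

>>> move_arm(motion=[[0, 0, 0.045, 0, 0, 0, 0.03], [0, 0, 0.045, 0, 0, 0, 0.03], [0.02, -0.03, 0.045, 0, 0, 0, 0.04], [0.02, -0.03, 0.045, 0, 0, 0, 0.04], [0, 0, 0, 0, 0, 0, 0.04]])

```text
t: 45.32
eef_pos: [0.5022, 0.0541, 0.3092]
eef_rot: [2.062, 2.363, 0.008]
wrist_force: [0.1, 0.2, -0.1]
width: 0.0399
```

```bash
python3 st.py wrist:w35.png top:t35.png; python3 -c "
import cv2
p=cv2.imread('pics/w35.png');cv2.imwrite('pics/w35c.png',cv2.resize(p[150:330,280:480],None,fx=4,fy=4,interpolation=2)[:600])
p=cv2.imread('pics/t35.png');cv2.imwrite('pics/t35c.png',cv2.resize(p[190:260,240:350],None,fx=6,fy=6,interpolation=2))"
```

```text
45.325 [0.5022 0.0541 0.3092] [2.062 2.363 0.008] [ 0.1  0.2 -0.1] [-0.01  0.03 -0.04] 0.0399
tcp in case [-0.066  -0.0961  0.3092] q [ 0.11  0.18  0.11  1.49 -0.    1.54]
```

View pics/w35.png

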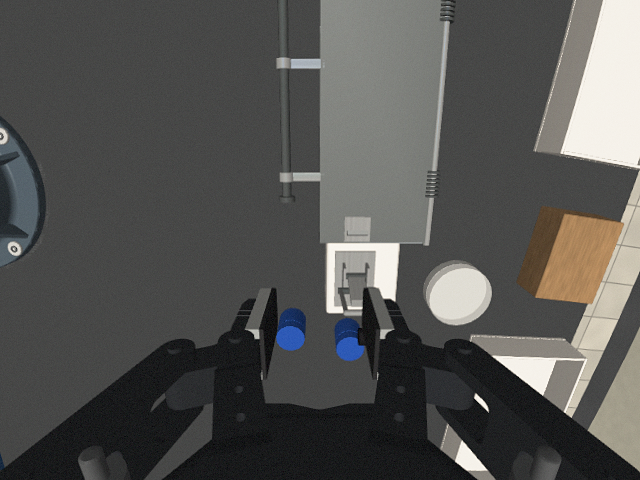

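View pics/t35c.png

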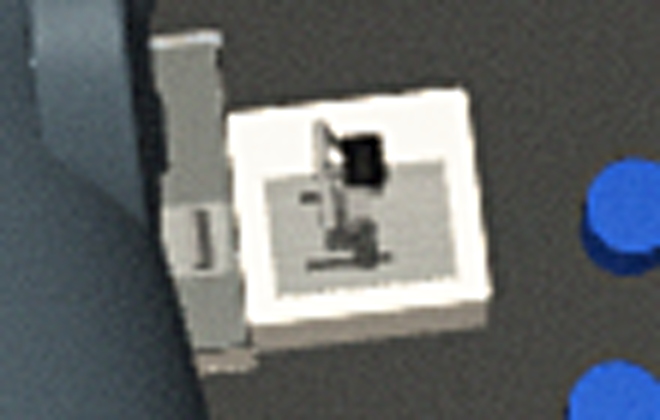

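>>> move_arm(motion=[[0.02, -0.035, 0, 0, 0, 0, 0.04], [0.02, -0.035, 0, 0, 0, 0, 0.04], [0, -0.03, 0, 0, 0, 0, 0.04], [0, 0, 0, 0, 0, 0, 0.04], [0, 0, 0, 0, 0, 0, 0.04]])

```text
t: 46.05
eef_pos: [0.5389, -0.0436, 0.305]
eef_rot: [-2.062, -2.369, 0.001]
wrist_force: [0.0, 0.4, -0.9]
width: 0.0399
```

```bash
python3 cell.py|head -1; python3 st.py wrist:w36.png side:s36.png; python3 -c "
import cv2
p=cv2.imread('pics/w36.png');cv2.imwrite('pics/w36c.png',cv2.resize(p[120:300,240:420],None,fx=3.3,fy=3.3,interpolation=2))
p=cv2.imread('pics/s36.png');cv2.imwrite('pics/s36c.png',cv2.resize(p[200:300,270:370],None,fx=6,fy=6,interpolation=2))"
cat > mm.py <<'E'
from h import *
import sys
o=np.array([.5547,.1582,0]);c,sn=np.cos(.1349),np.sin(.1349);R=np.array([[c,-sn,0],[sn,c,0],[0,0,1]])
for n in sys.argv[1].split(','):
    p,d=r.capture(n); ci=r.camera_info(n)
    for l in sys.argv[2].split(','):
        for m in r.mark_of(l,n)[:1]:
            u,v=m['xy']; z=np.median(d[int(v)-1:int(v)+2,int(u)-1:int(u)+2]); X=unproj(n,u,v,z,ci)
            print(n,l,round(m['p'],2),np.round(m['xy'],1),X.round(4),'case',(R.T@(X-o)).round(4))
E
python3 mm.py wrist,side,top loop_knob,loop_bar,lever_pivot,keeper
```

```text
[ 0.539  -0.0434  0.3052] width 0.04023464462896967 yaw 1.7097092023781482 want 1.7056963267948966 tilt [-0.001  0.    -1.   ]
46.1 [ 0.539  -0.0434  0.3052] [-2.061e+00 -2.370e+00  1.000e-03] [-0.1 -0.2 -0.1] [ 0.04 -0.01  0.02] 0.0402
tcp in case [-0.0427 -0.1976  0.3052] q [-0.08  0.25  0.2   1.51  0.    1.35]
wrist loop_knob 0.68 [347.2 230. ] [ 0.5605 -0.0376  0.1928] case [-0.0205 -0.1948  0.1928]
wrist loop_bar 0.87 [346.5 207.5] [ 0.5595 -0.0244  0.1708] case [-0.0198 -0.1816  0.1708]
wrist lever_pivot 0.73 [336.7 189.3] [ 0.5567 -0.0262  0.0676] case [-0.0228 -0.183   0.0676]
wrist keeper 0.55 [339.6 139.9] [0.5504 0.0278 0.0852] case [-0.0218 -0.1287  0.0852]
side loop_knob 0.62 [326.8 220.6] [ 0.5567 -0.0473  0.1911] case [-0.0257 -0.2039  0.1911]
side loop_bar 0.58 [321.5 222. ] [ 0.5535 -0.0285  0.1717] case [-0.0263 -0.1849  0.1717]
side lever_pivot 0.6 [325.8 250.5] [ 0.5566 -0.0439  0.0894] case [-0.0253 -0.2005  0.0894]
side keeper 0.67 [310.2 233.3] [0.5523 0.0275 0.0842] case [-0.0199 -0.1292  0.0842]
```

View pics/w36c.png

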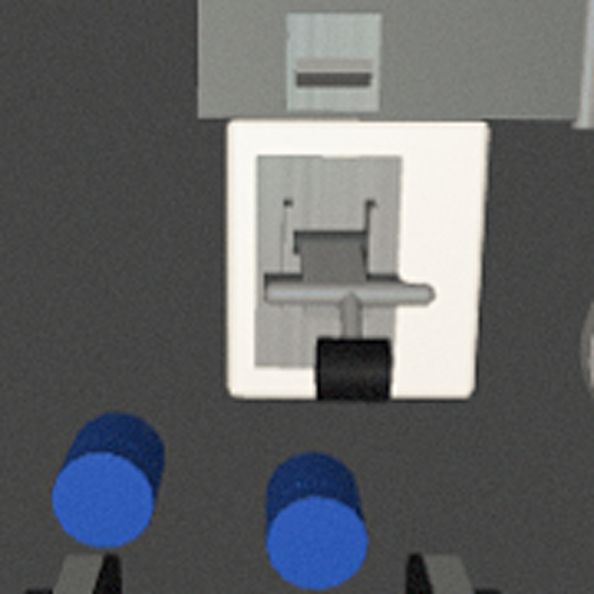

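View pics/s36c.png

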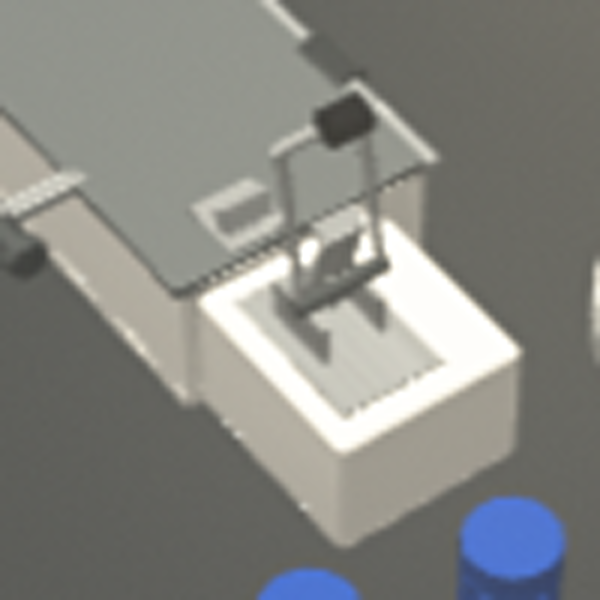

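```bash
cat > latch.py <<'E'
from cloud import *
o=np.array([.5547,.1582,0]);c,sn=np.cos(.1349),np.sin(.1349);R=np.array([[c,-sn,0],[sn,c,0],[0,0,1]])
p,d=r.capture('wrist'); ci=r.camera_info('wrist'); P,uv,ok=cloud('wrist',d,ci)
Q=(P-o)@R; col=p.reshape(-1,3).astype(int)
roi=ok&(abs(Q[:,0]+.02)<.045)&(Q[:,1]>-.25)&(Q[:,1]<-.06)
def rep(nm,m):
    if m.sum()==0: print(nm,0); return
    q=Q[m]*1000; print(nm,m.sum(),'med',np.median(q,0).round(1),'p2',np.percentile(q,3,axis=0).round(1),'p98',np.percentile(q,97,axis=0).round(1))
dark=col.max(1)<60
for z0 in range(66,215,8): rep('z%d'%z0,roi&(Q[:,2]*1000>z0)&(Q[:,2]*1000<=z0+8))
rep('knob',roi&dark&(Q[:,2]>.1)); rep('bar',roi&~dark&(Q[:,2]>.13)&(Q[:,1]>-.2))
rep('keeper',roi&(Q[:,2]>.0775)&(Q[:,2]<.092)&(Q[:,1]>-.15))
E
python3 latch.py
```

```text
z66 6939 med [ -21.4 -103.2   72.7] p2 [ -62.1 -213.    66.2] p98 [ 22.1 -62.6  73.9]
z74 1285 med [ -19.8 -120.7   74.6] p2 [ -57.7 -183.9   74. ] p98 [ 20.3 -65.   80.8]
z82 324 med [ -20.2 -174.3   85. ] p2 [ -35.3 -193.1   82.3] p98 [  -5.7 -125.8   88.6]
z90 106 med [ -21.1 -188.4   95.1] p2 [ -40.5 -194.2   90.3] p98 [  -0.5 -186.4   97.7]
z98 67 med [ -20.9 -189.5  102. ] p2 [ -30.6 -193.6   98.2] p98 [  -9.  -188.2  105.8]
z106 43 med [ -20.3 -191.   108. ] p2 [ -30.2 -191.6  106.1] p98 [ -11.  -190.   110.6]
z114 1 med [  -3.3 -190.   120.2] p2 [  -3.3 -190.   120.2] p98 [  -3.3 -190.   120.2]
z122 59 med [ -23.3 -197.8  127.4] p2 [ -30.1 -199.9  125.6] p98 [  -8.7 -194.3  128.7]
z130 3 med [ -40.9 -187.4  135.1] p2 [ -41.8 -188.1  133.8] p98 [  -4.6 -186.9  135.5]
z138 1 med [  -1.9 -186.   139.6] p2 [  -1.9 -186.   139.6] p98 [  -1.9 -186.   139.6]
z146 0
z154 0
z162 78 med [ -26.3 -180.8  169.3] p2 [ -41.7 -186.2  167.7] p98 [  -0.9 -180.   169.9]
z170 327 med [ -20.4 -183.   171.3] p2 [ -40.2 -186.4  170.1] p98 [  -1.  -180.5  176.6]
z178 62 med [ -21.5 -190.3  182.7] p2 [ -29.7 -199.2  178.3] p98 [ -13.7 -187.3  185.9]
z186 409 med [ -20.9 -195.9  191.7] p2 [ -29.3 -204.8  187.1] p98 [ -12.3 -190.5  193.7]
z194 8 med [ -22.4 -197.8  194.3] p2 [ -27.3 -199.2  194. ] p98 [ -14.2 -194.8  195.2]
z202 0
z210 0
knob 39957 med [ -22.2 -188.1  385.9] p2 [ -63.1 -207.6  324.6] p98 [  17.3 -180.   403.9]
bar 1838 med [ -17.  -188.7  335.9] p2 [ -64.6 -193.1  169.6] p98 [  14.7 -180.6  398.2]
keeper 196 med [ -21.  -129.8   84.1] p2 [ -31.8 -134.    78.3] p98 [  -8.9 -125.8   86.3]
```

>>> move_arm(motion=[[0.0215, 0.003, -0.03, 0, 0, 0, 0.04], [0, 0, -0.03, 0, 0, 0, 0.04], [0, 0, -0.03, 0, 0, 0, 0.04], [0, 0, 0, 0, 0, 0, 0.04], [0, 0, 0, 0, 0, 0, 0.04]])

```text
t: 47.62
eef_pos: [0.5613, -0.0415, 0.2168]
eef_rot: [2.063, 2.369, 0.001]
wrist_force: [0.5, -0.7, -0.0]
width: 0.0402
```

```bash
python3 cell.py|head -1; python3 st.py wrist:w37.png; python3 latch.py | grep -E 'z1[6-9]'
```

```text
[ 0.5616 -0.0415  0.2172] width 0.03986052003086603 yaw 1.7087112322852986 want 1.7056963267948966 tilt [ 0.002 -0.    -1.   ]
47.675 [ 0.5616 -0.0415  0.2172] [2.062e+00 2.368e+00 2.000e-03] [ 0.1 -0.   0.6] [-0.   -0.01 -0.02] 0.0399
tcp in case [-0.02   -0.1988  0.2172] q [-0.07  0.31  0.05  1.31 -0.    1.36]
z162 230 med [ -18.5 -180.   169.2] p2 [ -41.5 -185.3  167.2] p98 [  -0.3 -179.3  170. ]
z170 587 med [ -20.8 -182.3  171.1] p2 [ -40.1 -186.4  170.1] p98 [  -1.4 -179.9  176.9]
z178 134 med [ -20.8 -189.6  182.9] p2 [ -28.5 -190.3  178.3] p98 [ -13.1 -186.3  185.8]
z186 855 med [ -20.7 -194.8  191.7] p2 [ -29.  -203.1  186.7] p98 [ -12.5 -189.9  193.7]
z194 9 med [ -24.4 -196.2  194.2] p2 [ -29.  -197.7  194. ] p98 [ -16.8 -196.1  194.2]
```

View pics/w37.png

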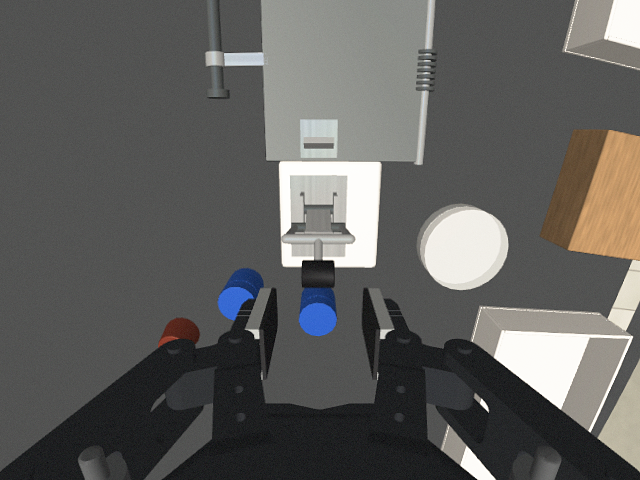

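>>> move_arm(motion=[[-0.0013, 0.0021, -0.02, 0, 0, 0, 0.04], [0, 0, -0.022, 0, 0, 0, 0.04], [0, 0, 0, 0, 0, 0, 0.04]])

```text
t: 48.15
eef_pos: [0.559, -0.0393, 0.1732]
eef_rot: [-2.062, -2.368, 0.002]
wrist_force: [-0.4, -0.5, -0.7]
width: 0.0398
```

```bash
python3 cell.py|head -1; python3 st.py wrist:w38.png;  python3 latch.py | grep -E 'z1[6-9]'
```

```text
[ 0.5596 -0.0394  0.1742] width 0.040138590105475276 yaw 1.7087716423974542 want 1.7056963267948966 tilt [-0. -0. -1.]
48.2 [ 0.5596 -0.0394  0.1742] [-2.063 -2.369  0.   ] [ 0.5  0.5 -0.2] [-0.01 -0.02  0.01] 0.0401
tcp in case [-0.0217 -0.1964  0.1742] q [-0.07  0.32 -0.04  1.21 -0.    1.36]
z162 226 med [ -20.6 -180.   169.3] p2 [ -41.1 -184.6  163.5] p98 [   0.  -179.3  170. ]
z170 1034 med [ -20.4 -182.3  171.2] p2 [ -41.1 -198.7  170.1] p98 [  -0.9 -179.6  177.3]
z178 755 med [ -20.8 -189.9  183. ] p2 [ -51.4 -206.5  178.5] p98 [   8.8 -186.1  185.9]
z186 2155 med [ -20.8 -192.6  191.6] p2 [ -52.1 -203.9  186.4] p98 [   9.3 -186.4  193.8]
z194 949 med [ -22.5 -190.6  197.9] p2 [ -53.7 -206.8  194.1] p98 [  11.2 -186.2  201.7]
```

View pics/w38.png

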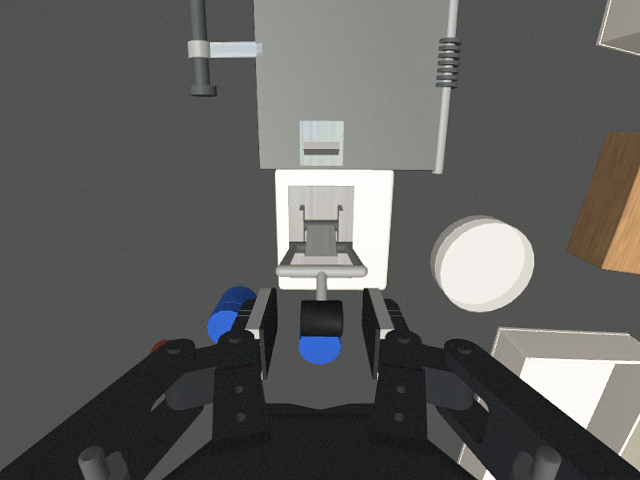

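Knob sits centred between the pads (321,320). Close.

>>> move_arm(motion=[[0.0005, 0, 0, 0, 0, 0, 0.01], [0, 0, 0, 0, 0, 0, 0.01], [0, 0, 0, 0, 0, 0, 0.01], [0, 0, 0, 0, 0, 0, 0.01]])

```text
t: 48.8
eef_pos: [0.5606, -0.0395, 0.1744]
eef_rot: [2.062, 2.368, 0.001]
wrist_force: [0.5, -0.5, 5.9]
width: 0.0166
```

```bash
python3 st.py wrist:w39.png
cat > path.py <<'E'
import numpy as np
PY,PZ=-184.,78.
def pin(f): return np.array([PY+18.8*-np.cos(f)-6.9*np.sin(f),PZ+18.8*np.sin(f)-6.9*np.cos(f)])
def knob(f,e,st=0): return pin(f)+(90+st)*np.array([np.cos(e),np.sin(e)])+18*np.array([-np.sin(e),np.cos(e)])
def bar(f,e,st=0): return pin(f)+(76+st)*np.array([np.cos(e),np.sin(e)])
if __name__=='__main__':
    print(knob(1.285,1.4),bar(1.285,1.4))
    N=14; fs=np.minimum(np.linspace(1.285,1.75,N+1)+.0,1.7); es=np.linspace(1.4,-.02,N+1)
    c,s=np.cos(.1349),np.sin(.1349); K=[knob(f,e) for f,e in zip(fs,es)]
    for i in range(N):
        d=(K[i+1]-K[i])/1000; print(i+1,fs[i+1].round(2),es[i+1].round(2),K[i+1].round(1),bar(fs[i+1],es[i+1]).round(1),[round(float(v),4) for v in(-s*d[0],c*d[0],d[1])])
E
python3 path.py
```

```text
48.8 [ 0.5606 -0.0395  0.1744] [2.062e+00 2.368e+00 1.000e-03] [ 0.5 -0.5  5.9] [-0.25 -0.09  0.01] 0.0166
tcp in case [-0.0207 -0.1967  0.1744] q [-0.07  0.32 -0.04  1.21 -0.    1.36]
[-198.36129617  185.84204962] [-183.00274103  168.98634483]
1 1.32 1.3 [-188.5  186. ] [-174.9  167.7] [-0.0013, 0.0098, 0.0002]
2 1.35 1.2 [-178.7  185.2] [-167.1  165.6] [-0.0013, 0.0097, -0.0008]
3 1.38 1.1 [-169.1  183.5] [-159.5  162.8] [-0.0013, 0.0095, -0.0017]
4 1.42 0.99 [-159.7  180.8] [-152.3  159.2] [-0.0013, 0.0093, -0.0027]
5 1.45 0.89 [-150.7  177.2] [-145.4  155. ] [-0.0012, 0.009, -0.0036]
6 1.48 0.79 [-142.   172.8] [-139.1  150.2] [-0.0012, 0.0085, -0.0044]
7 1.52 0.69 [-133.9  167.6] [-133.3  144.8] [-0.0011, 0.008, -0.0052]
8 1.55 0.59 [-126.4  161.6] [-128.1  138.9] [-0.001, 0.0075, -0.006]
9 1.58 0.49 [-119.5  154.9] [-123.5  132.5] [-0.0009, 0.0068, -0.0067]
10 1.62 0.39 [-113.4  147.6] [-119.6  125.7] [-0.0008, 0.0061, -0.0073]
11 1.65 0.28 [-108.   139.8] [-116.4  118.6] [-0.0007, 0.0053, -0.0078]
12 1.68 0.18 [-103.5  131.5] [-114.   111.3] [-0.0006, 0.0045, -0.0083]
13 1.7 0.08 [-100.2  122.8] [-112.7  103.7] [-0.0004, 0.0033, -0.0087]
14 1.7 -0.02 [-98.1 113.7] [-112.4   96. ] [-0.0003, 0.0021, -0.0091]
```

View pics/w39.png

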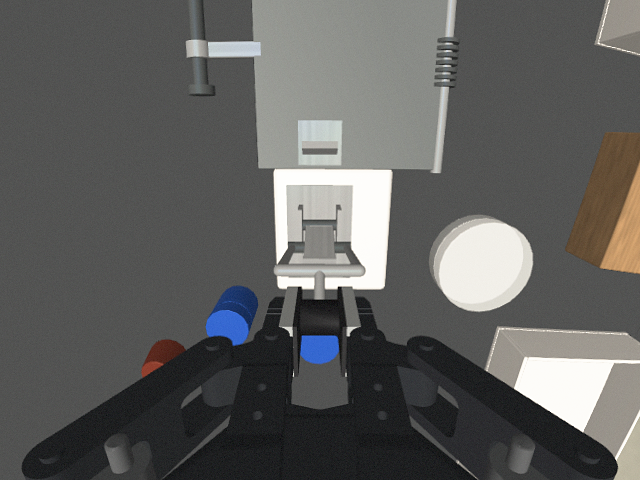

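>>> move_arm(motion=[[-0.0013, 0.0098, 0.0002, 0, 0, 0, 0.01], [-0.0013, 0.0097, -0.0008, 0, 0, 0, 0.01], [-0.0013, 0.0095, -0.0017, 0, 0, 0, 0.01], [-0.0013, 0.0093, -0.0027, 0, 0, 0, 0.01], [-0.0012, 0.009, -0.0036, 0, 0, 0, 0.01]])

```text
t: 49.48
eef_pos: [0.5536, 0.0088, 0.1648]
eef_rot: [-2.062, -2.37, 0.0]
wrist_force: [1.5, -2.1, 3.3]
width: 0.0166
```

```bash
python3 st.py wrist:w40.png side:s40.png; python3 -c "
import cv2
p=cv2.imread('pics/s40.png');cv2.imwrite('pics/s40c.png',cv2.resize(p[180:300,260:380],None,fx=5,fy=5,interpolation=2))"
```

```text
49.475 [0.5536 0.0088 0.1648] [-2.062 -2.37   0.   ] [ 1.5 -2.1  3.3] [-1.01 -0.31 -0.04] 0.0166
tcp in case [-0.0212 -0.1479  0.1648] q [ 0.02  0.32 -0.08  1.18  0.    1.45]
```

View pics/w40.png

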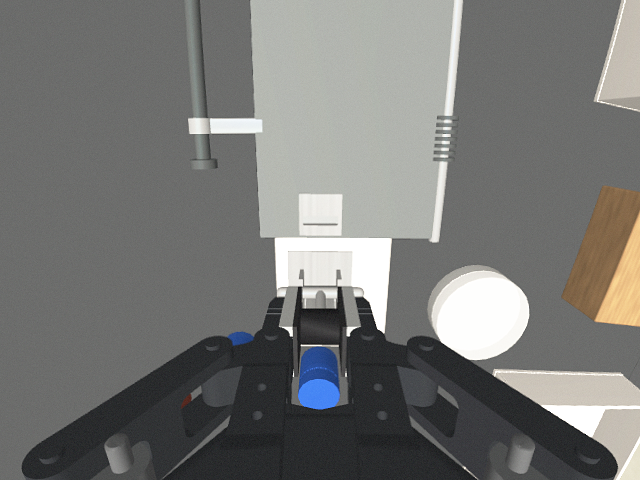

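View pics/s40c.png

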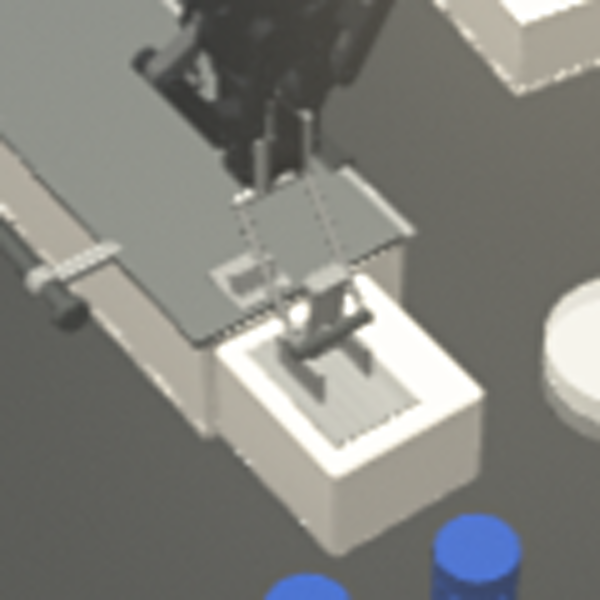

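>>> move_arm(motion=[[-0.0012, 0.0085, -0.0044, 0, 0, 0, 0.01], [-0.0011, 0.008, -0.0052, 0, 0, 0, 0.01], [-0.001, 0.0075, -0.006, 0, 0, 0, 0.01], [-0.0009, 0.0068, -0.0067, 0, 0, 0, 0.01], [-0.0008, 0.0061, -0.0073, 0, 0, 0, 0.01]])

```text
t: 50.2
eef_pos: [0.5485, 0.0454, 0.1349]
eef_rot: [-2.063, -2.369, 0.0]
wrist_force: [2.3, -3.0, 2.5]
width: 0.0165
```

```bash
python3 st.py wrist:w41.png side:s41.png; python3 -c "
import cv2
p=cv2.imread('pics/s41.png');cv2.imwrite('pics/s41c.png',cv2.resize(p[180:300,260:380],None,fx=5,fy=5,interpolation=2))"
```

```text
50.2 [0.5485 0.0454 0.1349] [-2.063 -2.369  0.   ] [ 2.3 -3.   2.5] [-0.79 -0.28 -0.04] 0.0165
tcp in case [-0.0213 -0.1109  0.1349] q [ 0.08  0.33 -0.14  1.1   0.    1.52]
```

View pics/s41c.png

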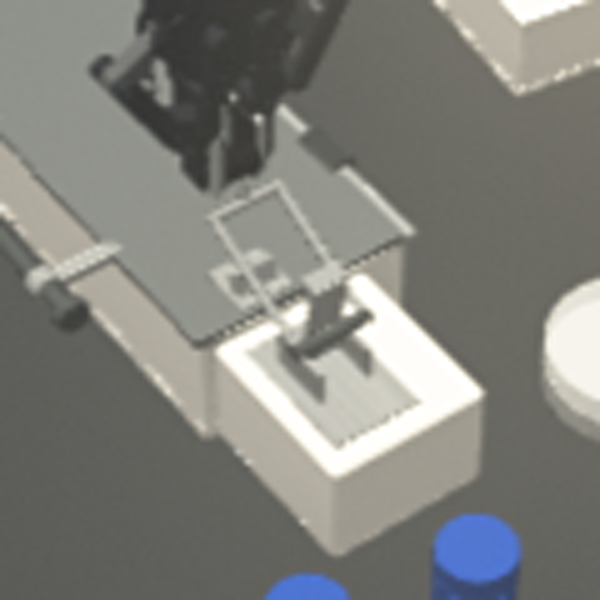

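View pics/w41.png

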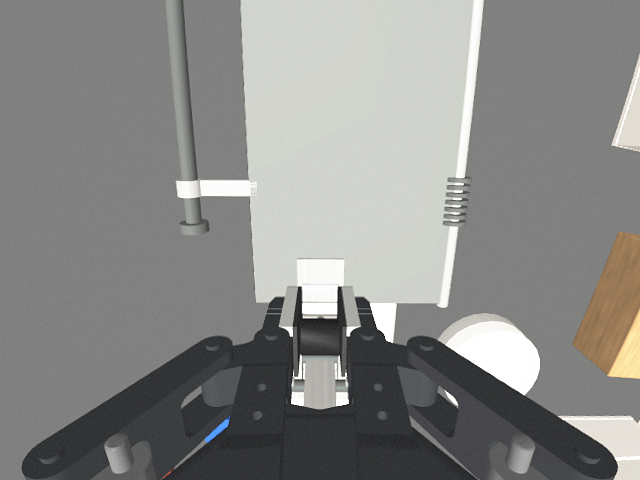

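>>> move_arm(motion=[[-0.0007, 0.0053, -0.0078, 0, 0, 0, 0.01], [-0.0006, 0.0045, -0.0083, 0, 0, 0, 0.01], [-0.0004, 0.0033, -0.0087, 0, 0, 0, 0.01], [-0.0003, 0.0021, -0.0091, 0, 0, 0, 0.01], [0, 0, 0, 0, 0, 0, 0.01]])

```text
t: 50.92
eef_pos: [0.5464, 0.0603, 0.1008]
eef_rot: [-2.062, -2.369, 0.001]
wrist_force: [1.2, 0.2, 2.6]
width: 0.0163
```

```bash
python3 st.py wrist:w42.png side:s42.png; python3 -c "
import cv2
p=cv2.imread('pics/s42.png');cv2.imwrite('pics/s42c.png',cv2.resize(p[180:300,260:380],None,fx=5,fy=5,interpolation=2))"
```

```text
50.925 [0.5464 0.0603 0.1008] [-2.062e+00 -2.369e+00  1.000e-03] [1.2 0.2 2.6] [-0.34 -0.36 -0.02] 0.0163
tcp in case [-0.0214 -0.0959  0.1008] q [ 0.11  0.36 -0.19  1.02  0.    1.54]
```

View pics/s42c.png

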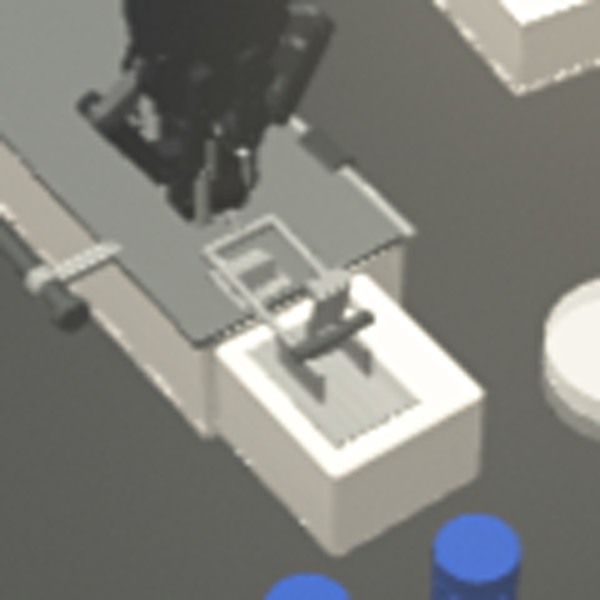

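>>> move_arm(motion=[[-0.0001, 0.001, -0.008, 0, 0, 0, 0.01], [0, 0, -0.008, 0, 0, 0, 0.01], [0, 0, -0.005, 0, 0, 0, 0.01], [0, 0, 0, 0, 0, 0, 0.01]])

```text
t: 51.52
eef_pos: [0.5465, 0.0609, 0.0801]
eef_rot: [-2.063, -2.369, 0.001]
wrist_force: [2.5, 0.1, 2.7]
width: 0.0165
```

```bash
python3 st.py wrist:w43.png side:s43.png; python3 -c "
import cv2
p=cv2.imread('pics/s43.png');cv2.imwrite('pics/s43c.png',cv2.resize(p[180:300,260:380],None,fx=5,fy=5,interpolation=2))"
```

```text
51.525 [0.5465 0.0609 0.0801] [-2.063e+00 -2.369e+00  1.000e-03] [2.5 0.1 2.7] [-0.31 -0.23  0.02] 0.0165
tcp in case [-0.0212 -0.0953  0.0801] q [ 0.11  0.37 -0.22  0.97 -0.    1.54]
```

View pics/s43c.png

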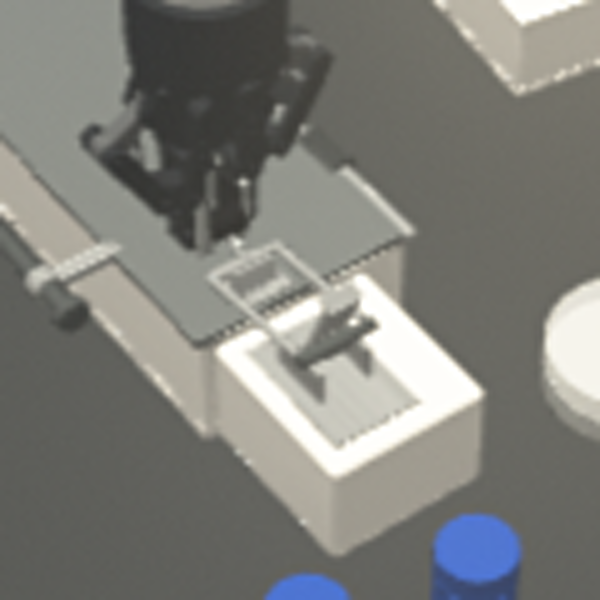

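View pics/w43.png

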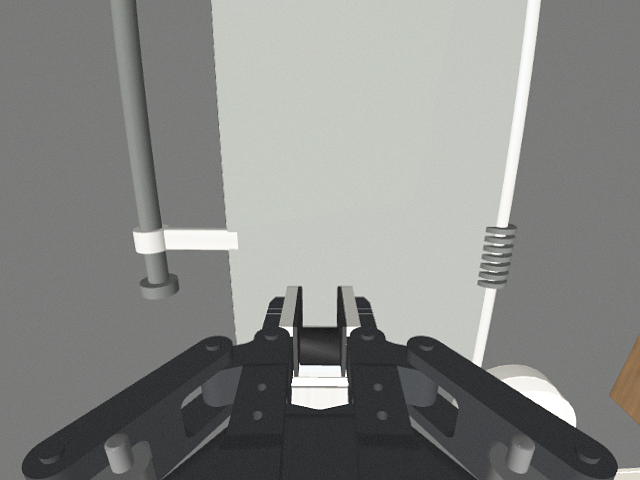

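>>> move_arm(motion=[[0.0003, -0.0025, -0.001, 0, 0, 0, 0.01], [0.0004, -0.0025, 0, 0, 0, 0, 0.01], [0, 0, 0, 0, 0, 0, 0.01], [0, 0, 0, 0, 0, 0, 0.035], [0, 0, 0, 0, 0, 0, 0.035]])

```text
t: 52.25
eef_pos: [0.5469, 0.0559, 0.0793]
eef_rot: [-2.063, -2.369, 0.001]
wrist_force: [-0.2, -0.0, -0.6]
width: 0.0348
```

>>> move_arm(motion=[[0, 0, 0.03, 0, 0, 0, 0.035], [0, 0, 0.045, 0, 0, 0, 0.035], [0, 0, 0.045, 0, 0, 0, 0.035], [0, -0.03, 0.03, 0, 0, 0, 0.035], [0, 0, 0, 0, 0, 0, 0.035]])

```text
t: 52.88
eef_pos: [0.5483, 0.0246, 0.2317]
eef_rot: [2.064, 2.365, 0.003]
wrist_force: [-0.0, 0.0, -0.1]
width: 0.035
```

```bash
python3 st.py wrist:w44.png side:s44.png; python3 latch.py; python3 -c "
import cv2
p=cv2.imread('pics/w44.png');cv2.imwrite('pics/w44c.png',cv2.resize(p[150:350,240:420],None,fx=3,fy=3,interpolation=2))"
```

```text
52.875 [0.5483 0.0246 0.2317] [2.064 2.365 0.003] [-0.   0.  -0.1] [ 0.01 -0.04 -0.06] 0.035
tcp in case [-0.0243 -0.1315  0.2317] q [ 0.05  0.28  0.04  1.33 -0.    1.48]
z66 8330 med [-19.7 -95.   72.4] p2 [ -62.5 -169.3   66.6] p98 [ 22.6 -62.1  73.7]
z74 754 med [ -20.7 -135.9   75.1] p2 [ -48.6 -185.8   74. ] p98 [ 13.6 -72.1  81.6]
z82 1575 med [ -21.  -156.4   84.9] p2 [ -42.1 -194.7   82.3] p98 [  -0.2 -121.6   89.6]
z90 486 med [ -20.5 -194.2   92.4] p2 [ -41.5 -203.    90.1] p98 [  -0.2 -100.2   97.5]
z98 618 med [ -21.3 -110.8  103.5] p2 [ -29.4 -199.6   98.4] p98 [ -12.5 -100.6  105.7]
z106 229 med [ -20.6 -202.3  110.1] p2 [ -30.1 -205.5  106.3] p98 [ -11.1 -199.2  113.9]
z114 153 med [ -20.7 -206.4  119.3] p2 [ -30.1 -213.3  114.2] p98 [ -11.7 -203.8  121.9]
z122 131 med [ -20.8 -205.2  123.3] p2 [ -30.8 -209.3  122.1] p98 [ -11.6 -203.4  125.1]
z130 0
z138 0
z146 0
z154 0
z162 0
z170 0
z178 0
z186 0
z194 0
z202 0
z210 0
knob 38138 med [ -15.4 -119.4  306.2] p2 [ -60.8 -138.9  246.3] p98 [  23.1 -111.   326.7]
bar 3236 med [  -2.  -121.3  281.2] p2 [ -49.7 -140.3  235.9] p98 [  24.2 -118.3  320. ]
keeper 763 med [ -21.  -127.7   83.7] p2 [ -42.  -148.1   80.7] p98 [  -0.4 -121.    86.1]
```

View pics/w44c.png

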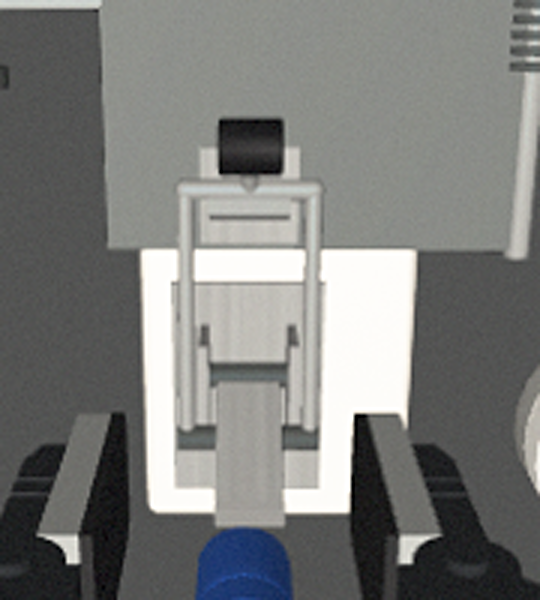

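```bash
cat >> latch.py <<'E'
print('--')
m=roi&(Q[:,2]>.074)&(Q[:,2]<.10)&(Q[:,1]>-.135)&(Q[:,1]<-.11)&((abs(Q[:,0]+.035)<.003)|(abs(Q[:,0]+.007)<.003))
q=Q[m]*1000
for y0 in range(-135,-111,2):
    k=(q[:,1]>=y0)&(q[:,1]<y0+2)
    if k.any(): print(y0,k.sum(),np.percentile(q[k,2],[5,50,95]).round(1))
rep('knobtop',roi&(Q[:,1]>-.125)&(Q[:,2]>.085)&(Q[:,2]<.12))
E
python3 latch.py | sed -n '/--/,$p'
```

```text
--
-135 18 [74.2 75.  84. ]
-133 16 [74.5 75.6 83.1]
-131 15 [74.2 82.3 85. ]
-129 15 [74.3 84.1 85.5]
-127 20 [82.6 83.6 84.4]
-125 31 [83.3 83.7 84.8]
-123 51 [75.2 83.  84.8]
-121 21 [74.3 74.9 82.1]
-119 20 [74.4 75.  75.5]
-117 18 [74.2 75.2 75.9]
-115 21 [74.2 75.  76. ]
-113 7 [74.2 74.8 75.9]
knobtop 455 med [ -20.8 -106.8  104.1] p2 [ -29.6 -119.7   86.6] p98 [ -12.  -100.5  106.1]
```

>>> move_arm(motion=[[0.0049, -0.0249, 0, 0, 0, 0, 0], [0.0049, -0.0249, 0, 0, 0, 0, 0], [0, 0, -0.03, 0, 0, 0, 0], [0, 0, -0.03, 0, 0, 0, 0], [0, 0, 0, 0, 0, 0, 0]])

```text
t: 53.7
eef_pos: [0.5551, -0.0232, 0.1667]
eef_rot: [-2.059, -2.366, 0.006]
wrist_force: [-0.2, 0.1, -0.2]
width: -0.0002
```

```bash
python3 cell.py|head -1; python3 st.py wrist:w45.png; python3 -c "
import numpy as np
c,s=np.cos(.1349),np.sin(.1349)
f=np.linspace(1.15,0,13); K=[44*np.array([-np.cos(a),np.sin(a)])+2.5*np.array([np.sin(a),np.cos(a)]) for a in f]
for i,a in enumerate(f):
  d=(K[i]-K[i-1])/1000 if i else np.zeros(2)
  print(round(a,2),'tcp',round(-184+K[i][0]+11,1),round(78+K[i][1],1),[round(float(v),4) for v in (-s*d[0],c*d[0],d[1])])"
```

```text
[ 0.5561 -0.0233  0.1685] width 7.786295342377947e-05 yaw 1.7093074124396122 want 1.7056963267948966 tilt [-0.003  0.    -1.   ]
53.75 [ 0.5561 -0.0233  0.1685] [-2.061 -2.368  0.003] [0.6 0.2 0.4] [0.03 0.02 0.  ] 0.0001
tcp in case [-0.023  -0.18    0.1685] q [-0.04  0.32 -0.06  1.19  0.    1.39]
1.15 tcp -188.7 119.2 [-0.0, 0.0, 0.0]
1.05 tcp -192.6 117.5 [0.0005, -0.0038, -0.0017]
0.96 tcp -196.2 115.4 [0.0005, -0.0037, -0.0021]
0.86 tcp -199.7 113.0 [0.0005, -0.0034, -0.0024]
0.77 tcp -203.0 110.3 [0.0004, -0.0032, -0.0027]
0.67 tcp -205.9 107.3 [0.0004, -0.0029, -0.003]
0.57 tcp -208.6 104.0 [0.0004, -0.0026, -0.0033]
0.48 tcp -210.9 100.5 [0.0003, -0.0023, -0.0035]
0.38 tcp -212.9 96.8 [0.0003, -0.002, -0.0037]
0.29 tcp -214.5 92.9 [0.0002, -0.0016, -0.0039]
0.19 tcp -215.7 88.8 [0.0002, -0.0012, -0.004]
0.1 tcp -216.6 84.7 [0.0001, -0.0008, -0.0041]
0.0 tcp -217.0 80.5 [0.0001, -0.0004, -0.0042]
```

View pics/w45.png

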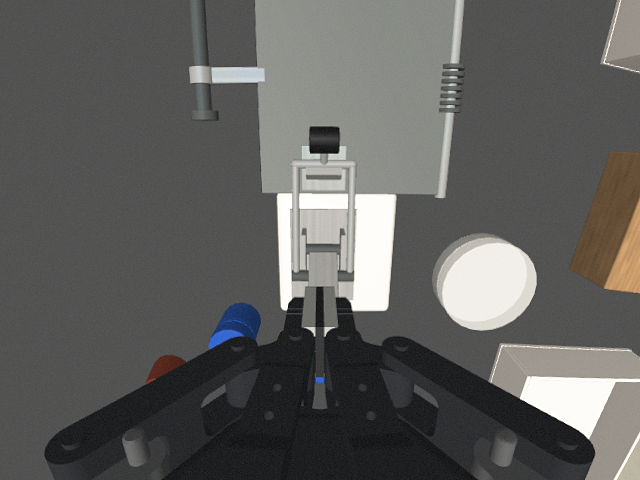

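>>> move_arm(motion=[[0.002, 0, -0.025, 0, 0, 0, 0], [0, 0, -0.025, 0, 0, 0, 0], [0.0012, -0.0087, 0, 0, 0, 0, 0], [0.0005, -0.0038, -0.0017, 0, 0, 0, 0], [0.0005, -0.0037, -0.0021, 0, 0, 0, 0]])

```text
t: 54.42
eef_pos: [0.5623, -0.0403, 0.1171]
eef_rot: [2.062, 2.368, 0.002]
wrist_force: [-0.3, 1.4, 3.0]
width: -0.0003
```

>>> move_arm(motion=[[0.0005, -0.0034, -0.0024, 0, 0, 0, 0], [0.0004, -0.0032, -0.0027, 0, 0, 0, 0], [0.0004, -0.0029, -0.003, 0, 0, 0, 0], [0, 0, 0, 0, 0, 0, 0]])

```text
t: 54.92
eef_pos: [0.5624, -0.0496, 0.1073]
eef_rot: [-2.063, -2.369, 0.001]
wrist_force: [1.0, 0.1, 0.1]
width: -0.0002
```

```bash
python3 st.py wrist:w46.png side:s46.png; python3 -c "
import cv2
p=cv2.imread('pics/s46.png');cv2.imwrite('pics/s46c.png',cv2.resize(p[180:300,260:380],None,fx=5,fy=5,interpolation=2))"
```

```text
54.925 [ 0.5624 -0.0496  0.1073] [-2.063e+00 -2.369e+00  1.000e-03] [1.  0.1 0.1] [ 0.01 -0.02  0.02] -0.0002
tcp in case [-0.0203 -0.207   0.1073] q [-0.09  0.37 -0.15  1.05 -0.    1.35]
```

View pics/s46c.png

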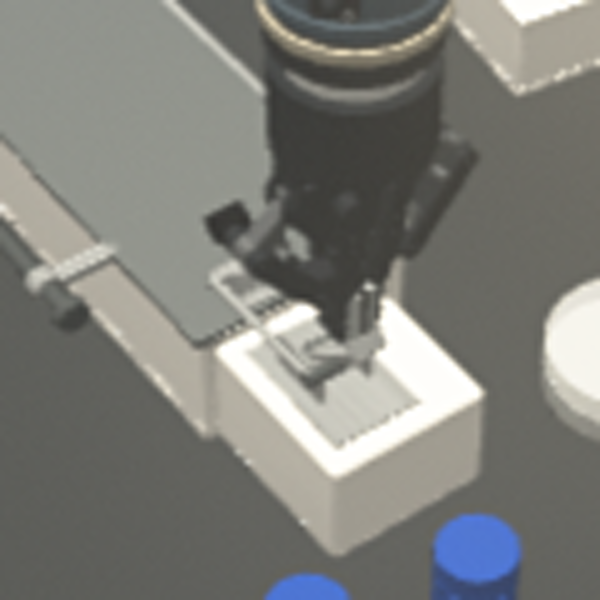

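View pics/w46.png

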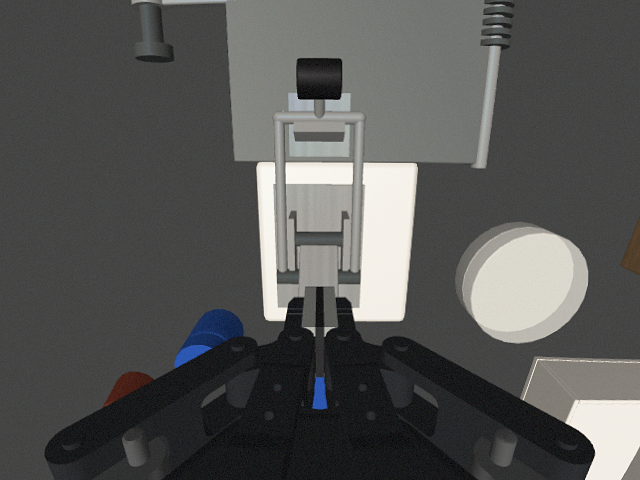

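>>> move_arm(motion=[[0.0004, -0.0026, -0.0033, 0, 0, 0, 0], [0.0003, -0.0023, -0.0035, 0, 0, 0, 0], [0.0003, -0.002, -0.0037, 0, 0, 0, 0], [0.0002, -0.0016, -0.0039, 0, 0, 0, 0], [0, 0, 0, 0, 0, 0, 0]])

```text
t: 55.65
eef_pos: [0.5637, -0.058, 0.0928]
eef_rot: [-2.063, -2.369, 0.001]
wrist_force: [-0.1, 0.9, -0.2]
width: -0.0002
```

```bash
python3 st.py wrist:w47.png
```

```text
55.65 [ 0.5637 -0.058   0.0928] [-2.063e+00 -2.369e+00  1.000e-03] [-0.1  0.9 -0.2] [-0.02 -0.    0.01] -0.0002
tcp in case [-0.0202 -0.2155  0.0928] q [-0.1   0.39 -0.16  1.02 -0.    1.33]
```

View pics/w47.png

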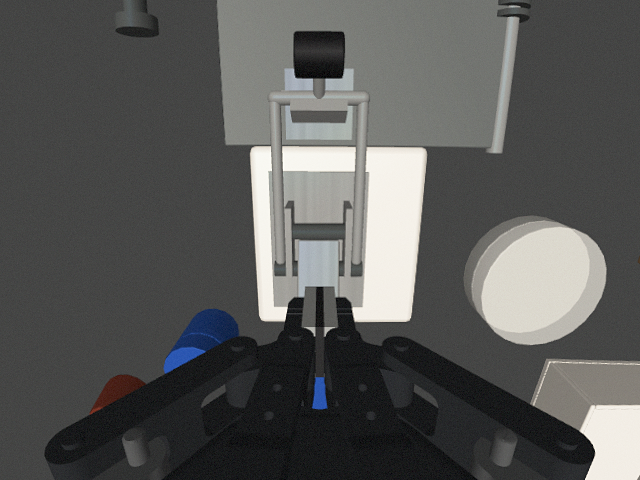

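>>> move_arm(motion=[[0.0002, -0.0012, -0.004, 0, 0, 0, 0], [0.0001, -0.0008, -0.0041, 0, 0, 0, 0], [0.0001, -0.0004, -0.0042, 0, 0, 0, 0], [0, 0, 0, 0, 0, 0, 0]])

```text
t: 56.2
eef_pos: [0.5641, -0.0603, 0.0807]
eef_rot: [-2.063, -2.369, 0.0]
wrist_force: [-0.3, 0.1, -0.8]
width: -0.0
```

```bash
python3 st.py wrist:w48.png
```

```text
56.2 [ 0.5641 -0.0603  0.0807] [-2.063 -2.369  0.   ] [-0.3  0.1 -0.8] [0.03 0.02 0.  ] -0.0
tcp in case [-0.02   -0.2178  0.0807] q [-0.11  0.4  -0.18  0.99  0.    1.33]
```

>>> move_arm(motion=[[0, 0, -0.002, 0, 0, 0, 0], [0, 0, -0.002, 0, 0, 0, 0], [0, 0, 0, 0, 0, 0, 0]])

```text
t: 56.62
eef_pos: [0.5644, -0.0603, 0.0798]
eef_rot: [2.062, 2.368, 0.002]
wrist_force: [-8.7, 2.0, 28.9]
width: -0.0001
```

```bash
python3 st.py wrist:w48.png side:s48.png;  python3 -c "
import cv2
p=cv2.imread('pics/s48.png');cv2.imwrite('pics/s48c.png',cv2.resize(p[180:300,260:380],None,fx=5,fy=5,interpolation=2))"
```

```text
56.625 [ 0.5644 -0.0603  0.0798] [2.062e+00 2.368e+00 2.000e-03] [-8.7  2.  28.9] [0.26 1.9  0.02] -0.0001
tcp in case [-0.0198 -0.2178  0.0798] q [-0.11  0.4  -0.18  0.99  0.    1.33]
```

View pics/s48c.png

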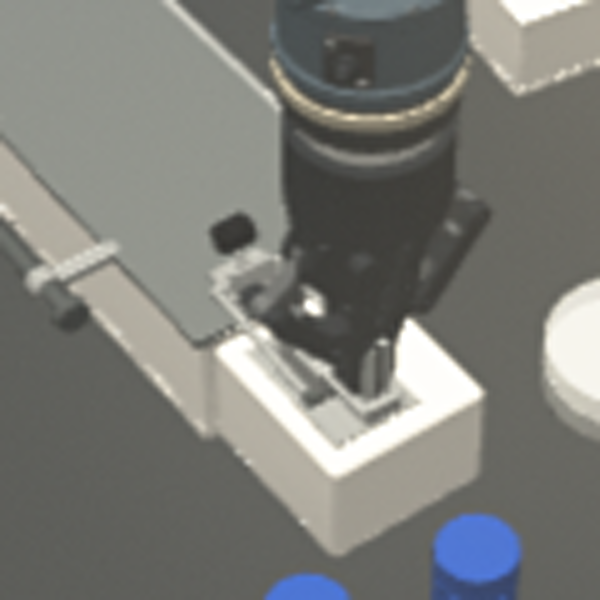

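View pics/w48.png

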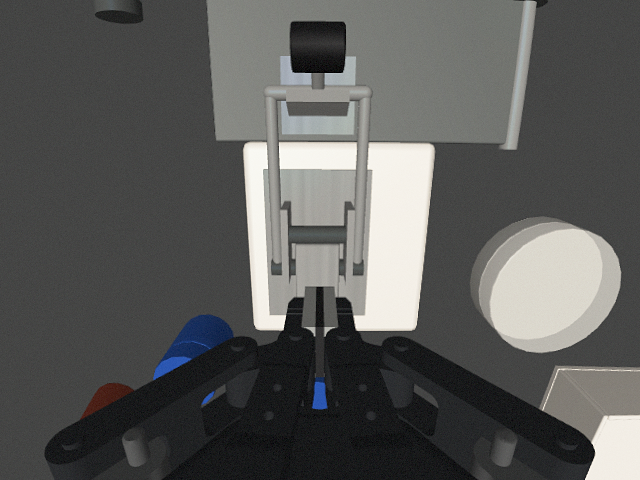

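>>> move_arm(motion=[[0, 0, 0.02, 0, 0, 0, 0], [0, 0, 0.04, 0, 0, 0, 0], [0, 0, 0.045, 0, 0, 0, 0], [-0.01, 0.03, 0.045, 0, 0, 0, 0], [0, 0, 0, 0, 0, 0, 0]])

```text
t: 57.35
eef_pos: [0.5554, -0.0291, 0.2305]
eef_rot: [2.058, 2.368, 0.006]
wrist_force: [-0.7, 0.5, -1.0]
width: -0.0002
```

```bash
python3 st.py wrist:w49.png side:s49.png; python3 latch.py;  python3 -c "
import cv2
p=cv2.imread('pics/s49.png');cv2.imwrite('pics/s49c.png',cv2.resize(p[180:300,260:380],None,fx=5,fy=5,interpolation=2))
p=cv2.imread('pics/w49.png');cv2.imwrite('pics/w49c.png',cv2.resize(p[150:350,240:420],None,fx=3,fy=3,interpolation=2))"
```

```text
57.35 [ 0.5554 -0.0291  0.2305] [2.058 2.368 0.006] [-0.7  0.5 -1. ] [-0.02  0.03 -0.  ] -0.0002
tcp in case [-0.0245 -0.1857  0.2305] q [-0.05  0.29  0.05  1.33  0.    1.38]
z66 10617 med [-19.9 -97.3  72.1] p2 [ -62.4 -191.5   67.1] p98 [ 22.4 -62.1  73.6]
z74 2611 med [ -21.8 -182.2   77.8] p2 [ -41.5 -231.5   74.1] p98 [  -1.1 -119.    80.5]
z82 528 med [ -20.6 -180.5   84.1] p2 [ -36.2 -235.9   82.6] p98 [  -6.2 -126.7   85.6]
z90 91 med [ -21.6 -107.1   96.2] p2 [ -29.3 -121.5   93.7] p98 [ -13.  -105.6   97.9]
z98 430 med [ -21.2 -113.7  100.7] p2 [ -30.  -119.8   98.4] p98 [ -12.5 -107.2  102.6]
z106 0
z114 0
z122 0
z130 0
z138 0
z146 0
z154 0
z162 0
z170 0
z178 0
z186 0
z194 0
z202 0
z210 0
knob 45553 med [ -21.6 -176.2  301.1] p2 [ -62.9 -195.5  256.6] p98 [  22. -168.  324.]
bar 3806 med [ -19.8 -180.6  282.5] p2 [ -64.  -193.3  233.5] p98 [  20.8 -175.3  315.2]
keeper 405 med [ -21.9 -128.3   81.9] p2 [ -40.3 -133.6   77.6] p98 [  -3.2 -123.7   85.4]
--
-135 19 [74.1 74.5 77.5]
-133 17 [74.2 75.6 82.9]
-131 19 [74.1 74.6 85.1]
-129 35 [76.5 77.6 84.2]
-127 36 [77.1 78.1 80.3]
-125 28 [75.7 77.  78.2]
-123 14 [74.1 74.5 75.1]
-121 10 [74.2 74.8 75.5]
-119 15 [74.2 74.6 75.1]
-117 7 [74.1 74.2 75.3]
-115 16 [74.1 74.4 75.2]
-113 4 [74.1 74.5 74.7]
knobtop 521 med [ -21.5 -113.1  100.4] p2 [ -30.  -121.4   94.4] p98 [ -12.5 -105.6  102.5]
```

View pics/s49c.png

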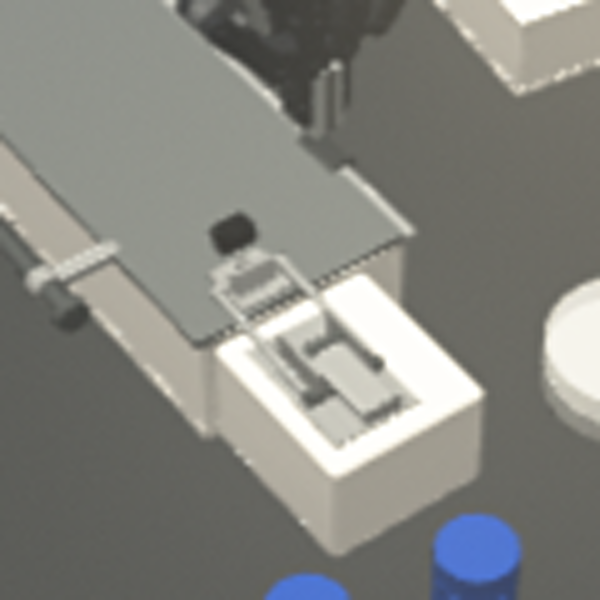

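View pics/w49c.png

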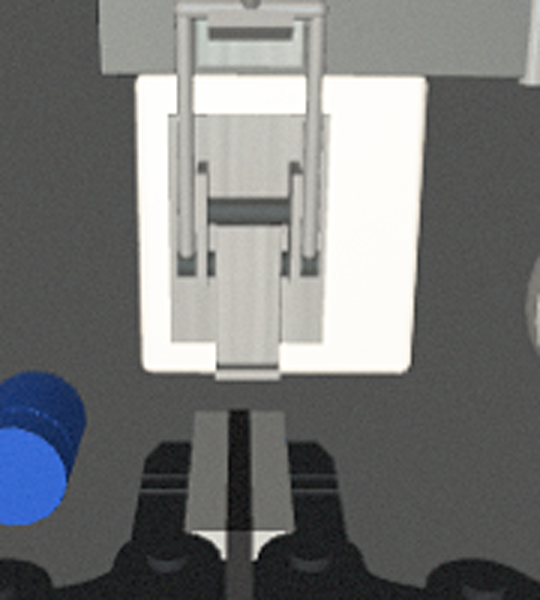

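```bash
cat >> latch.py <<'E'
print('==')
L=Q[roi&(abs(Q[:,0]+.021)<.006)&(Q[:,1]<-.186)&(Q[:,1]>-.24)&(Q[:,2]>.07)&(Q[:,2]<.1)]*1000
for y0 in range(-240,-184,5):
    k=(L[:,1]>=y0)&(L[:,1]<y0+5)
    if k.any(): print(y0,k.sum(),np.percentile(L[k,2],[5,50,95]).round(1))
W=Q[roi&((abs(Q[:,0]+.039)<.004)|(abs(Q[:,0]+.002)<.004))&(Q[:,1]<-.12)&(Q[:,1]>-.21)&(Q[:,2]>.068)]*1000
print('wires')
for y0 in range(-210,-120,10):
    k=(W[:,1]>=y0)&(W[:,1]<y0+10)
    if k.any(): print(y0,k.sum(),np.percentile(W[k,2],[50,80,95]).round(1))
E
python3 latch.py | sed -n '/==/,$p'; python3 jars.py
```

```text
==
-240 18 [83.8 84.3 85.1]
-235 99 [78.  79.7 85.3]
-230 65 [78.2 79.  79.8]
-225 64 [78.1 79.  80.1]
-220 71 [77.6 79.  80.3]
-215 68 [78.1 79.1 80.2]
-210 77 [78.1 79.1 80. ]
-205 73 [78.3 79.3 80.4]
-200 72 [77.9 79.1 80.2]
-195 80 [78.1 79.  80. ]
-190 57 [77.8 79.4 80.5]
wires
-210 104 [73.4 74.5 84.5]
-200 486 [281.6 283.4 286.4]
-190 1137 [278.2 281.5 282.3]
-180 5671 [303.  313.1 317.7]
-170 1844 [321.3 324.  325.2]
-160 130 [75.3 76.  76.8]
-150 178 [75.8 76.8 77.6]
-140 215 [76.2 77.1 78. ]
-130 221 [76.5 78.1 78.8]
[216.5 141.1] 66 mean [0.7785 0.1756 0.0525] circ 0.7776 0.1756 r 26.6 rgb [231.  222.5 202.5]
[345.3 224.2] 207 mean [ 0.5716 -0.1505  0.0521] circ 0.5722 -0.1508 r 20.4 rgb [ 44.  96. 203.]
[455.8 233.9] 210 mean [ 0.5526 -0.423   0.0522] circ 0.5522 -0.4243 r 21.2 rgb [132.  57. 160.]
[342.4 257.9] 207 mean [ 0.4873 -0.1441  0.0525] circ 0.4874 -0.1441 r 19.9 rgb [ 47. 100. 207.]
[485.9 257.3] 215 mean [ 0.4956 -0.4948  0.0528] circ 0.4961 -0.4953 r 20.7 rgb [248. 133.  40.]
```

View pics/s49.png

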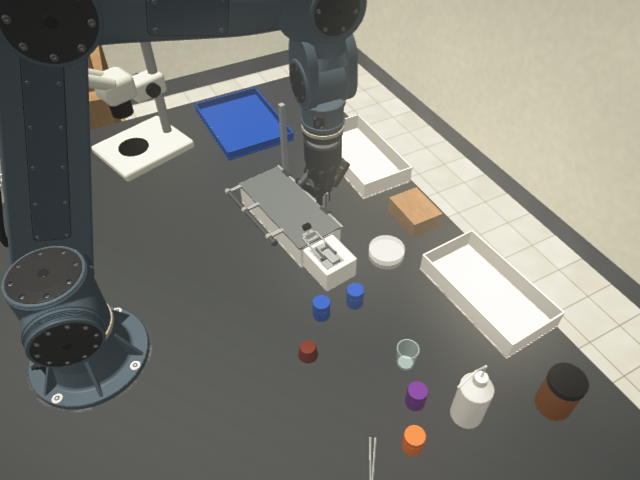

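Lid shut, latch flat, beaker upright (407,354), gripper clear. Handing in.

```bash
python3 -c "
from h import *
print(r.finish_job()); print(r.sense()['t'])"
```

```text
the job is handed in; nothing more can be done
None
the job is handed in; nothing more can be done
```

I finished the whole sequence and handed the job in at about 57 s of the 210 s allowed. The hand-in gave no verdict, so the result rests on my own checks.

**What I did**
- **Lid open:** I wound the lid open by the rod, slid the rod out behind the post and let go. The lid stayed open by itself.
- **Jars:** I stood all four white-capped jars in the case, one to a cell. One jar was knocked aside during the run, so I measured it again and picked it up with the gripper turned to clear its neighbour.
- **Lid down:** I drew the rod back in and lowered the lid while holding it, without a slam.
- **Latch:** I hooked the loop over the keeper with the lever still raised, then pressed the lever flat.

**Last checks**
- **Lid:** its top measured level at about 74 mm, so it is shut.
- **Lever:** it measured flat along its whole length.
- **Loop bar:** it sits about 4 mm behind the keeper. Its height came out only about 1–2 mm above the lid's top, which is inside the allowed band but lower than its 6 mm thickness should let it sit. I put that down to depth error on the thin wire.
- **Beaker and robot:** the beaker was upright and the gripper was clear of everything.
- **Jars:** I last saw them upright in their cells just before the lid came down. They could not be seen after that.

The highest force I read was about 29 N, when the lever reached its stop. No check failed.

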